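Fill, stir and click shut a jar of mulling spice

ROBOT

A 6-joint arm with a two-finger parallel gripper is mounted at the origin on a cart in front of the work surface, level with it; the furniture and walls round the work are solid. World frame = base frame: x ahead of the robot, y to its left, z up, the work surface at z = 0. Lengths are in mm, angles in rad, forces in N, time in s.
With the tool pointing down it reaches from about 350 to 875 mm from the base axis. Payload 15.5 kg.
Tool frame: the origin (TCP) lies between the finger pads; the fingertips stand 25 mm ahead of it and the grasp point (between the pads) lies 6 mm ahead of it; z points along the fingers, y is the line along which they close (so a half turn about z gives the same grasp; the last joint's range is limited). The gripper opens to 85 mm and grips with 20 to 120 N. Pads are 22 mm wide; open, the fingers measure 114 mm over their backs; the gripper's body (76 mm by 85 mm) begins 54 mm behind the grasp point. The pads swing forward as they close: fully open they stand 13 mm farther back than shut.
Start: joints at [-1.276, 0.494, 1.345, -0, 1.302, -0.096], TCP at [237.503, -578.117, 256.277] pointing down, gripper open.
Joint ranges: [-2.91, 2.91], [-0.82, 2.16], [0.22, 2.67], [-1.22, 4.37], [0.12, 2.79], [-3.08, 3.08]. Speed limits (rad/s): [1.89, 1.89, 2.57, 3.01, 3.01, 3.01].

INTERFACE

Orientations are given as [roll, pitch, yaw] about the fixed x, y, z axes, in that order (R = Rz(yaw) Ry(pitch) Rx(roll)).
In Python, from workcell import get_state, vision, workorder gives the robot as it stands.
- The arm moves only by the tool send_rows, never from a script. Its argument "motion" is a list of rows, each an object with "travel": the shift along the tool's x, y, z in m, a list of three; "delta_rot": the turn, a rotation vector about the tool's x, y, z in rad, a list of three. A call has 1 to 20 rows; each row shifts and turns the commanded pose from where the row before left it, along the tool's axes as they then stand; what a row does not reach is not made up. A row lasts 1/12 s, in which the tool goes at most 41.7 mm and 7.16 degrees, less where a joint would pass 70% of its speed; a pose out of reach is approached as far as the arm can. A call with a gripper value outside its range is refused whole. "grip" is the opening, from -1 (shut) to 1 (fully open), so that 0 is half open, set as the call begins (left out, the last holds). The fingers move at their own pace and stop on an object; "squeeze" is the grip in N (left out, the last holds). Time passes only in rows, so rows that do not move let the fingers close. It gives the time, the measured TCP pose, the force, the opening and the grip force at its end, in the units of the state.
- get_state(): the state, without advancing time (a new reading comes with each control period).
- vision.capture(name): name is "side" or "top" or "wrist"; returns a dict with "img" (420x560x3 uint8, red, green, blue), "range_z" (420x560 float32, mm along the optical axis (not along the pixel's ray), 0 where there is no reading), "fx", "fy", "cx", "cy" (pixels), "R" (3x3) and "t" (3): a world point X has camera coordinates R X + t. Camera axes: x right, y down, z forward; pixel columns grow to the right and rows downward; lengths in mm; the calibration is good to about 2 mm. A picture is of the moment at which its call begins.
- workorder.finish_job(): hands the job in; it is judged then, once.
The state is a dict: "time": time; "joint_pos": joint angles; "qd": joint speeds; "effort": joint torques, N m; "tool_pos": TCP position; "eef_rot": TCP orientation; "force": force on the tool from outside, world axes, zero at the start; "torque": the same for the moment, N m; "opening": finger opening in mm; "grasp_force": force on a finger pad.
Only numpy, scipy, OpenCV 4.12 (cv2) and the standard library are available. Lean on these libraries where they do the work, as an engineer would, in place of code of your own. Each camera call takes 0.05 s, during which the arm holds its last target. There are 200 camera calls.

TASK

Lay all the cinnamon sticks in the white stoneware jar, then, with the wooden muddler's foot down on the jar's floor among them, stir nutmegs and sticks at least three times right round, well out from the middle, and stand the muddler upright in the middle of its side plate again. Then close the jar: its lid has a push-push button that may be up or down now and clicks over at each full press; put the lid on level with the button standing up, let go, and click the button so that it stays down. Everything stays in the jar, and the salt shaker and the spice jar stay where they are.

Things in the scene. Friction and masses are not known exactly. Their poses are not given: they have to be found in the camera images.
- jar_floor (a point): centre of the inner floor of the white stoneware jar, which is fixed; inner diameter 156 mm, inner depth 80 mm, wall 5 mm. z up
- jar_rim (a point): centre of the jar's mouth, at the height of its rim, 86 mm above the worktop. With the lid on, its plug is inside the mouth (5 mm clearance all round) and its seat point lies here
- muddler_foot (a point): centre of the underside of the foot of the wooden muddler (a stirring rod, 190 mm tall, 0.14 kg; foot 30 mm diameter and 22 mm high, shaft 17 to 24 mm diameter). z runs up the shaft. At the start it stands upright on the plate
- muddler_grip (a point): point on the muddler's axis 150 mm above its foot, where the shaft is 24 mm thick (40 mm below its top): grip here
- plate_floor (a point): centre of the flat middle (about 90 mm across) of the white side plate, 9 mm above the worktop; fixed; plate 180 mm diameter, rim 22 mm high
- salt: salt shaker, 44 mm diameter, 90 mm tall, loose; origin at the centre of its underside; a bystander
- spice: spice jar with a green cap, 46 mm diameter, 106 mm tall, loose; origin at the centre of its underside; a bystander
- lid_a_button (a joint): travel (m) of the round white push-push button (40 mm diameter) on lid_a: 0 = up, its top 18 mm above the lid's top face, a handle to grip; 0.011 = clicked down and staying, top 7 mm above; 0.016 = fully pressed, top 2 mm above. Spring 1.5 to 2.3 N, hard stop behind it. Each full press (at most 0.1 m/s) and release swaps up and down; a press under 0.012 changes nothing. May start either way
- lid_a_button_top (a point): centre of the top of the button of lid_a, on the lid's axis; moves with the button
- lid_a_seat (a point): the loose bamboo lid (disc 172 mm diameter, 12 mm thick; below it a plug 146 mm diameter, 16 mm high; 0.3 kg): point on its axis in the plane of the disc's underside, 12 mm below its top face, 30 mm below the top of the button when up; z up. It lies plug down on the worktop. lid_a and lid_b are alike: just one is there at a start, the other reads None
- lid_b_button (a joint): travel (m) of the round white push-push button (40 mm diameter) on lid_b: 0 = up, its top 18 mm above the lid's top face, a handle to grip; 0.011 = clicked down and staying, top 7 mm above; 0.016 = fully pressed, top 2 mm above. Spring 1.5 to 2.3 N, hard stop behind it. Each full press (at most 0.1 m/s) and release swaps up and down; a press under 0.012 changes nothing. May start either way
- lid_b_button_top (a point): centre of the top of the button of lid_b, on the lid's axis; moves with the button
- lid_b_seat (a point): the loose bamboo lid (disc 172 mm diameter, 12 mm thick; below it a plug 146 mm diameter, 16 mm high; 0.3 kg): point on its axis in the plane of the disc's underside, 12 mm below its top face, 30 mm below the top of the button when up; z up. It lies plug down on the worktop. lid_a and lid_b are alike: just one is there at a start, the other reads None
- stick1_center (a point): centre (6 mm above its underside) of a cinnamon stick, a double quill 62 mm long, 21 mm wide, 12 mm high, 20 g, lying flat; x along the stick, z up. One to three sticks are present
- stick2_center (a point): centre (6 mm above its underside) of a cinnamon stick, a double quill 62 mm long, 21 mm wide, 12 mm high, 20 g, lying flat; x along the stick, z up. One to three sticks are present
- stick3_center (a point): centre (6 mm above its underside) of a cinnamon stick, a double quill 62 mm long, 21 mm wide, 12 mm high, 20 g, lying flat; x along the stick, z up. One to three sticks are present
- nutmeg1_center (a point): centre of a nutmeg, egg-shaped, 26 mm diameter, 28 mm long, 12 g; four lie loose in the jar
- nutmeg2_center (a point): centre of a nutmeg, egg-shaped, 26 mm diameter, 28 mm long, 12 g; four lie loose in the jar
- nutmeg3_center (a point): centre of a nutmeg, egg-shaped, 26 mm diameter, 28 mm long, 12 g; four lie loose in the jar
- nutmeg4_center (a point): centre of a nutmeg, egg-shaped, 26 mm diameter, 28 mm long, 12 g; four lie loose in the jar
Things that resemble listed ones, but are neither listed nor needed, are in the scene too. Leave any turquoise look-alike of the part that bears lid_a_button alone.

How it is judged:
By the outcome, as a careful person would: the job done as asked, in the order asked, and still so for the second after the job is handed in, with the robot touching nothing.
Of stick1, stick2, stick3 only 1 to 3 are there at a start; the rules pass over those that are not, and their reading is None.
Of lid_a, lid_b only 1 to 1 are there at a start; the rules pass over those that are not, and their reading is None.
At some moment in a run one of stick1, stick2, stick3, lid_a, lid_b may be knocked a few centimetres aside while the robot is not near it.
It also fails if it takes over 210 s, if anything falls off the work surface, if the arm or the gripper's body presses on something with over 40 N, if the wrist force passes 120 N, or if a joint passes its speed limit or range.

## Working session

There is one attempt and no reset: what is moved stays moved. The work goes in short steps, Python scripts to look and compute and a tool call to move; the robot and the scene stay as the last step left them, time stands still between calls to the robot, and variables do not carry over. Pictures are saved under pics/ and viewed, at most 14 in all, crops included, and the job is handed in when it is done.

Besides the shell and the picture viewer there is one more tool, called after ">>>" by a JSON object that holds its "fn" and its "kwargs". send_rows: Moves the arm, as the interface text tells. Its arguments: {"type":"object","properties":{"motion":{"type":"array","items":{"type":"object","properties":{"travel":{"type":"array","items":{"type":"number"}},"delta_rot":{"type":"array","items":{"type":"number"}}}}},"grip":{"type":"number"},"squeeze":{"type":"number"}},"required":["motion"]}

```bash
mkdir -p pics; ls
cat > h.py <<'E'
import numpy as np, cv2, pickle
from workcell import get_state, vision, workorder
def cap(n,save=None):
    c=vision.capture(n)
    if save: cv2.imwrite(f'pics/{save}.png',c['img'][:,:,::-1])
    return c
def world(c):
    Z=c['range_z'].astype(float); v,u=np.indices(Z.shape)
    P=np.stack([(u-c['cx'])/c['fx']*Z,(v-c['cy'])/c['fy']*Z,Z],-1)
    R=np.array(c['R']);t=np.array(c['t'])
    W=(P-t)@R
    W[Z==0]=np.nan
    return W
def ray(c,u,v,z):
    R=np.array(c['R']);t=np.array(c['t'])
    o=-R.T@t; d=R.T@np.array([(u-c['cx'])/c['fx'],(v-c['cy'])/c['fy'],1])
    return o+d*(z-o[2])/d[2]
E
python3 - <<'E'
from h import *
s=get_state(); print(s)
for n in ('top','side'):
    c=cap(n,n+'0'); print(n,c['fx'],c['cx'],c['cy'],np.round(c['R'],3).tolist(),np.round(c['t'],1), np.round(-np.array(c['R']).T@c['t']))
    pickle.dump(c,open(n+'0.pkl','wb'))
E
```

```text
pics
{'time': 0.0, 'joint_pos': array([-1.27655171e+00,  4.94147671e-01,  1.34611545e+00,  2.92814725e-05,
        1.30254484e+00, -9.54982567e-02]), 'qd': array([-9.89078834e-04, -1.72084375e-04,  9.95472831e-05, -2.70939577e-04,
        4.77599158e-04, -9.88577982e-04]), 'effort': array([ 6.73108822e-03, -8.82146287e+01, -3.83867633e+01,  1.24706035e-04,
        1.00115643e-02,  1.14032628e-05]), 'tool_pos': array([ 237.38384462, -577.8029223 ,  255.72764639]), 'eef_rot': array([-3.14038557e+00, -1.43979878e-04,  3.89735010e-01]), 'force': array([ 0.24584885,  0.04583942, -0.37215023]), 'torque': array([-0.00843546, -0.0266317 ,  0.02218053]), 'grasp_force': 0.0, 'opening': 85.18608713179039}
top 477.03773190925136 283.3940323161264 210.50065943655187 [[-0.025, -1.0, -0.004], [-0.991, 0.025, -0.134], [0.134, 0.001, -0.991]] [  42.1  565.8 1089.7] [ 416.   27. 1156.]
side 435.3649663082667 276.6960887423666 211.04049649627257 [[0.988, 0.153, -0.002], [0.133, -0.867, -0.48], [-0.075, 0.475, -0.877]] [-550.1    5.7 1114.8] [ 627. -440.  979.]
```

View pics/top0.png

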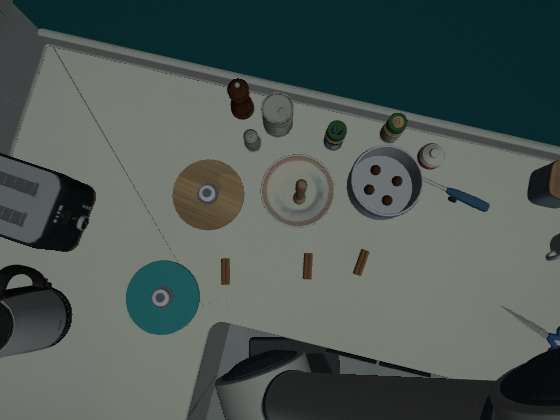

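View pics/side0.png

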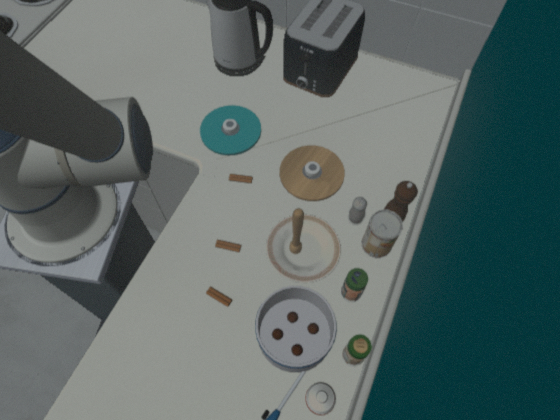

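The top view shows the bamboo lid at (208,194), plate with muddler (297,190), and jar with four nutmegs (385,182). Three sticks are at (225,271), (308,266) and (361,262), and the turquoise decoy is at (163,297). The side view agrees. Next I measure them.

```bash
cat >> h.py <<'E'
def circ(P):  # algebraic circle fit, robust by two trims
    for _ in range(4):
        A=np.c_[2*P,np.ones(len(P))]; s=np.linalg.lstsq(A,(P**2).sum(1),rcond=None)[0]
        r=np.sqrt(s[2]+s[0]**2+s[1]**2); e=abs(np.hypot(*(P-s[:2]).T)-r)
        P=P[e<max(1.5,1.5*np.median(e))]
    return s[:2].round(1),round(2*r,1),len(P)
def contour(m): return max(cv2.findContours(m.astype(np.uint8),cv2.RETR_EXTERNAL,cv2.CHAIN_APPROX_NONE)[0],key=cv2.contourArea)[:,0]
def near(shape,u,v,r):
    V,U=np.indices(shape); return np.hypot(U-u,V-v)<r
def sticks(c,z=12,box=None):
    hsv=cv2.cvtColor(c['img'],cv2.COLOR_RGB2HSV); W=world(c)
    m=((hsv[...,0]<18)&(hsv[...,1]>110)&(hsv[...,2]>40)).astype(np.uint8)
    n,l,st,ce=cv2.connectedComponentsWithStats(m)
    out=[]
    for i in range(1,n):
        if st[i,4]<60: continue
        cn=contour(l==i); P=np.array([ray(c,*p,z)[:2] for p in cn]).astype(np.float32)
        (x,y),(a,b),t=cv2.minAreaRect(P); 
        if b>a: t+=90
        z50=np.nanmedian(W[l==i][:,2])
        out.append((ce[i].round(),round(x,1),round(y,1),round(max(a,b)),round(min(a,b)),round((t+90)%180-90,1),round(z50,1)))
    return out
E
python3 - <<'E'
from h import *
for n in ('top','side'):
    c=pickle.load(open(n+'0.pkl','rb')); W=world(c)
    print(n)
    for o in sticks(c): print(o)
    hsv=cv2.cvtColor(c['img'],cv2.COLOR_RGB2HSV); z=W[...,2]
    L=dict(top=dict(lid=(208,194),plate=(297,190),jar=(385,182)),side=dict(lid=(312,172),plate=(304,248),jar=(296,328)))[n]
    for k,h,lo,hi,r in(('lid',28,22,34,42),('jar',86,82,91,48),('plate',22,17,26,46)):
        m=near(z.shape,*L[k],r)&(z>lo)&(z<hi)
        if k=='lid':
            m|=near(z.shape,*L[k],12)
            print(k,circ(np.array([ray(c,*p,h)[:2] for p in contour(m)])),np.nanmedian(z[m]))
        else:
            P=W[m]; print(k,circ(P[:,:2]),np.nanmedian(P[:,2]),m.sum())
    m=near(z.shape,*L['lid'],20)&(z>31)
    P=W[m]; print('btn',m.sum(),np.percentile(P[:,2],[5,50,95]).round(1),np.median(P[:,:2],0).round(1), circ(np.array([ray(c,*p,np.percentile(P[:,2],90))[:2] for p in contour(m)])))
    m=near(z.shape,*L['plate'],60)&(z>180)&(z<215); P=W[m]; print('mudtop',m.sum(),P.mean(0).round(1),P.min(0).round(),P.max(0).round())
    m=near(z.shape,*L['plate'],60)&(z>60)&(z<180); P=W[m]; print('shaft',m.sum(),P.mean(0).round(1))
    # tall things
    m=(z>25)&(z<200)&(W[...,0]>350)&(W[...,0]<900)
    nn,l,st,ce=cv2.connectedComponentsWithStats(m.astype(np.uint8))
    for i in range(1,nn):
        if st[i,4]>60: Q=W[l==i]; print(ce[i].round(),Q.min(0).round(),Q.max(0).round())
E
```

```text
top
(array([361., 262.]), 441.4, -153.6, 60, 17, -22.3, np.float64(11.0))
(array([307., 266.]), 436.2, -25.6, 60, 17, -5.9, np.float64(11.3))
(array([225., 271.]), 427.5, 171.7, 59, 17, -0.5, np.float64(11.6))
lid (array([612.7, 207.8]), np.float64(168.9), 195) 28.04231223526667
jar (array([ 624.7, -209.5]), np.float64(160.1), 276) 85.44088895216909 486
plate (array([618.1,  -7.2]), np.float64(157.4), 651) 19.977043329805227 2102
btn 309 [31.3 44.1 48.7] [612.1 206.9] (array([611.7, 206.2]), np.float64(39.9), 42)
mudtop 107 [598.   -9.6 194.6] [588. -20. 182.] [611.   1. 202.]
shaft 216 [620.9 -85.7  94.3]
[384. 103.] [ 681. -640.   25.] [900. 173. 200.]
[ 36. 190.] [485. 477.  25.] [900. 708. 186.]
[335. 134.] [ 716. -119.   25.] [764. -75. 110.]
[252. 140.] [717.  78.  25.] [755. 119.  94.]
[432. 155.] [ 665. -364.   25.] [ 724. -305.   56.]
[388. 179.] [ 540. -293.   25.] [ 707. -127.   92.]
[208. 194.] [528. 124.  25.] [699. 292.  53.]
[547. 184.] [ 561. -626.   25.] [ 658. -566.  109.]
[376. 169.] [ 651. -208.   25.] [ 673. -186.   36.]
[397. 180.] [ 623. -257.   26.] [ 645. -23
[... 769 characters left out ...]
  -96.   97.6]
[332.  36.] [350. 476.  25.] [900. 810. 200.]
[238. 131.] [350. 227.  25.] [462. 400.  49.]
[312. 173.] [532. 121.  25.] [703. 292.  50.]
[389. 220.] [761.  -3.  25.] [864. 146. 151.]
[390. 320.] [ 735. -373.   25.] [900. 159. 200.]
[358. 210.] [720.  75.  25.] [762. 112.  91.]
[297. 230.] [588. -28.  25.] [617.  -1. 199.]
[354. 284.] [ 720. -124.   25.] [766. -78. 110.]
[296. 323.] [ 544. -296.   25.] [ 713. -129.   89.]
[292. 317.] [ 608. -193.   25.] [ 630. -171.   36.]
[313. 328.] [ 656. -211.   25.] [ 678. -188.   35.]
[277. 334.] [ 581. -234.   25.] [ 603. -212.   37.]
[297. 349.] [ 628. -261.   25.] [ 650. -238.   36.]
[321. 398.] [ 668. -366.   25.] [ 728. -307.   53.]
```

>>> {"fn": "send_rows", "kwargs": {"motion": [{"delta_rot": [0, 0, 0.098]}, {"delta_rot": [0, 0, 0.098]}, {"delta_rot": [0, 0, 0.098]}, {"delta_rot": [0, 0, 0.098]}, {"delta_rot": [0, 0, 0.098]}, {"delta_rot": [0, 0, 0.098]}, {"delta_rot": [0, 0, 0.098]}, {"delta_rot": [0, 0, 0.098]}], "grip": 0}}

```text
schema error: expected keys travel, delta_rot
```

>>> {"fn": "send_rows", "kwargs": {"motion": [{"travel": [0.0016, -0.029, 0.003]}, {"travel": [0.0016, -0.029, 0.003]}, {"travel": [0.0016, -0.029, 0.003]}, {"travel": [0.0016, -0.029, 0.003]}, {"travel": [0.0016, -0.029, 0.003]}, {"travel": [0.0016, -0.029, 0.003]}, {"travel": [0.0016, -0.029, 0.003]}, {"travel": [0.0016, -0.029, 0.003]}, {"travel": [0.0016, -0.029, 0.003]}, {"travel": [0.0016, -0.029, 0.003]}, {"travel": [0.0016, -0.029, 0.003]}, {"travel": [0.0016, -0.029, 0.003]}, {"travel": [0.0016, -0.029, 0.003]}, {"travel": [0.0016, -0.029, 0.003]}, {"travel": [0.0016, -0.029, 0.003]}, {"travel": [0.0016, -0.029, 0.003]}, {"travel": [0, 0, 0]}, {"travel": [0, 0, 0]}]}}

```text
schema error: expected keys travel, delta_rot
```

Run:
```python
from h import *
s=get_state(); print(s['time'],s['tool_pos'],s['eef_rot'],s['opening'],s['joint_pos'].round(2))
c=cap('wrist','w1'); print(np.round(-np.array(c['R']).T@c['t']),np.round(c['R'],2).tolist(),c['fx'])
for o in sticks(c): print(o)
```

```text
0.1 [ 237.41523871 -577.8349185   255.76460441] [-3.1405099e+00 -1.3822923e-04  3.8973381e-01] 85.02619953724445 [-1.28  0.49  1.35  0.    1.3  -0.1 ]
[ 304. -551.  372.] [[0.38, -0.93, -0.0], [-0.89, -0.36, 0.29], [-0.27, -0.11, -0.96]] 321.7387780179966
(array([426., 120.]), 355.1, -702.2, 25, 19, 71.9, np.float64(6.0))
```

View pics/w1.png

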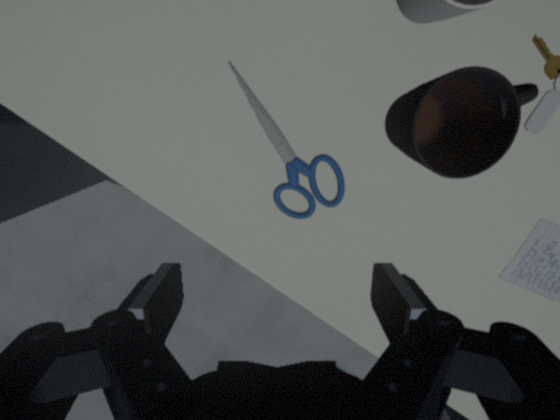

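The wrist view shows scissors and a mug, with the fingers at the bottom, so the moves haven't run. Each row needs both keys, so I'm resending.

>>> {"fn": "send_rows", "kwargs": {"motion": [{"travel": [0, 0, 0], "delta_rot": [0, 0, 0.098]}, {"travel": [0, 0, 0], "delta_rot": [0, 0, 0.098]}, {"travel": [0, 0, 0], "delta_rot": [0, 0, 0.098]}, {"travel": [0, 0, 0], "delta_rot": [0, 0, 0.098]}, {"travel": [0, 0, 0], "delta_rot": [0, 0, 0.098]}, {"travel": [0, 0, 0], "delta_rot": [0, 0, 0.098]}, {"travel": [0, 0, 0], "delta_rot": [0, 0, 0.098]}, {"travel": [0, 0, 0], "delta_rot": [0, 0, 0.098]}], "grip": 0}}

```text
time: 0.82
tool_pos: [237.4, -578.0, 256.0]
eef_rot: [-3.141, 0.0, -0.399]
force: [-0.1, -0.1, 0.2]
opening: 42.8
grasp_force: 0.0
```

>>> {"fn": "send_rows", "kwargs": {"motion": [{"travel": [0.0016, -0.029, 0.003], "delta_rot": [0, 0, 0]}, {"travel": [0.0016, -0.029, 0.003], "delta_rot": [0, 0, 0]}, {"travel": [0.0016, -0.029, 0.003], "delta_rot": [0, 0, 0]}, {"travel": [0.0016, -0.029, 0.003], "delta_rot": [0, 0, 0]}, {"travel": [0.0016, -0.029, 0.003], "delta_rot": [0, 0, 0]}, {"travel": [0.0016, -0.029, 0.003], "delta_rot": [0, 0, 0]}, {"travel": [0.0016, -0.029, 0.003], "delta_rot": [0, 0, 0]}, {"travel": [0.0016, -0.029, 0.003], "delta_rot": [0, 0, 0]}, {"travel": [0.0016, -0.029, 0.003], "delta_rot": [0, 0, 0]}, {"travel": [0.0016, -0.029, 0.003], "delta_rot": [0, 0, 0]}, {"travel": [0.0016, -0.029, 0.003], "delta_rot": [0, 0, 0]}, {"travel": [0.0016, -0.029, 0.003], "delta_rot": [0, 0, 0]}, {"travel": [0.0016, -0.029, 0.003], "delta_rot": [0, 0, 0]}, {"travel": [0.0016, -0.029, 0.003], "delta_rot": [0, 0, 0]}, {"travel": [0.0016, -0.029, 0.003], "delta_rot": [0, 0, 0]}, {"travel": [0.0016, -0.029, 0.003], "delta_rot": [0, 0, 0]}, {"travel": [0, 0, 0], "delta_rot": [0, 0, 0]}, {"travel": [0, 0, 0], "delta_rot": [0, 0, 0]}]}}

```text
time: 2.32
tool_pos: [439.6, -158.4, 208.1]
eef_rot: [-3.142, 0.001, -0.391]
force: [0.4, 0.2, -0.2]
opening: 43.3
grasp_force: 0.0
```

Run:
```python
from h import *
s=get_state(); print(s['time'],s['tool_pos'],s['eef_rot'],s['opening'],s['joint_pos'].round(2))
c=cap('wrist','w2'); print(np.round(-np.array(c['R']).T@c['t']))
for o in sticks(c): print(o)
```

```text
2.3167 [ 439.58984397 -158.4202889   208.07629806] [-3.14158382e+00  5.55978381e-04 -3.91498079e-01] 43.290776607983254 [-0.47  0.34  1.78 -0.    1.02  1.49]
[ 506. -187.  324.]
(array([271., 184.]), 444.3, -154.5, 57, 5, -22.7, np.float64(9.8))
(array([280., 184.]), 441.1, -162.2, 57, 5, -23.3, np.float64(9.9))
(array([169., 235.]), 437.1, -36.5, 58, 8, -7.9, np.float64(9.5))
(array([161., 238.]), 437.8, -26.8, 57, 7, -5.6, np.float64(9.8))
(array([ 14., 303.]), 430.4, 161.8, 59, 20, 0.6, np.float64(9.6))
```

View pics/w2.png

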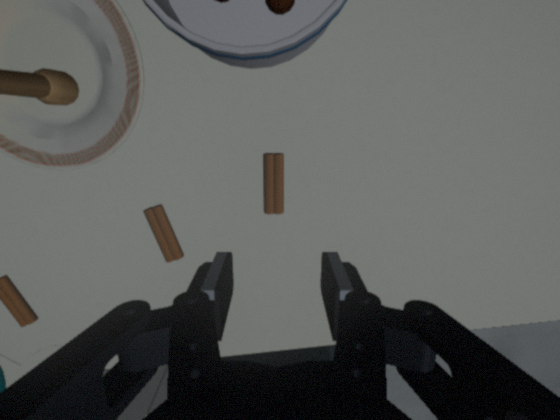

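The wrist view shows stick 3 at (274,183), nearly centred between the fingers. I'll descend and grip it.

>>> {"fn": "send_rows", "kwargs": {"motion": [{"travel": [0.003, -0.002, 0.01], "delta_rot": [0, 0, 0]}, {"travel": [0, 0, 0.02], "delta_rot": [0, 0, 0]}, {"travel": [0, 0, 0.02], "delta_rot": [0, 0, 0]}, {"travel": [0, 0, 0.02], "delta_rot": [0, 0, 0]}, {"travel": [0, 0, 0.02], "delta_rot": [0, 0, 0]}, {"travel": [0, 0, 0.02], "delta_rot": [0, 0, 0]}, {"travel": [0, 0, 0.02], "delta_rot": [0, 0, 0]}, {"travel": [0, 0, 0.02], "delta_rot": [0, 0, 0]}, {"travel": [0, 0, 0.014], "delta_rot": [0, 0, 0]}, {"travel": [0, 0, 0.008], "delta_rot": [0, 0, 0]}, {"travel": [0, 0, 0.004], "delta_rot": [0, 0, 0]}, {"travel": [0, 0, 0.002], "delta_rot": [0, 0, 0]}, {"travel": [0, 0, 0], "delta_rot": [0, 0, 0]}, {"travel": [0, 0, 0], "delta_rot": [0, 0, 0]}]}}

```text
time: 3.53
tool_pos: [443.2, -159.1, 30.8]
eef_rot: [3.142, -0.001, -0.394]
force: [0.5, 0.6, 0.7]
opening: 42.6
grasp_force: 0.0
```

>>> {"fn": "send_rows", "kwargs": {"motion": [{"travel": [0, 0, 0], "delta_rot": [0, 0, 0]}, {"travel": [0, 0, 0], "delta_rot": [0, 0, 0]}, {"travel": [0, 0, 0], "delta_rot": [0, 0, 0]}, {"travel": [0, 0, 0], "delta_rot": [0, 0, 0]}, {"travel": [0, 0, 0], "delta_rot": [0, 0, 0]}, {"travel": [0, 0, 0], "delta_rot": [0, 0, 0]}], "grip": -0.9, "squeeze": 25}}

```text
time: 4.03
tool_pos: [443.2, -159.0, 30.9]
eef_rot: [3.141, -0.001, -0.394]
force: [-1.5, -0.4, 9.6]
opening: 19.1
grasp_force: 24.1
```

>>> {"fn": "send_rows", "kwargs": {"motion": [{"travel": [0, 0, -0.01], "delta_rot": [0, 0, 0]}, {"travel": [0, 0, -0.02], "delta_rot": [0, 0, 0]}, {"travel": [0, 0, -0.03], "delta_rot": [0, 0, 0]}, {"travel": [0, 0, -0.03], "delta_rot": [0, 0, 0]}, {"travel": [0, 0, -0.03], "delta_rot": [0, 0, 0]}, {"travel": [0.019, -0.0022, 0], "delta_rot": [0, 0, 0]}, {"travel": [0.019, -0.0022, 0], "delta_rot": [0, 0, 0]}, {"travel": [0.019, -0.0022, 0], "delta_rot": [0, 0, 0]}, {"travel": [0.019, -0.0022, 0], "delta_rot": [0, 0, 0]}, {"travel": [0.019, -0.0022, 0], "delta_rot": [0, 0, 0]}, {"travel": [0.019, -0.0022, 0], "delta_rot": [0, 0, 0]}, {"travel": [0.019, -0.0022, 0], "delta_rot": [0, 0, 0]}, {"travel": [0.019, -0.0022, 0], "delta_rot": [0, 0, 0]}, {"travel": [0.019, -0.0022, 0], "delta_rot": [0, 0, 0]}, {"travel": [0.019, -0.0022, 0], "delta_rot": [0, 0, 0]}, {"travel": [0, 0, 0.02], "delta_rot": [0, 0, 0]}, {"travel": [0, 0, 0.02], "delta_rot": [0, 0, 0]}, {"travel": [0, 0, 0], "delta_rot": [0, 0, 0]}, {"travel": [0, 0, 0], "delta_rot": [0, 0, 0]}]}}

```text
time: 5.62
tool_pos: [626.1, -211.1, 109.9]
eef_rot: [-3.142, 0.002, -0.394]
force: [0.0, -0.4, 0.1]
opening: 18.8
grasp_force: 24.9
```

Run:
```python
from h import *
c=cap('wrist','w3')
c=cap('top'); cv2.imwrite('pics/t3.png',cv2.resize(c['img'][120:300,180:460,::-1],None,fx=2,fy=2))
for o in sticks(c): print(o)
```

```text
(array([240.,  92.]), 873.2, 128.8, 31, 28, -84.9, np.float64(134.3))
```

View pics/w3.png

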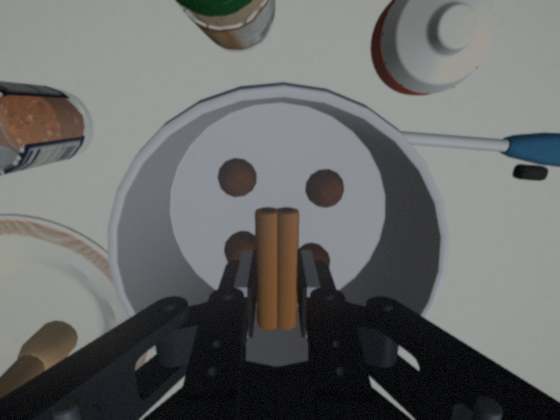

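The stick is held square, over the gap between the four nutmegs. I'll lower it and release.

>>> {"fn": "send_rows", "kwargs": {"motion": [{"travel": [0, 0, 0.015], "delta_rot": [0, 0, 0]}, {"travel": [0, 0, 0.015], "delta_rot": [0, 0, 0]}, {"travel": [0, 0, 0.012], "delta_rot": [0, 0, 0]}, {"travel": [0, 0, 0.007], "delta_rot": [0, 0, 0]}, {"travel": [0, 0, 0.007], "delta_rot": [0, 0, 0]}, {"travel": [0, 0, 0.007], "delta_rot": [0, 0, 0]}, {"travel": [0, 0, 0.006], "delta_rot": [0, 0, 0]}, {"travel": [0, 0, 0], "delta_rot": [0, 0, 0]}, {"travel": [0, 0, 0], "delta_rot": [0, 0, 0]}]}}

```text
time: 6.47
tool_pos: [626.7, -211.5, 41.2]
eef_rot: [-3.142, 0.0, -0.394]
force: [-0.4, 0.3, 0.8]
opening: 19.0
grasp_force: 24.9
```

>>> {"fn": "send_rows", "kwargs": {"motion": [{"travel": [0, 0, 0], "delta_rot": [0, 0, 0]}, {"travel": [0, 0, 0], "delta_rot": [0, 0, 0]}, {"travel": [0, 0, 0], "delta_rot": [0, 0, 0]}, {"travel": [0, 0, 0], "delta_rot": [0, 0, 0]}, {"travel": [0, 0, -0.01], "delta_rot": [0, 0, 0]}, {"travel": [0, 0, -0.02], "delta_rot": [0, 0, 0]}, {"travel": [0, 0, -0.03], "delta_rot": [0, 0, 0]}, {"travel": [0, 0, -0.03], "delta_rot": [0, 0, 0]}, {"travel": [0, 0, -0.03], "delta_rot": [0, 0, 0]}, {"travel": [-0.03, 0, -0.03], "delta_rot": [0, 0, 0]}, {"travel": [-0.03, 0, 0], "delta_rot": [0, 0, 0]}, {"travel": [-0.03, 0, 0], "delta_rot": [0, 0, 0]}, {"travel": [0, 0, 0], "delta_rot": [0, 0, 0]}, {"travel": [0, 0, 0], "delta_rot": [0, 0, 0]}], "grip": -0.35}}

```text
time: 7.63
tool_pos: [543.1, -176.6, 192.0]
eef_rot: [-3.142, -0.0, -0.394]
force: [1.2, -0.5, 0.8]
opening: 27.6
grasp_force: 0.0
```

Run:
```python
from h import *
s=get_state();print(s['tool_pos'],s['eef_rot'])
c=cap('wrist','w4'); pickle.dump(c,open('w4.pkl','wb'))
W=world(c); z=W[...,2]; m=(z>82)&(z<91)&(abs(W[...,0]-626)<95)&(abs(W[...,1]+210)<95)
print('jar wrist',circ(W[m][:,:2]),np.nanmedian(z[m]),m.sum())
for o in sticks(c): print(o)
c=cap('top')
for o in sticks(c): print(o)
```

```text
[ 543.10045259 -176.60838137  191.95827982] [-3.14158590e+00 -3.96754043e-04 -3.94133530e-01]
jar wrist (array([ 625. , -212.2]), np.float64(158.6), 2517) 84.23702604147876 4221
(array([72.,  5.]), 748.5, -85.2, 12, 7, 67.3, np.float64(72.2))
(array([248.,  48.]), 665.5, -202.6, 20, 17, 4.5, np.float64(31.1))
(array([320.,  57.]), 634.8, -254.8, 17, 17, 18.3, np.float64(31.4))
(array([277.,  88.]), 624.8, -212.1, 60, 18, -23.1, np.float64(15.9))
(array([ 31., 371.]), 456.8, 161.5, 23, 12, -75.0, np.float64(9.6))
(array([240.,  91.]), 874.3, 129.8, 35, 32, -72.2, np.float64(134.9))
(array([307., 266.]), 436.3, -25.4, 60, 18, -5.1, np.float64(10.8))
(array([225., 269.]), 432.1, 171.6, 50, 17, -0.5, np.float64(11.8))
```

View pics/w4.png

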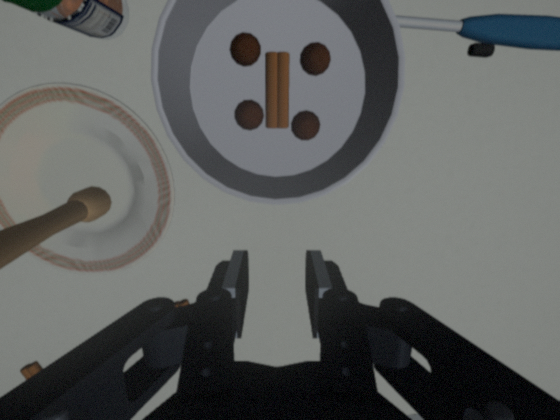

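The stick lies flat between the nutmegs at (277,88). On to stick 2.

>>> {"fn": "send_rows", "kwargs": {"motion": [{"travel": [0, 0, 0], "delta_rot": [0, 0, -0.095]}, {"travel": [0, 0, 0], "delta_rot": [0, 0, -0.095]}, {"travel": [0, 0, 0], "delta_rot": [0, 0, -0.095]}, {"travel": [-0.015, -0.0168, 0.005], "delta_rot": [0, 0, 0]}, {"travel": [-0.015, -0.0168, 0.005], "delta_rot": [0, 0, 0]}, {"travel": [-0.015, -0.0168, 0.005], "delta_rot": [0, 0, 0]}, {"travel": [-0.015, -0.0168, 0.005], "delta_rot": [0, 0, 0]}, {"travel": [-0.015, -0.0168, 0.005], "delta_rot": [0, 0, 0]}, {"travel": [-0.015, -0.0168, 0.005], "delta_rot": [0, 0, 0]}, {"travel": [-0.015, -0.0168, 0.005], "delta_rot": [0, 0, 0]}, {"travel": [-0.015, -0.0168, 0.005], "delta_rot": [0, 0, 0]}, {"travel": [0, 0, 0], "delta_rot": [0, 0, 0]}, {"travel": [0, 0, 0], "delta_rot": [0, 0, 0]}], "grip": 0}}

```text
time: 8.82
tool_pos: [440.0, -30.1, 150.7]
eef_rot: [3.142, 0.0, -0.108]
force: [1.1, -0.2, 0.7]
opening: 42.5
grasp_force: 0.0
```

```bash
cat >> h.py <<'E'
def tool(p):  # world xy -> shift in tool x,y
    s=get_state(); y=s['eef_rot'][2]; d=np.array(p[:2])-s['tool_pos'][:2]
    return np.round([d@[np.cos(y),np.sin(y)],d@[np.sin(y),-np.cos(y)]],1)
def report(n='wrist',save=None):
    s=get_state();print(round(s['time'],1),s['tool_pos'].round(1),s['eef_rot'].round(3))
    c=cap(n,save)
    for o in sticks(c):
        if 350<o[1]<700 and o[3]>35: print(o,tool(o[1:3]))
    return c
E
python3 -c "
from h import *
report()"
```

```text
8.8 [440.  -30.1 150.7] [ 3.142  0.    -0.108]
(array([271., 206.]), 438.1, -25.1, 58, 6, -5.0, np.float64(9.8)) [-3.3 -5.3]
(array([282., 206.]), 437.1, -34.4, 58, 6, -6.2, np.float64(9.7)) [-3.3  4.1]
(array([ 49., 235.]), 430.6, 163.8, 59, 19, 0.3, np.float64(9.7)) [ -31.2 -192.3]
```

>>> {"fn": "send_rows", "kwargs": {"motion": [{"travel": [-0.002, -0.0005, 0.01], "delta_rot": [0, 0, 0]}, {"travel": [0, 0, 0.02], "delta_rot": [0, 0, 0]}, {"travel": [0, 0, 0.025], "delta_rot": [0, 0, 0]}, {"travel": [0, 0, 0.025], "delta_rot": [0, 0, 0]}, {"travel": [0, 0, 0.02], "delta_rot": [0, 0, 0]}, {"travel": [0, 0, 0.01], "delta_rot": [0, 0, 0]}, {"travel": [0, 0, 0.006], "delta_rot": [0, 0, 0]}, {"travel": [0, 0, 0.003], "delta_rot": [0, 0, 0]}, {"travel": [0, 0, 0], "delta_rot": [0, 0, 0]}, {"travel": [0, 0, 0], "delta_rot": [0, 0, 0]}]}}

```text
time: 9.7
tool_pos: [438.3, -30.1, 32.2]
eef_rot: [3.141, -0.001, -0.109]
force: [-0.3, 0.1, 0.3]
opening: 42.4
grasp_force: 0.0
```

>>> {"fn": "send_rows", "kwargs": {"motion": [{"travel": [0, 0, 0], "delta_rot": [0, 0, 0]}, {"travel": [0, 0, 0], "delta_rot": [0, 0, 0]}, {"travel": [0, 0, 0], "delta_rot": [0, 0, 0]}, {"travel": [0, 0, 0], "delta_rot": [0, 0, 0]}, {"travel": [0, 0, 0], "delta_rot": [0, 0, 0]}, {"travel": [0, 0, 0], "delta_rot": [0, 0, 0]}], "grip": -0.9}}

```text
time: 10.2
tool_pos: [438.1, -29.9, 32.5]
eef_rot: [3.141, -0.002, -0.109]
force: [-1.2, -0.9, 8.4]
opening: 18.1
grasp_force: 24.4
```

>>> {"fn": "send_rows", "kwargs": {"motion": [{"travel": [0, 0, -0.011], "delta_rot": [0, 0, 0]}, {"travel": [0, 0, -0.011], "delta_rot": [0, 0, -0.107]}, {"travel": [0, 0, -0.011], "delta_rot": [0, 0, -0.107]}, {"travel": [0, 0, -0.011], "delta_rot": [0, 0, -0.107]}, {"travel": [0, 0, -0.011], "delta_rot": [0, 0, -0.107]}, {"travel": [0, 0, -0.011], "delta_rot": [0, 0, -0.107]}, {"travel": [0, 0, -0.011], "delta_rot": [0, 0, -0.107]}, {"travel": [0, 0, -0.011], "delta_rot": [0, 0, -0.107]}, {"travel": [0, 0, -0.011], "delta_rot": [0, 0, -0.107]}, {"travel": [0, 0, -0.011], "delta_rot": [0, 0, -0.107]}, {"travel": [0, 0, -0.011], "delta_rot": [0, 0, -0.107]}, {"travel": [0, 0, 0], "delta_rot": [0, 0, -0.107]}, {"travel": [0, 0, 0], "delta_rot": [0, 0, -0.107]}]}}

```text
time: 11.28
tool_pos: [437.9, -29.8, 153.8]
eef_rot: [3.14, -0.0, 1.18]
force: [-0.3, 0.3, 0.7]
opening: 18.2
grasp_force: 23.6
```

>>> {"fn": "send_rows", "kwargs": {"motion": [{"travel": [-0.0096, 0.0243, 0], "delta_rot": [0, 0, 0]}, {"travel": [-0.0096, 0.0243, 0], "delta_rot": [0, 0, 0]}, {"travel": [-0.0096, 0.0243, 0], "delta_rot": [0, 0, 0]}, {"travel": [-0.0096, 0.0243, 0], "delta_rot": [0, 0, 0]}, {"travel": [-0.0096, 0.0243, 0], "delta_rot": [0, 0, 0]}, {"travel": [-0.0096, 0.0243, 0], "delta_rot": [0, 0, 0]}, {"travel": [-0.0096, 0.0243, 0], "delta_rot": [0, 0, 0]}, {"travel": [-0.0096, 0.0243, 0], "delta_rot": [0, 0, 0]}, {"travel": [-0.0096, 0.0243, 0], "delta_rot": [0, 0, 0]}, {"travel": [-0.0096, 0.0243, 0], "delta_rot": [0, 0, 0]}, {"travel": [0, 0, 0], "delta_rot": [0, 0, 0]}, {"travel": [0, 0, 0], "delta_rot": [0, 0, 0]}]}}

```text
time: 12.28
tool_pos: [625.1, -212.8, 152.8]
eef_rot: [3.141, 0.0, 1.174]
force: [-0.2, 0.2, 0.1]
opening: 17.8
grasp_force: 23.6
```

>>> {"fn": "send_rows", "kwargs": {"motion": [{"travel": [0, 0, 0.02], "delta_rot": [0, 0, 0]}, {"travel": [0, 0, 0.02], "delta_rot": [0, 0, 0]}, {"travel": [0, 0, 0.02], "delta_rot": [0, 0, 0]}, {"travel": [0, 0, 0.015], "delta_rot": [0, 0, 0]}, {"travel": [0, 0, 0.01], "delta_rot": [0, 0, 0]}, {"travel": [0, 0, 0.006], "delta_rot": [0, 0, 0]}, {"travel": [0, 0, 0.005], "delta_rot": [0, 0, 0]}, {"travel": [0, 0, 0.003], "delta_rot": [0, 0, 0]}, {"travel": [0, 0, 0], "delta_rot": [0, 0, 0]}, {"travel": [0, 0, 0], "delta_rot": [0, 0, 0]}]}}

```text
time: 13.12
tool_pos: [624.9, -212.1, 54.2]
eef_rot: [3.141, 0.0, 1.175]
force: [0.5, 0.8, 0.5]
opening: 18.1
grasp_force: 23.7
```

>>> {"fn": "send_rows", "kwargs": {"motion": [{"travel": [0, 0, 0], "delta_rot": [0, 0, 0]}, {"travel": [0, 0, 0], "delta_rot": [0, 0, 0]}, {"travel": [0, 0, 0], "delta_rot": [0, 0, 0]}, {"travel": [0, 0, 0], "delta_rot": [0, 0, 0]}, {"travel": [0, 0, -0.01], "delta_rot": [0, 0, 0]}, {"travel": [0, 0, -0.02], "delta_rot": [0, 0, 0]}, {"travel": [0, 0, -0.03], "delta_rot": [0, 0, 0]}, {"travel": [0, 0, -0.04], "delta_rot": [0, 0, 0]}, {"travel": [0, 0, -0.04], "delta_rot": [0, 0, 0]}, {"travel": [0, 0, 0], "delta_rot": [0, 0, 0.117]}, {"travel": [0, 0, 0], "delta_rot": [0, 0, 0.117]}, {"travel": [0, 0, 0], "delta_rot": [0, 0, 0.117]}, {"travel": [0, 0, 0], "delta_rot": [0, 0, 0.117]}, {"travel": [0, 0, 0], "delta_rot": [0, 0, 0.117]}, {"travel": [0, 0, 0], "delta_rot": [0, 0, 0.117]}, {"travel": [0, 0, 0], "delta_rot": [0, 0, 0.117]}, {"travel": [0, 0, 0], "delta_rot": [0, 0, 0.117]}, {"travel": [0, 0, 0], "delta_rot": [0, 0, 0.117]}, {"travel": [0, 0, 0], "delta_rot": [0, 0, 0.117]}], "grip": -0.35}}

```text
time: 14.7
tool_pos: [624.7, -212.0, 194.6]
eef_rot: [3.141, -0.0, -0.001]
force: [0.2, -0.6, -0.0]
opening: 27.8
grasp_force: 0.0
```

```bash
python3 -c "
from h import *
report('top')
c=report('side','s5'); print(tool((430,168)))"
```

```text
14.7 [ 624.7 -212.   194.6] [ 3.141e+00 -0.000e+00 -1.000e-03]
14.8 [ 624.7 -212.   194.6] [ 3.141 -0.    -0.011]
[-194.  -380.4]
```

>>> {"fn": "send_rows", "kwargs": {"motion": [{"travel": [-0.035, 0, 0], "delta_rot": [0, 0, 0]}, {"travel": [-0.035, 0, 0], "delta_rot": [0, 0, 0]}, {"travel": [-0.035, 0, 0], "delta_rot": [0, 0, 0]}, {"travel": [-0.035, 0, 0], "delta_rot": [0, 0, 0]}, {"travel": [-0.035, -0.029, 0], "delta_rot": [0, 0, 0]}, {"travel": [-0.02, -0.035, 0], "delta_rot": [0, 0, 0]}, {"travel": [0, -0.035, 0], "delta_rot": [0, 0, 0]}, {"travel": [0, -0.035, 0], "delta_rot": [0, 0, 0]}, {"travel": [0, -0.035, 0.005], "delta_rot": [0, 0, 0]}, {"travel": [0, -0.035, 0.005], "delta_rot": [0, 0, 0]}, {"travel": [0, -0.035, 0.005], "delta_rot": [0, 0, 0]}, {"travel": [0, -0.035, 0.005], "delta_rot": [0, 0, 0]}, {"travel": [0, -0.035, 0.01], "delta_rot": [0, 0, 0]}, {"travel": [0, -0.035, 0.01], "delta_rot": [0, 0, 0]}, {"travel": [0, -0.035, 0], "delta_rot": [0, 0, 0]}, {"travel": [0, 0, 0], "delta_rot": [0, 0, 0]}, {"travel": [0, 0, 0], "delta_rot": [0, 0, 0]}], "grip": 0}}

```text
time: 16.22
tool_pos: [430.8, 165.1, 154.0]
eef_rot: [-3.142, -0.0, 0.012]
force: [0.9, 0.1, -0.2]
opening: 43.2
grasp_force: 0.0
```

```bash
python3 -c "
from h import *
report()
c=cap('top'); cv2.imwrite('pics/t6.png',cv2.resize(c['img'][110:320,120:450,::-1],None,fx=2,fy=2))"
```

```text
16.2 [430.8 165.1 154. ] [-3.142 -0.     0.012]
(array([280., 203.]), 430.0, 162.7, 57, 6, -1.7, np.float64(9.6)) [-0.8  1.3]
(array([269., 211.]), 420.4, 171.9, 38, 5, 0.3, np.float64(9.7)) [-10.3  -8. ]
```

View pics/t6.png

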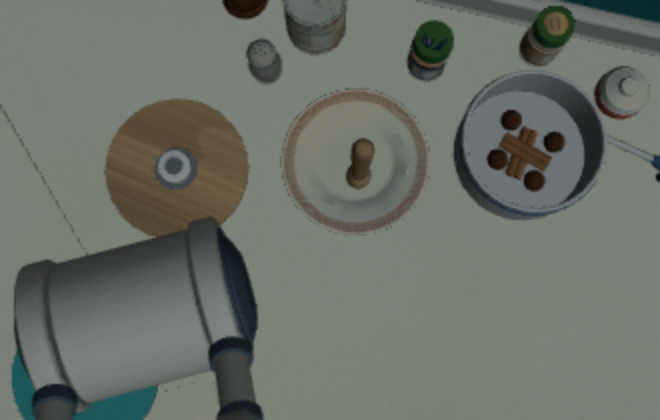

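The crop shows the two sticks crossed in the jar with the nutmegs around them, and everything else undisturbed. Now I grip stick 1.

>>> {"fn": "send_rows", "kwargs": {"motion": [{"travel": [-0.001, -0.002, 0.01], "delta_rot": [0, 0, 0]}, {"travel": [0, 0, 0.02], "delta_rot": [0, 0, 0]}, {"travel": [0, 0, 0.025], "delta_rot": [0, 0, 0]}, {"travel": [0, 0, 0.025], "delta_rot": [0, 0, 0]}, {"travel": [0, 0, 0.02], "delta_rot": [0, 0, 0]}, {"travel": [0, 0, 0.013], "delta_rot": [0, 0, 0]}, {"travel": [0, 0, 0.006], "delta_rot": [0, 0, 0]}, {"travel": [0, 0, 0.004], "delta_rot": [0, 0, 0]}, {"travel": [0, 0, 0], "delta_rot": [0, 0, 0]}, {"travel": [0, 0, 0], "delta_rot": [0, 0, 0]}]}}

```text
time: 17.15
tool_pos: [430.3, 165.3, 31.4]
eef_rot: [-3.141, -0.001, 0.005]
force: [-0.7, -1.3, -0.5]
opening: 42.6
grasp_force: 0.0
```

>>> {"fn": "send_rows", "kwargs": {"motion": [{"travel": [0, 0, 0], "delta_rot": [0, 0, 0]}, {"travel": [0, 0, 0], "delta_rot": [0, 0, 0]}, {"travel": [0, 0, 0], "delta_rot": [0, 0, 0]}, {"travel": [0, 0, 0], "delta_rot": [0, 0, 0]}, {"travel": [0, 0, 0], "delta_rot": [0, 0, 0]}, {"travel": [0, 0, 0], "delta_rot": [0, 0, 0]}], "grip": -0.9}}

```text
time: 17.65
tool_pos: [430.3, 165.7, 31.6]
eef_rot: [-3.141, -0.001, 0.005]
force: [-0.7, -1.6, 9.4]
opening: 18.7
grasp_force: 24.4
```

>>> {"fn": "send_rows", "kwargs": {"motion": [{"travel": [0, 0, -0.01], "delta_rot": [0, 0, 0]}, {"travel": [0, 0, -0.03], "delta_rot": [0, 0, 0]}, {"travel": [0, 0, -0.04], "delta_rot": [0, 0, 0]}, {"travel": [0, 0.02, -0.04], "delta_rot": [0, 0, 0]}, {"travel": [0, 0.034, 0], "delta_rot": [0, 0, 0]}, {"travel": [0, 0.034, 0], "delta_rot": [0, 0, 0]}, {"travel": [0, 0.034, 0], "delta_rot": [0, 0, 0]}, {"travel": [0, 0.034, 0], "delta_rot": [0, 0, 0]}, {"travel": [0, 0.034, 0], "delta_rot": [0, 0, 0]}, {"travel": [0, 0.034, 0], "delta_rot": [0, 0, 0]}, {"travel": [0.015, 0.034, 0], "delta_rot": [0, 0, 0]}, {"travel": [0.03, 0.034, 0], "delta_rot": [0, 0, 0]}, {"travel": [0.03, 0.034, 0], "delta_rot": [0, 0, 0]}, {"travel": [0.03, 0.034, 0], "delta_rot": [0, 0, 0]}, {"travel": [0.03, 0.017, 0], "delta_rot": [0, 0, 0]}, {"travel": [0.03, 0, 0], "delta_rot": [0, 0, 0]}, {"travel": [0.03, 0, 0], "delta_rot": [0, 0, 0]}, {"travel": [0, 0, 0], "delta_rot": [0, 0, 0.1]}, {"travel": [0, 0, 0], "delta_rot": [0, 0, 0.1]}]}}

```text
time: 19.23
tool_pos: [620.6, -200.8, 148.0]
eef_rot: [3.141, -0.001, -0.198]
force: [-0.1, 0.6, -0.5]
opening: 18.7
grasp_force: 24.4
```

>>> {"fn": "send_rows", "kwargs": {"motion": [{"travel": [0, 0, 0], "delta_rot": [0, 0, 0.1]}, {"travel": [0, 0, 0], "delta_rot": [0, 0, 0.1]}, {"travel": [0, 0, 0], "delta_rot": [0, 0, 0]}, {"travel": [0, 0, 0], "delta_rot": [0, 0, 0]}]}}

```text
time: 19.57
tool_pos: [619.2, -200.8, 148.3]
eef_rot: [-3.142, -0.0, -0.392]
force: [-0.5, 0.3, -0.3]
opening: 18.9
grasp_force: 24.4
```

```bash
python3 -c "
from h import *
report(save='w7'); print(tool((625,-212)))"
```

```text
19.6 [ 619.2 -200.8  148.3] [-3.142 -0.    -0.392]
(array([379.,  54.]), 693.7, -314.6, 53, 18, 3.9, np.float64(16.0)) [112.2  76.8]
(array([281., 251.]), 572.7, -180.4, 135, 63, -35.0, np.float64(125.9)) [-50.8  -1.1]
[9.6 8.2]
```

>>> {"fn": "send_rows", "kwargs": {"motion": [{"travel": [0.0096, 0.0082, 0], "delta_rot": [0, 0, 0]}, {"travel": [0, 0, 0], "delta_rot": [0, 0, 0]}, {"travel": [0, 0, 0.02], "delta_rot": [0, 0, 0]}, {"travel": [0, 0, 0.02], "delta_rot": [0, 0, 0]}, {"travel": [0, 0, 0.02], "delta_rot": [0, 0, 0]}, {"travel": [0, 0, 0.012], "delta_rot": [0, 0, 0]}, {"travel": [0, 0, 0.007], "delta_rot": [0, 0, 0]}, {"travel": [0, 0, 0.004], "delta_rot": [0, 0, 0]}, {"travel": [0, 0, 0], "delta_rot": [0, 0, 0]}, {"travel": [0, 0, 0], "delta_rot": [0, 0, 0]}]}}

```text
time: 20.45
tool_pos: [625.4, -212.3, 65.7]
eef_rot: [3.142, -0.001, -0.395]
force: [-0.9, -0.4, 0.4]
opening: 18.8
grasp_force: 24.4
```

>>> {"fn": "send_rows", "kwargs": {"motion": [{"travel": [0, 0, 0], "delta_rot": [0, 0, 0]}, {"travel": [0, 0, 0], "delta_rot": [0, 0, 0]}, {"travel": [0, 0, 0], "delta_rot": [0, 0, 0]}, {"travel": [0, 0, 0], "delta_rot": [0, 0, 0]}, {"travel": [0, 0, -0.01], "delta_rot": [0, 0, 0]}, {"travel": [0, 0, -0.02], "delta_rot": [0, 0, 0]}, {"travel": [0, 0, -0.03], "delta_rot": [0, 0, 0]}, {"travel": [0, 0, -0.04], "delta_rot": [0, 0, 0]}, {"travel": [0, 0, -0.04], "delta_rot": [0, 0, 0]}, {"travel": [0, 0, -0.04], "delta_rot": [0, 0, -0.1]}, {"travel": [0, 0, -0.03], "delta_rot": [0, 0, -0.1]}, {"travel": [0, 0, 0], "delta_rot": [0, 0, -0.1]}, {"travel": [0, 0, 0], "delta_rot": [0, 0, -0.092]}, {"travel": [-0.04, 0, 0], "delta_rot": [0, 0, 0]}, {"travel": [-0.04, 0, 0], "delta_rot": [0, 0, 0]}, {"travel": [-0.04, 0, 0], "delta_rot": [0, 0, 0]}, {"travel": [0, 0, 0], "delta_rot": [0, 0, 0]}, {"travel": [0, 0, 0], "delta_rot": [0, 0, 0]}], "grip": -0.35}}

```text
time: 21.95
tool_pos: [503.2, -211.6, 276.1]
eef_rot: [3.141, -0.0, -0.004]
force: [0.3, -0.9, 0.7]
opening: 28.0
grasp_force: 0.0
```

```bash
python3 -c "
from h import *
report('top')
c=report('wrist','w8'); pickle.dump(c,open('w8.pkl','wb'))"
```

```text
21.9 [ 503.2 -211.6  276.1] [ 3.141 -0.    -0.004]
(array([382., 185.]), 626.6, -212.5, 60, 55, 12.6, np.float64(37.4)) [1.218e+02 1.000e-01]
22.0 [ 504.8 -211.9  276.2] [ 3.141e+00 -1.000e-03 -4.000e-03]
(array([382.,  15.]), 671.9, -325.7, 41, 12, 60.2, np.float64(16.3)) [166.6 113.1]
(array([277.,  63.]), 627.0, -212.8, 59, 53, 16.1, np.float64(38.8)) [121.3   0.4]
```

View pics/w8.png

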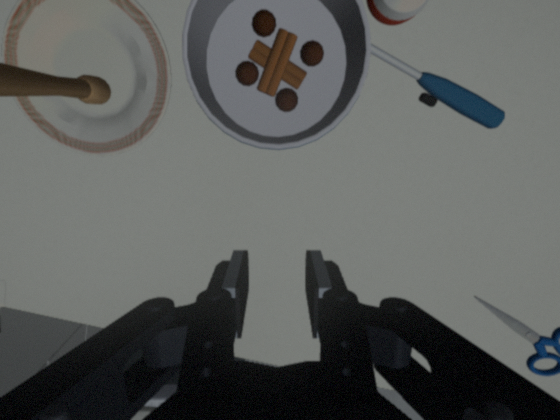

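The three sticks sit as a crossed stack at (277,63), with the nutmegs around them. Next is the muddler.

>>> {"fn": "send_rows", "kwargs": {"motion": [{"travel": [0, -0.03, 0], "delta_rot": [0, 0, 0]}, {"travel": [0, -0.034, 0], "delta_rot": [0, 0, 0]}, {"travel": [0, -0.034, 0], "delta_rot": [0, 0, 0]}, {"travel": [0, -0.034, 0], "delta_rot": [0, 0, 0]}, {"travel": [0, -0.034, 0], "delta_rot": [0, 0, 0]}, {"travel": [0, -0.034, 0], "delta_rot": [0, 0, 0]}, {"travel": [0, 0, 0], "delta_rot": [0, 0, 0]}, {"travel": [0, 0, 0], "delta_rot": [0, 0, 0]}], "grip": 0.5}}

```text
time: 22.72
tool_pos: [506.7, -10.0, 275.3]
eef_rot: [3.142, -0.001, 0.0]
force: [-0.1, 0.1, 0.5]
opening: 63.7
grasp_force: 0.0
```

Run:
```python
from h import *
s=get_state(); print(s['tool_pos'],s['eef_rot'])
for n in('wrist','top','side'):
    c=cap(n,'m_'+n); W=world(c); z=W[...,2]
    near_=(abs(W[...,0]-605)<45)&(abs(W[...,1]+12)<45)
    for a,b in((12,31),(100,150),(150,185),(185,205)):
        P=W[near_&(z>a)&(z<b)]
        if len(P)>5: print(n,a,b,len(P),P[:,2].max().round(1),'mid',((np.percentile(P,2,0)+np.percentile(P,98,0))/2).round(1)[:2],'ext',(np.percentile(P,98,0)-np.percentile(P,2,0)).round(1)[:2],'mean',P.mean(0).round(1))
    m=(z>17)&(z<26)&(np.hypot(W[...,0]-620,W[...,1]+9)<100)
    print('plate',circ(W[m][:,:2]),m.sum())
```

```text
[506.7278469   -9.99707657 275.25343289] [ 3.14155262e+00 -7.84762225e-04  3.78321941e-04]
wrist 12 31 911 31.0 mid [578.9 -12.4] ext [37.6 88.7] mean [570.1 -17.6  15.5]
wrist 150 185 55 184.8 mid [590.6 -11.6] ext [ 5.9 19.1] mean [589.2 -11.1 169.4]
wrist 185 205 1341 199.2 mid [599.4 -12.2] ext [20.7 20.5] mean [599.  -12.1 194.4]
plate (array([615.3,  -9.1]), np.float64(156.4), 2783) 9118
plate (array([672.8, -13.7]), np.float64(70.0), 4) 4
side 12 31 288 29.6 mid [589.3 -12.2] ext [57.6 89. ] mean [577.4 -16.2  16.9]
side 100 150 85 149.5 mid [603.2 -18.4] ext [20.5  8.6] mean [603.6 -19.7 127.1]
side 150 185 88 185.0 mid [603.  -18.3] ext [22.8 10.7] mean [603.2 -20.3 168.1]
side 185 205 97 199.7 mid [603.5 -14.2] ext [20.4 17.5] mean [603.5 -14.9 194. ]
plate (array([622.2,  -9.2]), np.float64(158.1), 583) 1787
```

View pics/m_wrist.png

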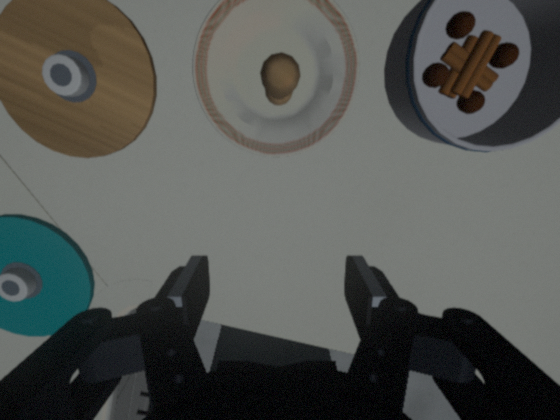

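The wrist view shows the muddler top at (280,72) on the plate, the bamboo lid at (80,80) and the decoy at (20,285). I'll go over the muddler.

>>> {"fn": "send_rows", "kwargs": {"motion": [{"travel": [0.023, 0.002, 0], "delta_rot": [0, 0, 0]}, {"travel": [0.025, 0, 0], "delta_rot": [0, 0, 0]}, {"travel": [0.025, 0, 0], "delta_rot": [0, 0, 0]}, {"travel": [0.0205, 0, 0], "delta_rot": [0, 0, 0]}, {"travel": [0, 0, 0.01], "delta_rot": [0, 0, 0]}, {"travel": [0, 0, 0.015], "delta_rot": [0, 0, 0]}, {"travel": [0, 0, 0.015], "delta_rot": [0, 0, 0]}, {"travel": [0, 0, 0.015], "delta_rot": [0, 0, 0]}, {"travel": [0, 0, 0.015], "delta_rot": [0, 0, 0]}, {"travel": [0, 0, 0.015], "delta_rot": [0, 0, 0]}, {"travel": [0, 0, 0.015], "delta_rot": [0, 0, 0]}, {"travel": [0, 0, 0.009], "delta_rot": [0, 0, 0]}, {"travel": [0, 0, 0], "delta_rot": [0, 0, 0]}, {"travel": [0, 0, 0], "delta_rot": [0, 0, 0]}]}}

```text
time: 24.03
tool_pos: [598.9, -14.6, 165.9]
eef_rot: [-3.142, 0.001, -0.004]
force: [0.2, 0.7, 0.6]
opening: 63.8
grasp_force: 0.0
```

Run:
```python
from h import *
s=get_state(); print(s['tool_pos'],s['eef_rot'],s['force'])
c=cap('wrist','m2')
```

```text
[598.9405501  -14.57965743 165.91077839] [-3.14153663e+00  7.98189776e-04 -3.91263057e-03] [0.20029198 0.67468876 0.56417128]
```

View pics/m2.png

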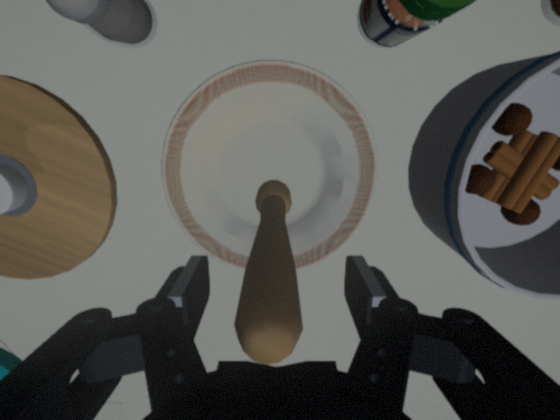

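The shaft is between the pads, about 2 mm left of the middle. I'll nudge over and grip it.

>>> {"fn": "send_rows", "kwargs": {"motion": [{"travel": [0, -0.002, 0], "delta_rot": [0, 0, 0]}, {"travel": [0, 0, 0], "delta_rot": [0, 0, 0]}, {"travel": [0, 0, 0], "delta_rot": [0, 0, 0]}, {"travel": [0, 0, 0], "delta_rot": [0, 0, 0]}, {"travel": [0, 0, 0], "delta_rot": [0, 0, 0]}, {"travel": [0, 0, 0], "delta_rot": [0, 0, 0]}, {"travel": [0, 0, 0], "delta_rot": [0, 0, 0]}, {"travel": [0, 0, 0], "delta_rot": [0, 0, 0]}, {"travel": [0, 0, 0], "delta_rot": [0, 0, 0]}, {"travel": [0, 0, 0], "delta_rot": [0, 0, 0]}], "grip": -0.8, "squeeze": 100}}

```text
time: 24.92
tool_pos: [599.6, -12.0, 166.9]
eef_rot: [3.142, -0.002, -0.003]
force: [-0.1, 1.3, 7.6]
opening: 22.2
grasp_force: 97.8
```

>>> {"fn": "send_rows", "kwargs": {"motion": [{"travel": [0, 0, -0.005], "delta_rot": [0, 0, 0]}, {"travel": [0, 0, -0.012], "delta_rot": [0, 0, 0]}, {"travel": [0, 0, -0.018], "delta_rot": [0, 0, 0]}, {"travel": [0, 0, -0.02], "delta_rot": [0, 0, 0]}, {"travel": [0, 0, -0.02], "delta_rot": [0, 0, 0]}, {"travel": [0, 0, -0.02], "delta_rot": [0, 0, 0]}, {"travel": [0, 0, -0.015], "delta_rot": [0, 0, 0]}, {"travel": [-0.001, 0.012, 0], "delta_rot": [0, 0, 0]}, {"travel": [-0.0023, 0.0227, 0], "delta_rot": [0, 0, 0]}, {"travel": [-0.0023, 0.0227, 0], "delta_rot": [0, 0, 0]}, {"travel": [-0.0023, 0.0227, 0], "delta_rot": [0, 0, 0]}, {"travel": [-0.0023, 0.0227, 0], "delta_rot": [0, 0, 0]}, {"travel": [-0.0023, 0.0227, 0], "delta_rot": [0, 0, 0]}, {"travel": [-0.0023, 0.0227, 0], "delta_rot": [0, 0, 0]}, {"travel": [-0.0023, 0.0227, 0], "delta_rot": [0, 0, 0]}, {"travel": [-0.001, 0.011, 0], "delta_rot": [0, 0, 0]}, {"travel": [0, 0, 0], "delta_rot": [0, 0, 0]}, {"travel": [0, 0, 0], "delta_rot": [0, 0, 0]}]}}

```text
time: 26.42
tool_pos: [580.1, -194.1, 275.5]
eef_rot: [-3.141, 0.001, -0.004]
force: [0.6, -0.3, -1.7]
opening: 21.8
grasp_force: 98.0
```

Run:
```python
from h import *
s=get_state(); print(s['tool_pos'],s['eef_rot'],s['force'],s['opening'])
print(tool((581.3,-193.2)))
c=cap('side'); a=c['img'][180:400,180:420,::-1]; cv2.imwrite('pics/m3.png',cv2.resize(a,None,fx=2.5,fy=2.5))
```

```text
[ 580.08257727 -194.12261843  275.46942771] [-3.14100162e+00  7.85668493e-04 -4.32800711e-03] [ 0.55534229 -0.32319188 -1.69188808] 21.751797855643485
[ 1.2 -0.9]
```

View pics/m3.png

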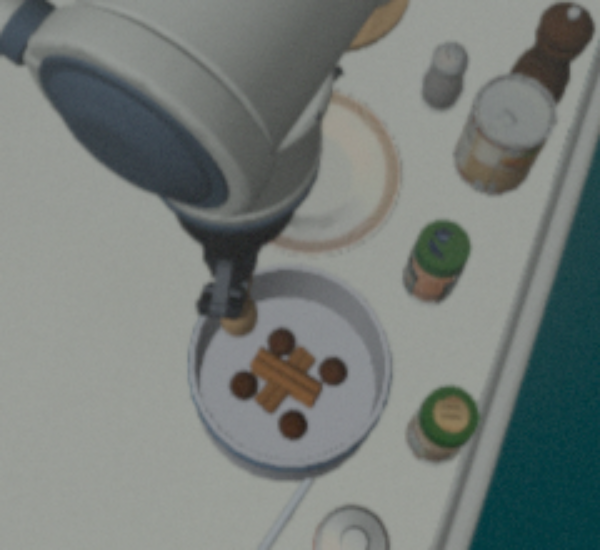

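The muddler hangs upright over the gap at the near side of the jar, at (240,318) in the crop. I'll lower it.

>>> {"fn": "send_rows", "kwargs": {"motion": [{"travel": [0.001, -0.001, 0.01], "delta_rot": [0, 0, 0]}, {"travel": [0, 0, 0.015], "delta_rot": [0, 0, 0]}, {"travel": [0, 0, 0.02], "delta_rot": [0, 0, 0]}, {"travel": [0, 0, 0.02], "delta_rot": [0, 0, 0]}, {"travel": [0, 0, 0.02], "delta_rot": [0, 0, 0]}, {"travel": [0, 0, 0.012], "delta_rot": [0, 0, 0]}, {"travel": [0, 0, 0.007], "delta_rot": [0, 0, 0]}, {"travel": [0, 0, 0.004], "delta_rot": [0, 0, 0]}, {"travel": [0, 0, 0], "delta_rot": [0, 0, 0]}, {"travel": [0, 0, 0], "delta_rot": [0, 0, 0]}]}}

```text
time: 27.3
tool_pos: [581.8, -192.7, 168.4]
eef_rot: [3.141, -0.001, -0.003]
force: [0.2, -0.2, -2.6]
opening: 21.8
grasp_force: 98.0
```

>>> {"fn": "send_rows", "kwargs": {"motion": [{"travel": [0, 0, 0.0015], "delta_rot": [0, 0, 0]}, {"travel": [0, 0, 0.001], "delta_rot": [0, 0, 0]}, {"travel": [0, 0, 0.0005], "delta_rot": [0, 0, 0]}, {"travel": [0, 0, 0], "delta_rot": [0, 0, 0]}]}}

```text
time: 27.63
tool_pos: [581.5, -193.0, 165.2]
eef_rot: [3.141, -0.0, -0.003]
force: [0.7, 0.6, -1.8]
opening: 21.9
grasp_force: 98.1
```

>>> {"fn": "send_rows", "kwargs": {"motion": [{"travel": [0, 0, 0.001], "delta_rot": [0, 0, 0]}, {"travel": [0, 0, 0.0005], "delta_rot": [0, 0, 0]}, {"travel": [0, 0, 0], "delta_rot": [0, 0, 0]}, {"travel": [0, 0, 0], "delta_rot": [0, 0, 0]}]}}

```text
time: 27.97
tool_pos: [581.9, -193.1, 164.2]
eef_rot: [3.141, -0.001, -0.003]
force: [-1.5, 0.3, 6.1]
opening: 22.0
grasp_force: 99.1
```

```bash
cat > stir.py <<'E'
import sys; from h import *
C=np.array([625.5,-212.]); r1=float(sys.argv[1]); n=20; step=np.radians(float(sys.argv[2]))
s=get_state(); d=s['tool_pos'][:2]-C; r0=np.hypot(*d); a0=np.arctan2(d[1],d[0]); yaw=s['eef_rot'][2]
print(s['tool_pos'].round(1),'r',r0.round(1),'a',np.degrees(a0).round(1),'yaw',yaw.round(3),'F',s['force'].round(1),'T',s['torque'].round(2))
k=np.arange(n+1); r=np.where(k<6,r0+(r1-r0)*k/6,r1); a=a0+step*k
P=np.c_[r*np.cos(a),-r*np.sin(a)]; 
D=np.diff(P,axis=0)/1000
print(', '.join(f'[{x:.4f}, {y:.4f}]' for x,y in D))
E
python3 stir.py 50 15
```

```text
[ 581.9 -193.1  164.2] r 47.5 a 156.5 yaw -0.003 F [-1.5  0.3  6.1] T [0.16 0.25 0.01]
[-0.0038, 0.0119], [-0.0006, 0.0126], [0.0027, 0.0124], [0.0059, 0.0114], [0.0087, 0.0096], [0.0109, 0.0070], [0.0125, 0.0036], [0.0131, 0.0002], [0.0127, -0.0032], [0.0114, -0.0063], [0.0094, -0.0091], [0.0067, -0.0112], [0.0036, -0.0125], [0.0002, -0.0131], [-0.0032, -0.0127], [-0.0063, -0.0114], [-0.0091, -0.0094], [-0.0112, -0.0067], [-0.0125, -0.0036], [-0.0131, -0.0002]
```

>>> {"fn": "send_rows", "kwargs": {"motion": [{"travel": [-0.0038, 0.0119, 0], "delta_rot": [0, 0, 0]}, {"travel": [-0.0006, 0.0126, 0], "delta_rot": [0, 0, 0]}, {"travel": [0.0027, 0.0124, 0], "delta_rot": [0, 0, 0]}, {"travel": [0.0059, 0.0114, 0], "delta_rot": [0, 0, 0]}, {"travel": [0.0087, 0.0096, 0], "delta_rot": [0, 0, 0]}, {"travel": [0.0109, 0.007, 0], "delta_rot": [0, 0, 0]}]}}

```text
time: 28.47
tool_pos: [603.9, -255.9, 163.8]
eef_rot: [-3.136, 0.003, -0.004]
force: [-5.9, 28.1, 14.8]
opening: 22.2
grasp_force: 131.9
```

>>> {"fn": "send_rows", "kwargs": {"motion": [{"travel": [0.0125, 0.0036, 0], "delta_rot": [0, 0, 0]}, {"travel": [0.0131, 0.0002, 0], "delta_rot": [0, 0, 0]}, {"travel": [0.0127, -0.0032, 0], "delta_rot": [0, 0, 0]}, {"travel": [0.0114, -0.0063, 0], "delta_rot": [0, 0, 0]}, {"travel": [0.0094, -0.0091, 0], "delta_rot": [0, 0, 0]}, {"travel": [0.0067, -0.0112, 0], "delta_rot": [0, 0, 0]}, {"travel": [0.0036, -0.0125, 0], "delta_rot": [0, 0, 0]}, {"travel": [0.0002, -0.0131, 0], "delta_rot": [0, 0, 0]}, {"travel": [-0.0032, -0.0127, 0], "delta_rot": [0, 0, 0]}, {"travel": [-0.0063, -0.0114, 0], "delta_rot": [0, 0, 0]}, {"travel": [-0.0091, -0.0094, 0], "delta_rot": [0, 0, 0]}, {"travel": [-0.0112, -0.0067, 0], "delta_rot": [0, 0, 0]}, {"travel": [-0.0125, -0.0036, 0], "delta_rot": [0, 0, 0]}, {"travel": [-0.0131, -0.0002, 0], "delta_rot": [0, 0, 0]}]}}

```text
time: 29.63
tool_pos: [619.3, -161.2, 164.0]
eef_rot: [3.141, -0.002, -0.003]
force: [5.0, -5.5, -1.0]
opening: 22.0
grasp_force: 106.3
```

```bash
python3 stir.py 50 15
python3 - <<'E'
from h import *
c=cap('side'); a=c['img'][180:400,180:420,::-1]; cv2.imwrite('pics/m4.png',cv2.resize(a,None,fx=2.5,fy=2.5))
E
```

```text
[ 619.3 -161.2  164. ] r 51.2 a 96.9 yaw -0.003 F [ 5.  -5.5 -1. ] T [-1.78 -1.74 -0.18]
[-0.0129, 0.0035], [-0.0115, 0.0067], [-0.0093, 0.0094], [-0.0065, 0.0114], [-0.0033, 0.0127], [0.0001, 0.0131], [0.0033, 0.0126], [0.0064, 0.0114], [0.0091, 0.0093], [0.0112, 0.0066], [0.0126, 0.0035], [0.0131, 0.0001], [0.0126, -0.0033], [0.0114, -0.0064], [0.0093, -0.0091], [0.0066, -0.0112], [0.0035, -0.0126], [0.0001, -0.0131], [-0.0033, -0.0126], [-0.0064, -0.0114]
```

View pics/m4.png

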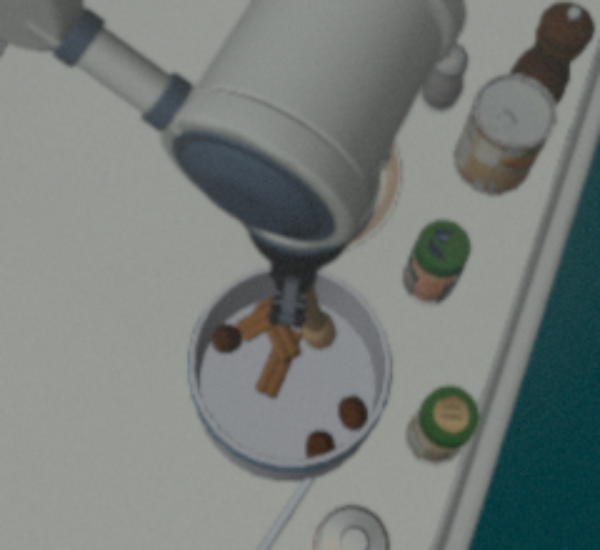

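The muddler has tilted in the grip: its foot at (320,330) is off to +x of the fingers. Sticks and nutmegs are still in the jar. I'll measure the tilt numerically.

```bash
cat > tilt.py <<'E'
from h import *
def tilt():
    s=get_state(); p=s['tool_pos']
    print('tcp',p.round(1),'rot',s['eef_rot'].round(3),'F',s['force'].round(1))
    for n in('wrist','side','top'):
        c=cap(n); W=world(c); z=W[...,2]
        hsv=cv2.cvtColor(c['img'],cv2.COLOR_RGB2HSV); wood=(hsv[...,1]>60)&(hsv[...,0]<25)&(hsv[...,2]>25)
        rows=[]
        for zz in np.arange(10,140,10) if p[2]<200 else p[2]-164+np.arange(10,140,10):
            q=W[(abs(z-zz)<5)&wood&(np.hypot(W[...,0]-p[0],W[...,1]-p[1])<45)]
            if len(q)>4: rows.append((zz,len(q),*((np.percentile(q,5,0)+np.percentile(q,95,0))/2-p).round(1)[:2]))
        print(n,[tuple(np.round(r,1).tolist()) for r in rows])
tilt()
E
python3 tilt.py
```

```text
tcp [ 617.6 -161.7  164.1] rot [ 3.14e+00 -1.00e-03 -3.00e-03] F [ 5.1 -7.6 -1.6]
wrist [(10.0, 78.0, 0.5, -30.2), (20.0, 245.0, 1.7, -13.0), (30.0, 962.0, 14.6, -8.5), (40.0, 706.0, 13.4, 2.2), (50.0, 83.0, 17.1, 0.9), (60.0, 74.0, 25.1, -6.0), (70.0, 115.0, 22.8, -3.5), (80.0, 119.0, 21.2, -3.6), (90.0, 163.0, 19.2, -2.6), (100.0, 198.0, 17.6, -2.4), (110.0, 238.0, 16.2, -1.7), (120.0, 294.0, 14.4, -2.3), (130.0, 366.0, 12.5, -2.4)]
side [(10.0, 16.0, 0.7, -20.7), (20.0, 90.0, -12.6, -14.1), (30.0, 229.0, -2.6, -14.4), (40.0, 62.0, 13.7, -15.3), (50.0, 17.0, 28.2, -7.9), (60.0, 16.0, 26.4, -7.7), (70.0, 13.0, 25.8, -7.6), (80.0, 8.0, 22.7, -7.8), (90.0, 9.0, 21.4, -8.6), (100.0, 5.0, 21.5, -7.2), (120.0, 8.0, 19.4, -6.3), (130.0, 5.0, 17.7, -6.8)]
top [(20.0, 22.0, 1.3, -25.2), (30.0, 54.0, 0.3, -21.8), (40.0, 13.0, 5.1, -27.2)]
```

>>> {"fn": "send_rows", "kwargs": {"motion": [{"travel": [0, 0, -0.006], "delta_rot": [0, 0, 0]}, {"travel": [0, 0, -0.014], "delta_rot": [0, 0, 0]}, {"travel": [0, 0, -0.014], "delta_rot": [0, 0, 0]}, {"travel": [0, 0, -0.012], "delta_rot": [0, 0, 0]}, {"travel": [0, 0.01, 0], "delta_rot": [0, 0, 0]}, {"travel": [0, 0.015, 0], "delta_rot": [0, 0, 0]}, {"travel": [0, 0.015, 0], "delta_rot": [0, 0, 0]}, {"travel": [0, 0.009, 0], "delta_rot": [0, 0, 0]}, {"travel": [0, 0, 0], "delta_rot": [0, 0, 0]}, {"travel": [0, 0, 0], "delta_rot": [0, 0, 0]}], "squeeze": 100}}

```text
time: 30.67
tool_pos: [619.0, -212.2, 208.7]
eef_rot: [-3.141, 0.001, -0.005]
force: [-0.9, -0.2, -2.3]
opening: 22.0
grasp_force: 103.7
```

```bash
python3 tilt.py
```

```text
tcp [ 619.  -212.2  208.7] rot [-3.141e+00  1.000e-03 -5.000e-03] F [-0.9 -0.2 -2.3]
wrist [(64.7, 25.0, 36.8, -6.5), (74.7, 167.0, 28.0, -3.1), (84.7, 319.0, 27.0, -3.0), (94.7, 57.0, 24.8, -2.8), (104.7, 63.0, 23.0, -2.1), (114.7, 77.0, 21.2, -1.4), (124.7, 83.0, 19.8, -2.1), (134.7, 110.0, 18.9, -2.5), (144.7, 162.0, 17.4, -2.1), (154.7, 217.0, 14.7, -2.3), (164.7, 290.0, 13.3, -2.1), (174.7, 356.0, 12.1, -1.6)]
side [(74.7, 31.0, 30.6, -9.0), (84.7, 48.0, 27.9, -4.5), (94.7, 17.0, 25.4, -4.3), (104.7, 15.0, 23.6, -5.5), (114.7, 12.0, 22.5, -5.1), (124.7, 9.0, 21.3, -4.8), (134.7, 7.0, 20.9, -5.5), (144.7, 9.0, 19.6, -5.3), (164.7, 6.0, 17.3, -5.8)]
top []
```

>>> {"fn": "send_rows", "kwargs": {"motion": [{"travel": [0.012, 0, 0], "delta_rot": [0, 0, 0]}, {"travel": [0.012, 0, 0], "delta_rot": [0, 0, 0]}, {"travel": [0.01, 0, 0], "delta_rot": [0, 0, 0]}, {"travel": [0.004, 0, 0], "delta_rot": [0, 0, 0]}, {"travel": [0.003, 0, 0], "delta_rot": [0, 0, 0]}, {"travel": [0.003, 0, 0], "delta_rot": [0, 0, 0]}, {"travel": [0.003, 0, 0], "delta_rot": [0, 0, 0]}, {"travel": [0.003, 0, 0], "delta_rot": [0, 0, 0]}, {"travel": [0.003, 0, 0], "delta_rot": [0, 0, 0]}, {"travel": [0, 0, 0], "delta_rot": [0, 0, 0]}]}}

```text
time: 31.65
tool_pos: [671.8, -211.4, 209.3]
eef_rot: [-3.141, 0.002, -0.003]
force: [-5.5, 0.2, 0.2]
opening: 22.0
grasp_force: 103.0
```

```bash
python3 tilt.py
```

```text
tcp [ 671.8 -211.4  209.3] rot [-3.141e+00  2.000e-03 -3.000e-03] F [-5.5  0.2  0.2]
wrist [(65.3, 10.0, 22.9, -13.7), (75.3, 134.0, 21.1, -5.7), (85.3, 232.0, 20.0, -2.3), (95.3, 32.0, 18.1, -5.2), (105.3, 23.0, 17.3, -5.4), (115.3, 23.0, 16.7, -4.1), (125.3, 19.0, 15.8, -3.9), (135.3, 31.0, 14.5, -4.1), (145.3, 52.0, 13.5, -1.6), (155.3, 104.0, 11.6, -0.3), (165.3, 165.0, 10.4, -0.1), (175.3, 273.0, 9.8, -0.3)]
side []
top []
```

>>> {"fn": "send_rows", "kwargs": {"motion": [{"travel": [0.004, 0, 0], "delta_rot": [0, 0, 0]}, {"travel": [0.004, 0, 0], "delta_rot": [0, 0, 0]}, {"travel": [0.004, 0, 0], "delta_rot": [0, 0, 0]}, {"travel": [0.003, 0, 0], "delta_rot": [0, 0, 0]}, {"travel": [0.002, 0, 0], "delta_rot": [0, 0, 0]}, {"travel": [0, 0, 0], "delta_rot": [0, 0, 0]}]}}

```text
time: 32.3
tool_pos: [688.8, -211.7, 209.4]
eef_rot: [3.141, 0.002, -0.003]
force: [-6.1, -1.5, 0.8]
opening: 22.1
grasp_force: 103.5
```

```bash
python3 tilt.py
```

```text
tcp [ 688.8 -211.7  209.4] rot [ 3.141e+00  2.000e-03 -3.000e-03] F [-6.1 -1.5  0.8]
wrist [(75.4, 108.0, 4.3, -4.1), (85.4, 145.0, 4.9, -1.5), (95.4, 15.0, 5.4, -2.3), (105.4, 16.0, 4.8, -6.1), (115.4, 7.0, 5.2, -3.3), (125.4, 11.0, 5.9, -4.1), (135.4, 14.0, 6.6, -2.5), (145.4, 28.0, 6.6, -2.0), (155.4, 40.0, 6.7, -3.2), (165.4, 101.0, 5.6, 0.1), (175.4, 157.0, 5.7, 0.2)]
side [(65.4, 6.0, -0.7, -13.6), (75.4, 28.0, -4.6, -5.3), (85.4, 14.0, -4.5, -2.7), (95.4, 7.0, -4.1, -4.7)]
top []
```

>>> {"fn": "send_rows", "kwargs": {"motion": [{"travel": [-0.01, 0, 0], "delta_rot": [0, 0, 0]}, {"travel": [-0.02, 0, -0.01], "delta_rot": [0, 0, 0]}, {"travel": [-0.02, 0, -0.015], "delta_rot": [0, 0, 0]}, {"travel": [-0.02, 0, -0.015], "delta_rot": [0, 0, 0]}, {"travel": [-0.02, 0, -0.015], "delta_rot": [0, 0, 0]}, {"travel": [-0.02, 0, 0], "delta_rot": [0, 0, 0]}, {"travel": [-0.015, 0, 0], "delta_rot": [0, 0, 0]}, {"travel": [-0.005, 0, 0], "delta_rot": [0, 0, 0]}, {"travel": [0, 0, 0], "delta_rot": [0, 0, 0]}, {"travel": [0, 0, 0], "delta_rot": [0, 0, 0]}], "squeeze": 120}}

```text
time: 33.28
tool_pos: [560.0, -211.3, 264.7]
eef_rot: [3.141, -0.001, -0.003]
force: [-0.1, -0.2, -1.2]
opening: 21.8
grasp_force: 117.5
```

```bash
python3 tilt.py
cat > occ.py <<'E'
from h import *
C=np.array([625.5,-212.])
def occ(names=('wrist','side','top')):
    pts=[]
    for n in names:
        c=cap(n); W=world(c); hsv=cv2.cvtColor(c['img'],cv2.COLOR_RGB2HSV)
        m=(hsv[...,1]>90)&(hsv[...,0]<25)&(W[...,2]>11)&(W[...,2]<50)&(np.hypot(W[...,0]-C[0],W[...,1]-C[1])<74)
        pts.append(W[m]); print(n,m.sum())
    P=np.vstack(pts)
    G=np.zeros((32,32),int)
    for x,y,z in P: G[int((x-C[0]+80)//5),int((y-C[1]+80)//5)]=max(G[int((x-C[0]+80)//5),int((y-C[1]+80)//5)],int(z))
    for i in range(31,-1,-1): print('%4d '%(i*5-78),''.join('%3s'%(G[i,j] or '.') for j in range(31,-1,-1)))
    for r in(30,34,38):
        for a in range(0,360,15):
            q=C+r*np.array([np.cos(np.radians(a)),np.sin(np.radians(a))]); d=np.hypot(*(P[:,:2]-q).T); k=(d<17).sum()
            if k<12: print(r,a,q.round(1),'intruding',k,tool(q))
    np.save('P.npy',P)
occ()
E
python3 occ.py
```

```text
tcp [ 560.  -211.3  264.7] rot [ 3.141e+00 -1.000e-03 -3.000e-03] F [-0.1 -0.2 -1.2]
wrist [(120.7, 45.0, 16.1, -2.6), (130.7, 209.0, 10.2, -2.4), (140.7, 185.0, 8.0, -0.7), (150.7, 27.0, 7.9, -3.7), (160.7, 21.0, 7.6, -5.7), (170.7, 17.0, 8.3, -3.6), (180.7, 18.0, 8.1, -3.9), (190.7, 15.0, 8.0, -4.5), (200.7, 35.0, 8.0, -1.6), (210.7, 43.0, 7.8, -2.4), (220.7, 67.0, 7.7, -1.9), (230.7, 124.0, 7.3, -1.6)]
side [(120.7, 12.0, 11.0, -5.3), (130.7, 42.0, 10.3, -1.8), (140.7, 38.0, 10.2, -2.6), (150.7, 15.0, 9.3, -4.4), (160.7, 11.0, 9.8, -4.3), (170.7, 13.0, 10.1, -4.0), (190.7, 5.0, 10.8, -4.9)]
top [(120.7, 7.0, 5.4, 15.4), (130.7, 8.0, 5.5, 14.0)]
wrist 2867
side 708
top 474
  77    .  .  .  .  .  .  .  .  .  .  .  .  .  .  .  .  .  .  .  .  .  .  .  .  .  .  .  .  .  .  .  .
  72    .  .  .  .  .  .  .  .  .  .  .  .  .  .  .  .  .  .  . 27  .  .  .  .  .  .  .  .  .  .  .  .
  67    .  .  .  .  .  .  .  .  .  .  .  .  .  .  .  .  .  . 29 32 31 28  .  .  .  .  .  .  .  .  .  .
  62    .  .  .  .  .  .  .  .  .  .  .  .  .  .  .  . 25 28 32 32 32 31 25  .  .  .  .  .  .  .  .  .
  57
[... 3544 characters left out ...]
 608.5 -241.4] intruding 9 [48.7 30.2]
34 255 [ 616.7 -244.8] intruding 0 [56.9 33.6]
34 270 [ 625.5 -246. ] intruding 0 [65.7 34.7]
34 285 [ 634.3 -244.8] intruding 0 [74.5 33.5]
34 300 [ 642.5 -241.4] intruding 8 [82.7 30.1]
34 315 [ 649.5 -236. ] intruding 5 [89.7 24.7]
34 330 [ 654.9 -229. ] intruding 0 [95.1 17.6]
34 345 [ 658.3 -220.8] intruding 10 [98.5  9.4]
38 15 [ 662.2 -202.2] intruding 0 [102.3  -9.2]
38 30 [ 658.4 -193. ] intruding 0 [ 98.5 -18.4]
38 45 [ 652.4 -185.1] intruding 0 [ 92.4 -26.2]
38 240 [ 606.5 -244.9] intruding 0 [46.7 33.7]
38 255 [ 615.7 -248.7] intruding 0 [55.9 37.5]
38 270 [ 625.5 -250. ] intruding 0 [65.7 38.7]
38 285 [ 635.3 -248.7] intruding 2 [75.5 37.4]
```

>>> {"fn": "send_rows", "kwargs": {"motion": [{"travel": [0.013, 0.0075, 0], "delta_rot": [0, 0, 0]}, {"travel": [0.016, 0.009, 0], "delta_rot": [0, 0, 0]}, {"travel": [0.017, 0.0095, 0], "delta_rot": [0, 0, 0]}, {"travel": [0.0177, 0.0107, 0], "delta_rot": [0, 0, 0]}, {"travel": [0, 0, 0.01], "delta_rot": [0, 0, 0]}, {"travel": [0, 0, 0.02], "delta_rot": [0, 0, 0]}, {"travel": [0, 0, 0.02], "delta_rot": [0, 0, 0]}, {"travel": [0, 0, 0.02], "delta_rot": [0, 0, 0]}, {"travel": [0, 0, 0.015], "delta_rot": [0, 0, 0]}, {"travel": [0, 0, 0.008], "delta_rot": [0, 0, 0]}, {"travel": [0, 0, 0.004], "delta_rot": [0, 0, 0]}, {"travel": [0, 0, 0.001], "delta_rot": [0, 0, 0]}, {"travel": [0, 0, 0], "delta_rot": [0, 0, 0]}, {"travel": [0, 0, 0], "delta_rot": [0, 0, 0]}]}}

```text
time: 34.75
tool_pos: [623.4, -248.2, 167.5]
eef_rot: [3.141, -0.001, -0.003]
force: [1.0, -0.6, -1.1]
opening: 21.7
grasp_force: 117.6
```

```bash
sed -i 's/625.5,-212/623.5,-212/' stir.py; python3 stir.py 36 15
```

```text
[ 623.4 -248.2  167.5] r 36.2 a -90.1 yaw -0.003 F [ 1.  -0.6 -1.1] T [-0.    0.05  0.07]
[0.0094, -0.0013], [0.0087, -0.0036], [0.0075, -0.0058], [0.0057, -0.0075], [0.0036, -0.0087], [0.0012, -0.0093], [-0.0012, -0.0093], [-0.0036, -0.0087], [-0.0057, -0.0075], [-0.0074, -0.0057], [-0.0087, -0.0036], [-0.0093, -0.0012], [-0.0093, 0.0012], [-0.0087, 0.0036], [-0.0075, 0.0057], [-0.0057, 0.0074], [-0.0036, 0.0087], [-0.0012, 0.0093], [0.0012, 0.0093], [0.0036, 0.0087]
```

>>> {"fn": "send_rows", "kwargs": {"motion": [{"travel": [0, 0, 0.0015], "delta_rot": [0, 0, 0]}, {"travel": [0, 0, 0.001], "delta_rot": [0, 0, 0]}, {"travel": [0, 0, 0], "delta_rot": [0, 0, 0]}]}}

```text
time: 35.0
tool_pos: [623.0, -248.0, 164.2]
eef_rot: [3.141, -0.0, -0.003]
force: [-0.9, 0.3, -2.2]
opening: 21.6
grasp_force: 117.6
```

>>> {"fn": "send_rows", "kwargs": {"motion": [{"travel": [0.0094, -0.0013, 0.0004], "delta_rot": [0, 0, 0]}, {"travel": [0.0087, -0.0036, 0], "delta_rot": [0, 0, 0]}, {"travel": [0.0075, -0.0058, 0], "delta_rot": [0, 0, 0]}, {"travel": [0.0057, -0.0075, 0], "delta_rot": [0, 0, 0]}, {"travel": [0.0036, -0.0087, 0], "delta_rot": [0, 0, 0]}, {"travel": [0.0012, -0.0093, 0], "delta_rot": [0, 0, 0]}, {"travel": [-0.0012, -0.0093, 0], "delta_rot": [0, 0, 0]}, {"travel": [-0.0036, -0.0087, 0], "delta_rot": [0, 0, 0]}, {"travel": [-0.0057, -0.0075, 0], "delta_rot": [0, 0, 0]}, {"travel": [-0.0074, -0.0057, 0], "delta_rot": [0, 0, 0]}, {"travel": [-0.0087, -0.0036, 0], "delta_rot": [0, 0, 0]}, {"travel": [-0.0093, -0.0012, 0], "delta_rot": [0, 0, 0]}]}}

```text
time: 36.0
tool_pos: [622.6, -175.0, 163.8]
eef_rot: [3.141, -0.0, -0.003]
force: [2.0, -1.1, -1.3]
opening: 21.6
grasp_force: 117.8
```

```bash
python3 tilt.py
```

```text
tcp [ 622.6 -175.   163.8] rot [ 3.141e+00 -0.000e+00 -3.000e-03] F [ 2.  -1.1 -1.3]
wrist [(10.0, 168.0, -14.2, -27.8), (20.0, 695.0, -11.6, -9.9), (30.0, 701.0, -9.7, 3.0), (40.0, 325.0, -10.2, 9.3), (50.0, 265.0, -10.8, 10.8), (60.0, 27.0, 7.9, -2.9), (70.0, 52.0, 7.4, -1.9), (80.0, 66.0, 7.4, -2.1), (90.0, 76.0, 7.4, -1.9), (100.0, 125.0, 7.2, -0.2), (110.0, 175.0, 6.7, -0.4), (120.0, 229.0, 6.6, -0.6), (130.0, 292.0, 6.8, -0.4)]
side [(10.0, 42.0, -14.2, -20.4), (20.0, 155.0, -22.3, -17.2), (30.0, 134.0, -12.7, 0.4), (40.0, 56.0, -11.9, 14.2), (50.0, 43.0, -23.5, 19.6)]
top []
```

>>> {"fn": "send_rows", "kwargs": {"motion": [{"travel": [-0.0093, 0.0012, 0.0005], "delta_rot": [0, 0, 0]}, {"travel": [-0.0087, 0.0036, 0.0005], "delta_rot": [0, 0, 0]}, {"travel": [-0.0075, 0.0057, 0], "delta_rot": [0, 0, 0]}, {"travel": [-0.0057, 0.0074, 0], "delta_rot": [0, 0, 0]}, {"travel": [-0.0036, 0.0087, 0], "delta_rot": [0, 0, 0]}, {"travel": [-0.0012, 0.0093, 0], "delta_rot": [0, 0, 0]}, {"travel": [0.0012, 0.0093, 0], "delta_rot": [0, 0, 0]}, {"travel": [0.0036, 0.0087, 0], "delta_rot": [0, 0, 0]}, {"travel": [0.0057, 0.0075, 0], "delta_rot": [0, 0, 0]}, {"travel": [0.0075, 0.0057, 0], "delta_rot": [0, 0, 0]}, {"travel": [0.0087, 0.0036, 0], "delta_rot": [0, 0, 0]}, {"travel": [0.0093, 0.0012, 0], "delta_rot": [0, 0, 0]}]}}

```text
time: 37.15
tool_pos: [621.9, -248.5, 163.0]
eef_rot: [-3.141, 0.002, -0.004]
force: [-6.5, 0.9, 10.9]
opening: 21.4
grasp_force: 118.7
```

```bash
python3 stir.py 36 15|head -1; python3 tilt.py
```

```text
[ 621.9 -248.5  163. ] r 36.5 a -92.4 yaw -0.004 F [-6.5  0.9 10.9] T [ 0.3   1.91 -0.05]
tcp [ 621.9 -248.5  163. ] rot [-3.141e+00  2.000e-03 -4.000e-03] F [-6.5  0.9 10.9]
wrist [(20.0, 9.0, 26.8, -6.3), (30.0, 315.0, 21.4, -4.8), (40.0, 90.0, 2.8, 0.1), (50.0, 7.0, 1.3, -8.3), (60.0, 11.0, 3.1, -5.3), (70.0, 6.0, 4.5, -4.4), (90.0, 8.0, 5.6, -0.8), (100.0, 29.0, 5.5, -1.2), (110.0, 44.0, 5.5, -1.3), (120.0, 124.0, 5.1, 0.5), (130.0, 190.0, 5.4, 0.1)]
side [(20.0, 11.0, 0.2, -0.4), (30.0, 68.0, 0.1, -1.6)]
top []
```

>>> {"fn": "send_rows", "kwargs": {"motion": [{"travel": [0.0094, -0.0013, -0.0007], "delta_rot": [0, 0, 0]}, {"travel": [0.0087, -0.0036, 0], "delta_rot": [0, 0, 0]}, {"travel": [0.0075, -0.0058, 0], "delta_rot": [0, 0, 0]}, {"travel": [0.0057, -0.0075, 0], "delta_rot": [0, 0, 0]}, {"travel": [0.0036, -0.0087, 0], "delta_rot": [0, 0, 0]}, {"travel": [0.0012, -0.0093, 0], "delta_rot": [0, 0, 0]}, {"travel": [-0.0012, -0.0093, 0], "delta_rot": [0, 0, 0]}, {"travel": [-0.0036, -0.0087, 0], "delta_rot": [0, 0, 0]}, {"travel": [-0.0057, -0.0075, 0], "delta_rot": [0, 0, 0]}, {"travel": [-0.0074, -0.0057, 0], "delta_rot": [0, 0, 0]}, {"travel": [-0.0087, -0.0036, 0], "delta_rot": [0, 0, 0]}, {"travel": [-0.0093, -0.0012, 0], "delta_rot": [0, 0, 0]}]}}

```text
time: 38.3
tool_pos: [622.5, -174.4, 163.3]
eef_rot: [-3.141, 0.0, -0.003]
force: [-0.2, -0.6, -2.2]
opening: 22.0
grasp_force: 117.5
```

>>> {"fn": "send_rows", "kwargs": {"motion": [{"travel": [-0.0093, 0.0012, 0], "delta_rot": [0, 0, 0]}, {"travel": [-0.0087, 0.0036, 0], "delta_rot": [0, 0, 0]}, {"travel": [-0.0075, 0.0057, 0], "delta_rot": [0, 0, 0]}, {"travel": [-0.0057, 0.0074, 0], "delta_rot": [0, 0, 0]}, {"travel": [-0.0036, 0.0087, 0], "delta_rot": [0, 0, 0]}, {"travel": [-0.0012, 0.0093, 0], "delta_rot": [0, 0, 0]}, {"travel": [0.0012, 0.0093, 0], "delta_rot": [0, 0, 0]}, {"travel": [0.0036, 0.0087, 0], "delta_rot": [0, 0, 0]}, {"travel": [0.0057, 0.0075, 0], "delta_rot": [0, 0, 0]}, {"travel": [0.0075, 0.0057, 0], "delta_rot": [0, 0, 0]}, {"travel": [0.0087, 0.0036, 0], "delta_rot": [0, 0, 0]}, {"travel": [0.0093, 0.0012, 0], "delta_rot": [0, 0, 0]}]}}

```text
time: 39.3
tool_pos: [624.0, -248.4, 163.3]
eef_rot: [3.141, 0.001, -0.004]
force: [-3.9, 0.8, 5.1]
opening: 21.6
grasp_force: 118.4
```

```bash
python3 stir.py 36 15|head -1; python3 tilt.py
```

```text
[ 624.  -248.4  163.3] r 36.4 a -89.2 yaw -0.004 F [-3.9  0.8  5.1] T [0.08 1.23 0.04]
tcp [ 624.  -248.4  163.3] rot [ 3.141e+00  1.000e-03 -4.000e-03] F [-3.9  0.8  5.1]
wrist [(30.0, 101.0, 9.9, -6.0), (40.0, 107.0, 8.2, -1.7), (90.0, 5.0, 8.1, -5.3), (100.0, 16.0, 8.5, -4.3), (110.0, 35.0, 7.7, -3.7), (120.0, 84.0, 7.1, -1.1), (130.0, 193.0, 6.3, -0.0)]
side [(30.0, 41.0, -11.0, -2.1)]
top [(30.0, 7.0, 12.5, 13.3)]
```

>>> {"fn": "send_rows", "kwargs": {"motion": [{"travel": [0.0094, -0.0013, 0], "delta_rot": [0, 0, 0]}, {"travel": [0.0087, -0.0036, 0], "delta_rot": [0, 0, 0]}, {"travel": [0.0075, -0.0058, 0], "delta_rot": [0, 0, 0]}, {"travel": [0.0057, -0.0075, 0], "delta_rot": [0, 0, 0]}, {"travel": [0.0036, -0.0087, 0], "delta_rot": [0, 0, 0]}, {"travel": [0.0012, -0.0093, 0], "delta_rot": [0, 0, 0]}, {"travel": [-0.0012, -0.0093, 0], "delta_rot": [0, 0, 0]}, {"travel": [-0.0036, -0.0087, 0], "delta_rot": [0, 0, 0]}, {"travel": [-0.0057, -0.0075, 0], "delta_rot": [0, 0, 0]}, {"travel": [-0.0074, -0.0057, 0], "delta_rot": [0, 0, 0]}, {"travel": [-0.0087, -0.0036, 0], "delta_rot": [0, 0, 0]}, {"travel": [-0.0093, -0.0012, 0], "delta_rot": [0, 0, 0]}]}}

```text
time: 40.45
tool_pos: [623.9, -174.0, 163.4]
eef_rot: [-3.141, -0.001, -0.002]
force: [1.7, 0.8, 1.0]
opening: 21.2
grasp_force: 117.8
```

>>> {"fn": "send_rows", "kwargs": {"motion": [{"travel": [-0.0093, 0.0012, 0], "delta_rot": [0, 0, 0]}, {"travel": [-0.0087, 0.0036, 0], "delta_rot": [0, 0, 0]}, {"travel": [-0.0075, 0.0057, 0], "delta_rot": [0, 0, 0]}, {"travel": [-0.0057, 0.0074, 0], "delta_rot": [0, 0, 0]}, {"travel": [-0.0036, 0.0087, 0], "delta_rot": [0, 0, 0]}, {"travel": [-0.0012, 0.0093, 0], "delta_rot": [0, 0, 0]}, {"travel": [0.0012, 0.0093, 0], "delta_rot": [0, 0, 0]}, {"travel": [0.0036, 0.0087, 0], "delta_rot": [0, 0, 0]}, {"travel": [0.0057, 0.0075, 0], "delta_rot": [0, 0, 0]}, {"travel": [0.0075, 0.0057, 0], "delta_rot": [0, 0, 0]}, {"travel": [0.0087, 0.0036, 0], "delta_rot": [0, 0, 0]}, {"travel": [0.0093, 0.0012, 0], "delta_rot": [0, 0, 0]}]}}

```text
time: 41.45
tool_pos: [623.8, -247.8, 162.9]
eef_rot: [-3.141, 0.001, -0.004]
force: [0.5, 0.1, -1.7]
opening: 21.6
grasp_force: 119.4
```

```bash
python3 stir.py 36 15|head -1; python3 tilt.py
```

```text
[ 623.8 -247.8  162.9] r 35.8 a -89.5 yaw -0.004 F [ 0.5  0.1 -1.7] T [-0.04  0.09 -0.03]
tcp [ 623.8 -247.8  162.9] rot [-3.141e+00  1.000e-03 -4.000e-03] F [ 0.5  0.1 -1.7]
wrist [(10.0, 17.0, -10.4, 21.3), (20.0, 510.0, -22.8, 23.0), (30.0, 63.0, 2.6, 6.2), (40.0, 326.0, 37.1, -1.4), (50.0, 35.0, 33.8, -3.4), (60.0, 18.0, 32.5, -2.8), (70.0, 20.0, 29.7, -2.1), (80.0, 27.0, 26.4, -3.3), (90.0, 26.0, 23.5, -1.7), (100.0, 94.0, 20.9, -1.5), (110.0, 167.0, 18.1, 0.4), (120.0, 269.0, 16.0, 0.2), (130.0, 417.0, 13.8, 0.2)]
side [(30.0, 41.0, -2.1, -4.1), (40.0, 27.0, 36.2, -2.5), (50.0, 20.0, 35.7, -3.0), (60.0, 12.0, 33.0, -5.5), (70.0, 7.0, 30.3, -5.9)]
top [(20.0, 13.0, 1.0, 23.6)]
```

>>> {"fn": "send_rows", "kwargs": {"motion": [{"travel": [0, 0, -0.006], "delta_rot": [0, 0, 0]}, {"travel": [0, 0, -0.014], "delta_rot": [0, 0, 0]}, {"travel": [0, 0, -0.014], "delta_rot": [0, 0, 0]}, {"travel": [0, 0, -0.012], "delta_rot": [0, 0, 0]}, {"travel": [0, -0.012, 0], "delta_rot": [0, 0, 0]}, {"travel": [0, -0.015, 0], "delta_rot": [0, 0, 0]}, {"travel": [0.004, -0.009, 0], "delta_rot": [0, 0, 0]}, {"travel": [0.008, 0, 0], "delta_rot": [0, 0, 0]}, {"travel": [0.006, 0, 0], "delta_rot": [0, 0, 0]}, {"travel": [0.005, 0, 0], "delta_rot": [0, 0, 0]}, {"travel": [0.005, 0, 0], "delta_rot": [0, 0, 0]}, {"travel": [0.005, 0, 0], "delta_rot": [0, 0, 0]}, {"travel": [0.005, 0, 0], "delta_rot": [0, 0, 0]}, {"travel": [0.005, 0, 0], "delta_rot": [0, 0, 0]}, {"travel": [0.005, 0, 0], "delta_rot": [0, 0, 0]}, {"travel": [0.005, 0, 0], "delta_rot": [0, 0, 0]}, {"travel": [0.005, 0, 0], "delta_rot": [0, 0, 0]}, {"travel": [0.004, 0, 0], "delta_rot": [0, 0, 0]}, {"travel": [0.003, 0, 0], "delta_rot": [0, 0, 0]}, {"travel": [0, 0, 0], "delta_rot": [0, 0, 0]}]}}

```text
time: 43.27
tool_pos: [688.1, -211.9, 208.8]
eef_rot: [3.142, 0.003, -0.004]
force: [-7.1, -1.5, 2.9]
opening: 21.7
grasp_force: 118.4
```

```bash
python3 tilt.py
```

```text
tcp [ 688.1 -211.9  208.8] rot [ 3.142e+00  3.000e-03 -4.000e-03] F [-7.1 -1.5  2.9]
wrist [(74.8, 119.0, 3.9, -1.4), (84.8, 159.0, 5.0, -1.1), (94.8, 15.0, 5.3, -0.7), (104.8, 15.0, 5.5, -4.2), (114.8, 9.0, 6.9, -4.3), (124.8, 11.0, 7.1, -1.9), (134.8, 16.0, 6.6, -1.6), (144.8, 11.0, 6.9, -3.4), (154.8, 37.0, 7.0, -1.0), (164.8, 39.0, 7.0, -1.2), (174.8, 119.0, 5.9, -2.3)]
side [(54.8, 5.0, -0.4, -12.8), (64.8, 9.0, -2.9, -11.3), (74.8, 29.0, -4.7, -3.3), (84.8, 15.0, -3.4, -3.7), (94.8, 6.0, -3.6, -2.9)]
top []
```

>>> {"fn": "send_rows", "kwargs": {"motion": [{"travel": [-0.01, 0, 0], "delta_rot": [0, 0, 0]}, {"travel": [-0.02, 0, -0.01], "delta_rot": [0, 0, 0]}, {"travel": [-0.02, 0, -0.015], "delta_rot": [0, 0, 0]}, {"travel": [-0.02, 0, -0.015], "delta_rot": [0, 0, 0]}, {"travel": [-0.02, 0, -0.015], "delta_rot": [0, 0, 0]}, {"travel": [-0.02, 0, 0], "delta_rot": [0, 0, 0]}, {"travel": [-0.015, 0, 0], "delta_rot": [0, 0, 0]}, {"travel": [-0.005, 0, 0], "delta_rot": [0, 0, 0]}, {"travel": [0, 0, 0], "delta_rot": [0, 0, 0]}, {"travel": [0, 0, 0], "delta_rot": [0, 0, 0]}]}}

```text
time: 44.25
tool_pos: [559.4, -211.2, 264.3]
eef_rot: [3.142, -0.0, -0.004]
force: [0.5, 0.3, -1.5]
opening: 21.6
grasp_force: 118.0
```

```bash
python3 occ.py
```

```text
wrist 2548
side 611
top 362
  77    .  .  .  .  .  .  .  .  .  .  .  .  .  .  .  .  .  .  .  .  .  .  .  .  .  .  .  .  .  .  .  .
  72    .  .  .  .  .  .  .  .  .  .  .  .  .  .  .  .  . 26  .  .  .  .  .  .  .  .  .  .  .  .  .  .
  67    .  .  .  .  .  .  .  .  .  .  .  .  .  .  .  . 26 31 29 26  .  .  .  .  .  .  .  .  .  .  .  .
  62    .  .  .  .  .  .  .  .  .  .  .  .  .  . 25 28 30 32 31 31 28  .  .  .  .  .  .  .  .  .  .  .
  57    .  .  .  .  .  .  .  .  .  .  .  .  .  .  . 28 30 33 32 31 28  .  .  .  .  .  .  .  .  .  .  .
  52    .  .  .  .  .  .  .  . 20 30 29 28 26  .  . 28 29 35 31 30 26  .  .  .  .  .  .  .  .  .  .  .
  47    .  .  .  .  .  .  . 29 27 32 30 29 28 23  . 24 28 27 30 27 24  .  .  .  .  .  .  .  .  .  .  .
  42    .  .  .  .  .  .  . 27 31 33 31 32 28 24  .  .  . 18 26  .  .  .  .  .  .  .  .  .  .  .  .  .
  37    .  .  .  .  .  .  . 28 31 35 36 29 26 24  .  .  .  .  .  .  .  .  .  .  .  .  .  .  .  .  .  .
  32    .  .  .  .  .  .  .  . 27 27 28 27 23  .  .  .  .  .  .  .  .  .  .  .  .  .  .  .  .  .  .  .
  27    .  .  .  .  .  .  .  .  . 20  .  .
[... 2903 characters left out ...]
.7 -179.2] intruding 0 [ 57. -32.]
34 120 [ 608.5 -182.6] intruding 0 [ 48.8 -28.6]
34 270 [ 625.5 -246. ] intruding 3 [66.  34.8]
34 285 [ 634.3 -244.8] intruding 0 [74.8 33.7]
34 300 [ 642.5 -241.4] intruding 0 [83.  30.2]
34 315 [ 649.5 -236. ] intruding 0 [90.  24.8]
34 330 [ 654.9 -229. ] intruding 9 [95.4 17.8]
38 75 [ 635.3 -175.3] intruding 0 [ 75.6 -35.9]
38 90 [ 625.5 -174. ] intruding 3 [ 65.8 -37.2]
38 105 [ 615.7 -175.3] intruding 0 [ 56.  -35.8]
38 120 [ 606.5 -179.1] intruding 1 [ 46.8 -32. ]
38 270 [ 625.5 -250. ] intruding 0 [66.  38.8]
38 285 [ 635.3 -248.7] intruding 0 [75.8 37.5]
38 300 [ 644.5 -244.9] intruding 0 [85.  33.7]
38 315 [ 652.4 -238.9] intruding 0 [92.8 27.6]
```

>>> {"fn": "send_rows", "kwargs": {"motion": [{"travel": [0, 0, 0], "delta_rot": [0, 0, 0.1233]}, {"travel": [0, 0, 0], "delta_rot": [0, 0, 0.1233]}, {"travel": [0, 0, 0], "delta_rot": [0, 0, 0.1233]}, {"travel": [0, 0, 0], "delta_rot": [0, 0, 0.1233]}, {"travel": [0, 0, 0], "delta_rot": [0, 0, 0.1233]}, {"travel": [0, 0, 0], "delta_rot": [0, 0, 0.1233]}, {"travel": [0, 0, 0], "delta_rot": [0, 0, 0.1233]}, {"travel": [0, 0, 0], "delta_rot": [0, 0, 0.1233]}, {"travel": [0, 0, 0], "delta_rot": [0, 0, 0.1233]}, {"travel": [0, 0, 0], "delta_rot": [0, 0, 0.1233]}, {"travel": [0, 0, 0], "delta_rot": [0, 0, 0.1233]}, {"travel": [0, 0, 0], "delta_rot": [0, 0, 0.1233]}, {"travel": [0.01, -0.016, 0], "delta_rot": [0, 0, 0]}, {"travel": [0.011, -0.017, 0], "delta_rot": [0, 0, 0]}, {"travel": [0.011, -0.017, 0], "delta_rot": [0, 0, 0]}, {"travel": [0.0096, -0.0158, 0], "delta_rot": [0, 0, 0]}, {"travel": [0, 0, 0], "delta_rot": [0, 0, 0]}, {"travel": [0, 0, 0], "delta_rot": [0, 0, 0]}]}}

```text
time: 45.9
tool_pos: [628.8, -246.7, 263.5]
eef_rot: [3.141, 0.0, -1.483]
force: [-0.7, -0.5, -1.4]
opening: 21.7
grasp_force: 118.2
```

```bash
python3 tilt.py; python3 -c "
from h import *
s=get_state(); print(s['joint_pos'].round(2), tool((628.6,-246.9)))"
```

```text
tcp [ 628.8 -246.7  263.5] rot [ 3.141  0.    -1.483] F [-0.7 -0.5 -1.4]
wrist [(109.5, 8.0, -5.7, -17.7), (119.5, 77.0, -3.1, -17.6), (129.5, 266.0, -1.2, -13.5), (139.5, 227.0, -0.6, -10.9), (149.5, 84.0, -1.2, -12.0), (159.5, 94.0, -1.2, -11.3), (169.5, 103.0, -1.2, -10.7), (179.5, 92.0, -0.6, -10.4), (189.5, 107.0, -0.7, -10.4), (199.5, 136.0, -1.1, -10.1), (209.5, 165.0, -0.9, -9.9), (219.5, 216.0, -1.0, -9.6), (229.5, 265.0, -0.9, -9.1)]
side [(119.5, 11.0, -0.8, -17.1), (129.5, 60.0, 0.9, -10.2), (139.5, 42.0, 1.6, -9.0), (149.5, 16.0, 0.5, -8.8), (159.5, 19.0, 1.9, -10.0), (169.5, 13.0, 1.0, -8.7), (179.5, 14.0, 1.3, -8.5), (189.5, 8.0, 1.9, -9.5), (199.5, 14.0, 1.4, -9.1), (209.5, 10.0, 1.1, -9.6), (219.5, 13.0, 2.1, -8.9), (229.5, 13.0, 0.3, -8.3)]
top []
[-0.46  0.56  1.2   0.    1.38  2.59] [ 0.8 -1. ]
```

>>> {"fn": "send_rows", "kwargs": {"motion": [{"travel": [-0.003, 0, 0.01], "delta_rot": [0, 0, 0]}, {"travel": [0, 0, 0.018], "delta_rot": [0, 0, 0]}, {"travel": [0, 0, 0.02], "delta_rot": [0, 0, 0]}, {"travel": [0, 0, 0.02], "delta_rot": [0, 0, 0]}, {"travel": [0, 0, 0.015], "delta_rot": [0, 0, 0]}, {"travel": [0, 0, 0.008], "delta_rot": [0, 0, 0]}, {"travel": [0, 0, 0.005], "delta_rot": [0, 0, 0]}, {"travel": [0, 0, 0.0025], "delta_rot": [0, 0, 0]}, {"travel": [0, 0, 0.001], "delta_rot": [0, 0, 0]}, {"travel": [0, 0, 0], "delta_rot": [0, 0, 0]}, {"travel": [0, 0, 0], "delta_rot": [0, 0, 0]}]}}

```text
time: 46.97
tool_pos: [628.0, -243.7, 165.6]
eef_rot: [-3.14, -0.001, -1.483]
force: [0.6, 0.5, -1.2]
opening: 21.5
grasp_force: 118.2
```

```bash
python3 stir.py 36 15|head -1
```

```text
[ 628.  -243.7  165.6] r 32.1 a -81.9 yaw -1.483 F [ 0.6  0.5 -1.2] T [ 0.02  0.03 -0.  ]
```

>>> {"fn": "send_rows", "kwargs": {"motion": [{"travel": [0, 0, 0.001], "delta_rot": [0, 0, 0]}, {"travel": [0, 0, 0.0007], "delta_rot": [0, 0, 0]}, {"travel": [0, 0, 0.0005], "delta_rot": [0, 0, 0]}, {"travel": [0, 0, 0], "delta_rot": [0, 0, 0]}]}}

```text
time: 47.3
tool_pos: [628.0, -243.8, 163.3]
eef_rot: [-3.141, -0.001, -1.483]
force: [-0.3, 0.6, 4.3]
opening: 22.2
grasp_force: 119.1
```

>>> {"fn": "send_rows", "kwargs": {"motion": [{"travel": [-0.0002, -0.0038, 0], "delta_rot": [0, 0, -0.12]}, {"travel": [-0.0002, -0.0038, 0], "delta_rot": [0, 0, -0.12]}, {"travel": [-0.0002, -0.0038, 0], "delta_rot": [0, 0, -0.12]}, {"travel": [-0.0002, -0.0038, 0], "delta_rot": [0, 0, -0.12]}, {"travel": [-0.0002, -0.0038, 0], "delta_rot": [0, 0, -0.12]}, {"travel": [-0.0002, -0.0038, 0], "delta_rot": [0, 0, -0.12]}, {"travel": [-0.0002, -0.0038, 0], "delta_rot": [0, 0, -0.12]}, {"travel": [-0.0002, -0.0038, 0], "delta_rot": [0, 0, -0.12]}, {"travel": [-0.0002, -0.0038, 0], "delta_rot": [0, 0, -0.12]}, {"travel": [-0.0002, -0.0038, 0], "delta_rot": [0, 0, -0.12]}, {"travel": [-0.0002, -0.0038, 0], "delta_rot": [0, 0, -0.12]}, {"travel": [-0.0002, -0.0038, 0], "delta_rot": [0, 0, -0.12]}, {"travel": [-0.0002, -0.0038, 0], "delta_rot": [0, 0, -0.12]}, {"travel": [-0.0002, -0.0038, 0], "delta_rot": [0, 0, -0.12]}, {"travel": [-0.0002, -0.0038, 0], "delta_rot": [0, 0, -0.12]}, {"travel": [-0.0002, -0.0038, 0], "delta_rot": [0, 0, -0.12]}]}}

```text
time: 48.63
tool_pos: [654.4, -199.2, 163.3]
eef_rot: [3.14, -0.001, 0.443]
force: [1.2, -2.4, 3.7]
opening: 21.8
grasp_force: 118.8
```

```bash
python3 stir.py 36 15|head -1; python3 tilt.py
```

```text
[ 654.4 -199.2  163.3] r 33.4 a 22.5 yaw 0.443 F [ 1.2 -2.4  3.7] T [-0.7  -0.15 -0.  ]
tcp [ 654.4 -199.2  163.3] rot [ 3.14e+00 -1.00e-03  4.43e-01] F [ 1.2 -2.4  3.7]
wrist [(20.0, 55.0, 17.7, 8.1), (30.0, 855.0, 21.1, 12.8), (40.0, 147.0, 7.6, 1.4), (50.0, 7.0, 6.6, 2.3), (110.0, 8.0, 8.4, 0.6), (120.0, 13.0, 6.3, 2.6), (130.0, 48.0, 8.4, -0.3)]
side [(30.0, 34.0, 5.9, -5.1), (40.0, 21.0, 5.9, -2.1), (50.0, 9.0, 5.1, -4.8), (60.0, 7.0, 3.8, -5.1), (70.0, 10.0, 3.1, -3.6), (80.0, 6.0, 2.3, -4.4)]
top [(20.0, 9.0, 12.7, 40.7), (30.0, 12.0, 14.5, 37.9)]
```

>>> {"fn": "send_rows", "kwargs": {"motion": [{"travel": [-0.0002, -0.0038, 0], "delta_rot": [0, 0, -0.12]}, {"travel": [-0.0002, -0.0038, 0], "delta_rot": [0, 0, -0.12]}, {"travel": [-0.0002, -0.0038, 0], "delta_rot": [0, 0, -0.12]}, {"travel": [-0.0002, -0.0038, 0], "delta_rot": [0, 0, -0.12]}, {"travel": [-0.0002, -0.0038, 0], "delta_rot": [0, 0, -0.12]}, {"travel": [-0.0002, -0.0038, 0], "delta_rot": [0, 0, -0.12]}, {"travel": [-0.0002, -0.0038, 0], "delta_rot": [0, 0, -0.12]}, {"travel": [-0.0002, -0.0038, 0], "delta_rot": [0, 0, -0.12]}, {"travel": [-0.0002, -0.0038, 0], "delta_rot": [0, 0, -0.12]}, {"travel": [-0.0002, -0.0038, 0], "delta_rot": [0, 0, -0.12]}, {"travel": [-0.0002, -0.0038, 0], "delta_rot": [0, 0, -0.12]}, {"travel": [-0.0002, -0.0038, 0], "delta_rot": [0, 0, -0.12]}, {"travel": [-0.0002, -0.0038, 0], "delta_rot": [0, 0, -0.12]}, {"travel": [-0.0002, -0.0038, 0], "delta_rot": [0, 0, -0.12]}, {"travel": [-0.0002, -0.0038, 0], "delta_rot": [0, 0, -0.12]}]}}

```text
time: 50.03
tool_pos: [606.6, -186.9, 163.3]
eef_rot: [3.14, 0.001, 2.238]
force: [5.9, 3.5, 4.3]
opening: 21.8
grasp_force: 119.6
```

```bash
python3 stir.py 36 15|head -1; python3 tilt.py
```

```text
[ 606.6 -186.9  163.3] r 30.3 a 124.0 yaw 2.238 F [5.9 3.5 4.3] T [ 1.22 -1.77 -0.01]
tcp [ 606.6 -186.9  163.3] rot [3.140e+00 1.000e-03 2.238e+00] F [5.9 3.5 4.3]
wrist [(10.0, 196.0, -18.3, -9.6), (20.0, 1247.0, -15.9, -3.7), (30.0, 950.0, -11.4, 4.5), (40.0, 439.0, -19.8, 9.6), (50.0, 376.0, -20.1, 18.5), (60.0, 268.0, -15.5, 19.0), (70.0, 87.0, -7.3, 6.4), (80.0, 72.0, -7.4, 6.3), (90.0, 82.0, -7.4, 6.1), (100.0, 102.0, -7.6, 5.7), (110.0, 130.0, -7.0, 4.9), (120.0, 172.0, -6.8, 4.8), (130.0, 214.0, -6.6, 4.7)]
side [(10.0, 41.0, -14.9, -14.6), (20.0, 163.0, -13.8, -16.6), (30.0, 144.0, -9.1, -2.9), (40.0, 28.0, -0.3, 1.3), (50.0, 9.0, 0.3, -2.7), (60.0, 10.0, 0.6, -3.1), (70.0, 10.0, -0.2, -2.7), (80.0, 7.0, 1.2, -4.3), (90.0, 5.0, 0.5, -5.9), (100.0, 5.0, 2.5, -6.2), (120.0, 5.0, 3.5, -8.3)]
top [(20.0, 28.0, 1.5, -2.9), (30.0, 31.0, 15.0, 36.9)]
```

>>> {"fn": "send_rows", "kwargs": {"motion": [{"travel": [-0.0002, -0.0038, 0], "delta_rot": [0, 0, -0.12]}, {"travel": [-0.0002, -0.0038, 0], "delta_rot": [0, 0, -0.12]}, {"travel": [-0.0002, -0.0038, 0], "delta_rot": [0, 0, -0.12]}, {"travel": [-0.0002, -0.0038, 0], "delta_rot": [0, 0, -0.12]}, {"travel": [-0.0002, -0.0038, 0], "delta_rot": [0, 0, -0.12]}, {"travel": [-0.0002, -0.0038, 0], "delta_rot": [0, 0, -0.12]}, {"travel": [-0.0002, -0.0038, 0], "delta_rot": [0, 0, -0.12]}, {"travel": [-0.0002, -0.0038, 0], "delta_rot": [0, 0, -0.12]}]}}

```text
time: 50.85
tool_pos: [594.6, -213.0, 163.0]
eef_rot: [3.141, 0.002, -3.089]
force: [6.0, 7.5, 7.3]
opening: 21.8
grasp_force: 121.1
```

```bash
python3 stir.py 36 15|head -1; python3 tilt.py
```

```text
[ 594.6 -213.   163. ] r 28.9 a -177.9 yaw -3.089 F [6.  7.5 7.3] T [ 2.46 -1.53 -0.02]
tcp [ 594.6 -213.   163. ] rot [ 3.141e+00  2.000e-03 -3.089e+00] F [6.  7.5 7.3]
wrist [(10.0, 230.0, -24.1, 13.7), (20.0, 1267.0, -8.6, -2.4), (30.0, 1523.0, -17.5, -4.6), (40.0, 634.0, -18.7, 8.5), (50.0, 125.0, -10.4, 17.7), (60.0, 106.0, -6.0, 1.1), (70.0, 107.0, -6.2, 1.1), (80.0, 86.0, -6.9, 1.0), (90.0, 103.0, -7.3, 0.7), (100.0, 125.0, -7.6, 0.6), (110.0, 159.0, -7.8, 0.3), (120.0, 195.0, -8.0, -0.0), (130.0, 262.0, -8.0, -0.2)]
side [(10.0, 16.0, -28.5, 7.9), (20.0, 93.0, -6.6, -5.9), (30.0, 150.0, -8.7, -6.7), (40.0, 75.0, -19.9, -23.6)]
top [(20.0, 8.0, -12.2, 31.7), (40.0, 5.0, -21.7, 37.6)]
```

>>> {"fn": "send_rows", "kwargs": {"motion": [{"travel": [0.0003, -0.0038, 0], "delta_rot": [0, 0, -0.12]}, {"travel": [0.0003, -0.0038, 0], "delta_rot": [0, 0, -0.12]}, {"travel": [0.0003, -0.0039, 0], "delta_rot": [0, 0, -0.12]}, {"travel": [0.0003, -0.0039, 0], "delta_rot": [0, 0, -0.12]}, {"travel": [0.0003, -0.004, 0], "delta_rot": [0, 0, -0.12]}, {"travel": [0.0003, -0.004, 0], "delta_rot": [0, 0, -0.12]}, {"travel": [0.0003, -0.004, 0], "delta_rot": [0, 0, -0.12]}]}}

```text
time: 51.58
tool_pos: [601.6, -236.5, 162.8]
eef_rot: [3.137, 0.002, -2.248]
force: [-3.3, 13.5, 17.0]
opening: 21.8
grasp_force: 124.8
```

```bash
sed -i 's/623.5,-212/625.5,-212/' stir.py;  python3 stir.py 36 15|head -1; python3 tilt.py; python3 -c "
from h import *
print(tool((625.5+34*np.cos(np.radians(250)),-212+34*np.sin(np.radians(250)))),tool((625.5+34*np.cos(np.radians(275)),-212+34*np.sin(np.radians(275)))),get_state()['joint_pos'].round(2))"
```

```text
[ 601.6 -236.5  162.8] r 34.3 a -134.3 yaw -2.248 F [-3.3 13.5 17. ] T [ 3.95  0.98 -0.04]
tcp [ 601.6 -236.5  162.8] rot [ 3.137e+00  2.000e-03 -2.248e+00] F [-3.3 13.5 17. ]
wrist [(10.0, 165.0, -28.1, 17.5), (20.0, 766.0, -6.1, 3.2), (30.0, 1007.0, 5.0, -11.5), (40.0, 700.0, -6.3, -4.5), (50.0, 95.0, -4.3, 2.1), (60.0, 103.0, -4.2, 1.9), (70.0, 103.0, -4.8, 1.0), (80.0, 80.0, -5.2, 0.2), (90.0, 93.0, -5.3, -0.6), (100.0, 117.0, -5.2, -1.2), (110.0, 145.0, -5.4, -2.0), (120.0, 187.0, -5.5, -2.3), (130.0, 233.0, -5.5, -3.1)]
side [(10.0, 11.0, -32.5, 10.6), (20.0, 54.0, -5.0, -5.9), (30.0, 164.0, 10.6, -16.8), (40.0, 104.0, 0.4, -9.1), (50.0, 13.0, -0.4, -4.3), (60.0, 9.0, 3.4, -2.0)]
top [(10.0, 9.0, -14.5, 28.9), (20.0, 15.0, -10.4, 27.7), (30.0, 11.0, 1.6, 19.8), (40.0, 16.0, 3.3, 15.7)]
[ -2.2 -13.2] [ -9.9 -25.7] [-0.47  0.62  1.39  0.    1.14 -2.93]
```

>>> {"fn": "send_rows", "kwargs": {"motion": [{"travel": [-0.0006, -0.0033, -0.0005], "delta_rot": [0, 0, 0]}, {"travel": [-0.0006, -0.0033, -0.0005], "delta_rot": [0, 0, 0]}, {"travel": [-0.0008, -0.0033, 0], "delta_rot": [0, 0, 0]}, {"travel": [-0.001, -0.0033, 0], "delta_rot": [0, 0, 0]}]}}

```text
time: 52.07
tool_pos: [614.6, -243.4, 163.1]
eef_rot: [3.14, 0.001, -2.254]
force: [2.6, 6.6, -0.5]
opening: 22.0
grasp_force: 119.7
```

```bash
python3 stir.py 36 15|head -1; python3 tilt.py|sed -n 2p; python3 -c "
from h import *
print(tool((625.5+34*np.cos(np.radians(275)),-212+34*np.sin(np.radians(275)))))"
```

```text
[ 614.6 -243.4  163.1] r 33.2 a -109.1 yaw -2.254 F [ 2.6  6.6 -0.5] T [ 1.87 -0.76 -0.03]
wrist [(10.0, 30.0, -12.0, -10.7), (20.0, 121.0, 3.5, -17.4), (30.0, 901.0, -1.5, -14.6), (40.0, 711.0, -6.3, -8.0), (50.0, 127.0, -6.1, -0.8), (60.0, 94.0, -3.2, 1.0), (70.0, 96.0, -3.6, -0.1), (80.0, 80.0, -3.8, -1.0), (90.0, 93.0, -4.2, -1.8), (100.0, 116.0, -4.4, -2.0), (110.0, 139.0, -4.5, -2.7), (120.0, 182.0, -4.8, -3.1), (130.0, 229.0, -4.8, -3.2)]
[ -6.8 -12.1]
```

>>> {"fn": "send_rows", "kwargs": {"motion": [{"travel": [-0.0017, -0.003, 0.0003], "delta_rot": [0, 0, 0]}, {"travel": [-0.0017, -0.003, 0], "delta_rot": [0, 0, 0]}, {"travel": [-0.0017, -0.003, 0], "delta_rot": [0, 0, 0]}, {"travel": [-0.0017, -0.0031, 0], "delta_rot": [0, 0, 0]}, {"travel": [0, 0, 0], "delta_rot": [0, 0, 0.12]}, {"travel": [0, 0, 0], "delta_rot": [0, 0, 0.12]}, {"travel": [0, 0, 0], "delta_rot": [0, 0, 0.12]}, {"travel": [0, 0, 0], "delta_rot": [0, 0, 0.12]}, {"travel": [0, 0, 0], "delta_rot": [0, 0, 0.12]}, {"travel": [0, 0, 0], "delta_rot": [0, 0, 0.12]}, {"travel": [0, 0, 0], "delta_rot": [0, 0, 0.12]}, {"travel": [0, 0, 0], "delta_rot": [0, 0, 0.12]}, {"travel": [0, 0, 0], "delta_rot": [0, 0, 0.12]}, {"travel": [0, 0, 0], "delta_rot": [0, 0, 0.12]}]}}

```text
time: 53.38
tool_pos: [628.3, -247.0, 163.0]
eef_rot: [-3.141, -0.0, 2.828]
force: [-0.0, 0.3, -1.5]
opening: 21.5
grasp_force: 119.1
```

>>> {"fn": "send_rows", "kwargs": {"motion": [{"travel": [0, 0, 0], "delta_rot": [0, 0, 0.12]}, {"travel": [0, 0, 0], "delta_rot": [0, 0, 0.12]}, {"travel": [0, 0, 0], "delta_rot": [0, 0, 0.12]}, {"travel": [0, 0, 0], "delta_rot": [0, 0, 0.12]}, {"travel": [0, 0, 0], "delta_rot": [0, 0, 0.12]}, {"travel": [0, 0, 0], "delta_rot": [0, 0, 0.12]}, {"travel": [0, 0, 0], "delta_rot": [0, 0, 0.12]}, {"travel": [0, 0, 0], "delta_rot": [0, 0, 0.12]}, {"travel": [0, 0, 0], "delta_rot": [0, 0, 0.12]}, {"travel": [0, 0, 0], "delta_rot": [0, 0, 0.12]}, {"travel": [0, 0, 0], "delta_rot": [0, 0, 0.12]}, {"travel": [0, 0, 0], "delta_rot": [0, 0, 0.12]}, {"travel": [0, 0, 0], "delta_rot": [0, 0, 0.12]}, {"travel": [0, 0, 0], "delta_rot": [0, 0, 0.12]}, {"travel": [0, 0, 0], "delta_rot": [0, 0, 0.12]}, {"travel": [0, 0, 0], "delta_rot": [0, 0, 0.12]}, {"travel": [0, 0, 0], "delta_rot": [0, 0, 0.12]}, {"travel": [0, 0, 0], "delta_rot": [0, 0, 0.12]}]}}

```text
time: 54.88
tool_pos: [628.4, -247.0, 163.0]
eef_rot: [-3.141, 0.0, 0.668]
force: [-0.1, -0.8, -1.5]
opening: 21.5
grasp_force: 119.2
```

>>> {"fn": "send_rows", "kwargs": {"motion": [{"travel": [0, 0, 0], "delta_rot": [0, 0, 0.12]}, {"travel": [0, 0, 0], "delta_rot": [0, 0, 0.12]}, {"travel": [0, 0, 0], "delta_rot": [0, 0, 0.12]}, {"travel": [0, 0, 0], "delta_rot": [0, 0, 0.12]}, {"travel": [0, 0, 0], "delta_rot": [0, 0, 0.12]}, {"travel": [0, 0, 0], "delta_rot": [0, 0, 0.12]}, {"travel": [0, 0, 0], "delta_rot": [0, 0, 0.12]}, {"travel": [0, 0, 0], "delta_rot": [0, 0, 0.12]}, {"travel": [0, 0, 0], "delta_rot": [0, 0, 0.12]}, {"travel": [0, 0, 0], "delta_rot": [0, 0, 0.12]}, {"travel": [0, 0, 0], "delta_rot": [0, 0, 0.12]}, {"travel": [0, 0, 0], "delta_rot": [0, 0, 0.12]}, {"travel": [0, 0, 0], "delta_rot": [0, 0, 0.12]}, {"travel": [0, 0, 0], "delta_rot": [0, 0, 0.12]}, {"travel": [0, 0, 0], "delta_rot": [0, 0, 0.12]}, {"travel": [0, 0, 0], "delta_rot": [0, 0, 0.12]}, {"travel": [0, 0, 0], "delta_rot": [0, 0, 0.12]}, {"travel": [0, 0, 0], "delta_rot": [0, 0, 0.12]}]}}

```text
time: 56.38
tool_pos: [628.3, -247.0, 163.0]
eef_rot: [3.141, -0.0, -1.492]
force: [1.0, -0.5, -2.2]
opening: 21.5
grasp_force: 119.1
```

```bash
python3 stir.py 36 15|head -1; python3 tilt.py
```

```text
[ 628.3 -247.   163. ] r 35.1 a -85.4 yaw -1.492 F [ 1.  -0.5 -2.2] T [ 0.06 -0.05 -0.  ]
tcp [ 628.3 -247.   163. ] rot [ 3.141 -0.    -1.492] F [ 1.  -0.5 -2.2]
wrist [(10.0, 14.0, -16.4, -3.5), (20.0, 726.0, -22.9, -10.7), (30.0, 529.0, -18.1, -10.5), (40.0, 180.0, -3.1, -3.9), (50.0, 63.0, -4.3, -5.8), (60.0, 70.0, -4.5, -5.5), (70.0, 74.0, -3.3, -5.8), (80.0, 61.0, -3.8, -5.9), (90.0, 80.0, -2.8, -6.5), (100.0, 89.0, -2.7, -6.5), (110.0, 124.0, -2.5, -7.1), (120.0, 168.0, -2.1, -7.4), (130.0, 219.0, -2.1, -7.5)]
side [(20.0, 87.0, -23.5, -10.2), (30.0, 109.0, -15.8, -7.7), (40.0, 29.0, -0.7, -2.6), (50.0, 11.0, 0.9, -4.6), (60.0, 10.0, 0.6, -5.0), (70.0, 9.0, -1.0, -4.9), (90.0, 5.0, -0.3, -6.4)]
top []
```

>>> {"fn": "send_rows", "kwargs": {"motion": [{"travel": [0.001, 0, 0.0005], "delta_rot": [0, 0, 0]}, {"travel": [-0.0002, -0.0043, 0], "delta_rot": [0, 0, -0.12]}, {"travel": [-0.0002, -0.0043, 0], "delta_rot": [0, 0, -0.12]}, {"travel": [-0.0002, -0.0043, 0], "delta_rot": [0, 0, -0.12]}, {"travel": [-0.0002, -0.0043, 0], "delta_rot": [0, 0, -0.12]}, {"travel": [-0.0002, -0.0043, 0], "delta_rot": [0, 0, -0.12]}, {"travel": [-0.0002, -0.0043, 0], "delta_rot": [0, 0, -0.12]}, {"travel": [-0.0002, -0.0043, 0], "delta_rot": [0, 0, -0.12]}, {"travel": [-0.0002, -0.0043, 0], "delta_rot": [0, 0, -0.12]}, {"travel": [-0.0002, -0.0043, 0], "delta_rot": [0, 0, -0.12]}, {"travel": [-0.0002, -0.0043, 0], "delta_rot": [0, 0, -0.12]}, {"travel": [-0.0002, -0.0043, 0], "delta_rot": [0, 0, -0.12]}, {"travel": [-0.0002, -0.0043, 0], "delta_rot": [0, 0, -0.12]}, {"travel": [-0.0002, -0.0043, 0], "delta_rot": [0, 0, -0.12]}, {"travel": [-0.0002, -0.0043, 0], "delta_rot": [0, 0, -0.12]}, {"travel": [-0.0002, -0.0043, 0], "delta_rot": [0, 0, -0.12]}, {"travel": [-0.0002, -0.0043, 0], "delta_rot": [0, 0, -0.12]}]}}

```text
time: 57.95
tool_pos: [658.6, -197.2, 162.8]
eef_rot: [3.141, -0.0, 0.446]
force: [0.8, -0.2, 0.4]
opening: 21.6
grasp_force: 119.2
```

>>> {"fn": "send_rows", "kwargs": {"motion": [{"travel": [-0.0002, -0.0043, 0], "delta_rot": [0, 0, -0.12]}, {"travel": [-0.0002, -0.0043, 0], "delta_rot": [0, 0, -0.12]}, {"travel": [-0.0002, -0.0043, 0], "delta_rot": [0, 0, -0.12]}, {"travel": [-0.0002, -0.0043, 0], "delta_rot": [0, 0, -0.12]}, {"travel": [-0.0002, -0.0043, 0], "delta_rot": [0, 0, -0.12]}, {"travel": [-0.0002, -0.0043, 0], "delta_rot": [0, 0, -0.12]}, {"travel": [-0.0002, -0.0043, 0], "delta_rot": [0, 0, -0.12]}, {"travel": [-0.0002, -0.0043, 0], "delta_rot": [0, 0, -0.12]}, {"travel": [-0.0002, -0.0043, 0], "delta_rot": [0, 0, -0.12]}, {"travel": [-0.0002, -0.0043, 0], "delta_rot": [0, 0, -0.12]}, {"travel": [-0.0002, -0.0043, 0], "delta_rot": [0, 0, -0.12]}, {"travel": [-0.0002, -0.0043, 0], "delta_rot": [0, 0, -0.12]}]}}

```text
time: 58.95
tool_pos: [615.2, -177.6, 162.8]
eef_rot: [3.142, 0.0, 1.886]
force: [0.8, -0.4, -0.8]
opening: 21.8
grasp_force: 119.2
```

```bash
python3 stir.py 36 15|head -1; python3 tilt.py
```

```text
[ 615.2 -177.6  162.8] r 35.9 a 106.6 yaw 1.886 F [ 0.8 -0.4 -0.8] T [ 0.05 -0.1   0.07]
tcp [ 615.2 -177.6  162.8] rot [3.142 0.    1.886] F [ 0.8 -0.4 -0.8]
wrist [(10.0, 69.0, -25.2, -8.4), (20.0, 439.0, -5.2, 4.8), (30.0, 840.0, 12.8, 15.3), (40.0, 409.0, -17.6, 7.9), (50.0, 358.0, -21.3, 15.2), (60.0, 120.0, -14.7, 13.3), (70.0, 44.0, -4.9, 3.3), (80.0, 31.0, -4.3, 3.9), (90.0, 38.0, -5.6, 4.3), (100.0, 50.0, -4.1, 4.6), (110.0, 67.0, -4.3, 4.6), (120.0, 91.0, -3.8, 4.6), (130.0, 131.0, -3.2, 5.2)]
side [(10.0, 22.0, -33.9, -8.6), (20.0, 72.0, -1.8, -2.2), (30.0, 77.0, -1.1, 5.6), (40.0, 64.0, -15.5, 0.2), (50.0, 44.0, -12.4, 5.4), (60.0, 12.0, 3.6, -7.8), (70.0, 13.0, 3.1, -7.2), (80.0, 8.0, 3.9, -7.0), (90.0, 8.0, 4.1, -8.2), (100.0, 7.0, 4.3, -8.7), (110.0, 9.0, 4.9, -8.7), (120.0, 9.0, 5.9, -7.6), (130.0, 10.0, 3.4, -10.2)]
top []
```

>>> {"fn": "send_rows", "kwargs": {"motion": [{"travel": [-0.0002, -0.0043, 0], "delta_rot": [0, 0, -0.12]}, {"travel": [-0.0002, -0.0043, 0], "delta_rot": [0, 0, -0.12]}, {"travel": [-0.0002, -0.0043, 0], "delta_rot": [0, 0, -0.12]}, {"travel": [-0.0002, -0.0043, 0], "delta_rot": [0, 0, -0.12]}, {"travel": [-0.0002, -0.0043, 0], "delta_rot": [0, 0, -0.12]}, {"travel": [-0.0002, -0.0043, 0], "delta_rot": [0, 0, -0.12]}, {"travel": [-0.0002, -0.0043, 0], "delta_rot": [0, 0, -0.12]}, {"travel": [-0.0002, -0.0043, 0], "delta_rot": [0, 0, -0.12]}, {"travel": [-0.0002, -0.0043, 0], "delta_rot": [0, 0, -0.12]}, {"travel": [-0.0002, -0.0043, 0], "delta_rot": [0, 0, -0.12]}, {"travel": [-0.0002, -0.0043, 0], "delta_rot": [0, 0, -0.12]}, {"travel": [-0.0002, -0.0043, 0], "delta_rot": [0, 0, -0.12]}]}}

```text
time: 60.1
tool_pos: [591.4, -218.1, 163.1]
eef_rot: [-3.141, 0.002, -2.964]
force: [2.6, 1.2, -1.6]
opening: 21.8
grasp_force: 119.2
```

>>> {"fn": "send_rows", "kwargs": {"motion": [{"travel": [-0.0002, -0.0043, 0], "delta_rot": [0, 0, -0.12]}, {"travel": [-0.0002, -0.0043, 0], "delta_rot": [0, 0, -0.12]}, {"travel": [-0.0002, -0.0043, 0], "delta_rot": [0, 0, -0.12]}, {"travel": [-0.0002, -0.0043, 0], "delta_rot": [0, 0, -0.12]}, {"travel": [-0.0002, -0.0043, 0], "delta_rot": [0, 0, -0.12]}]}}

```text
time: 60.52
tool_pos: [596.9, -232.9, 162.6]
eef_rot: [3.131, 0.0, -2.364]
force: [-13.0, 21.1, 13.4]
opening: 21.6
grasp_force: 139.5
```

```bash
python3 stir.py 36 15|head -1; python3 tilt.py; python3 -c "
from h import *
for a in (250,275,290): print(tool((625.5+36*np.cos(np.radians(a)),-212+36*np.sin(np.radians(a)))))"
```

```text
[ 596.9 -232.9  162.6] r 35.5 a -143.8 yaw -2.364 F [-13.   21.1  13.4] T [6.32 3.8  0.02]
tcp [ 596.9 -232.9  162.6] rot [ 3.131  0.    -2.364] F [-13.   21.1  13.4]
wrist [(10.0, 339.0, -12.4, -0.0), (20.0, 1328.0, -9.6, 0.3), (30.0, 773.0, -1.6, -9.8), (40.0, 196.0, -6.5, 8.2), (50.0, 92.0, -7.3, 5.1), (60.0, 105.0, -6.6, 4.8), (70.0, 103.0, -6.9, 3.9), (80.0, 81.0, -6.8, 2.8), (90.0, 97.0, -6.8, 1.6), (100.0, 120.0, -6.7, 0.8), (110.0, 152.0, -6.6, 0.3), (120.0, 193.0, -6.7, -0.7), (130.0, 217.0, -6.5, -2.5)]
side [(10.0, 24.0, -27.8, 8.3), (20.0, 113.0, -7.0, -9.2), (30.0, 128.0, 1.9, -15.3), (40.0, 19.0, -1.0, 2.1)]
top [(10.0, 5.0, -18.7, 32.2), (20.0, 36.0, -16.6, 32.2), (30.0, 20.0, -2.6, 23.2), (40.0, 18.0, -1.3, 20.1)]
[ -2.7 -20.3]
[-12.3 -32.5]
[-20.3 -37.5]
```

>>> {"fn": "send_rows", "kwargs": {"motion": [{"travel": [-0.002, -0.002, -0.0004], "delta_rot": [0, 0, 0]}, {"travel": [-0.002, -0.003, 0], "delta_rot": [0, 0, 0]}, {"travel": [-0.001, -0.004, 0], "delta_rot": [0, 0, 0]}, {"travel": [-0.001, -0.004, 0], "delta_rot": [0, 0, 0]}]}}

```text
time: 61.0
tool_pos: [609.4, -237.5, 162.2]
eef_rot: [3.129, -0.001, -2.369]
force: [-0.6, 9.5, -0.5]
opening: 21.7
grasp_force: 123.3
```

```bash
python3 stir.py 36 15|head -1; python3 tilt.py|sed -n 2p; python3 -c "
from h import *
for a in (255,275,290): print(tool((625.5+35*np.cos(np.radians(a)),-212+35*np.sin(np.radians(a)))))"
```

```text
[ 609.4 -237.5  162.2] r 30.1 a -122.2 yaw -2.369 F [-0.6  9.5 -0.5] T [2.69 0.17 0.17]
wrist [(10.0, 174.0, -13.2, -1.0), (20.0, 752.0, -10.1, -5.9), (30.0, 782.0, -6.3, -5.7), (40.0, 205.0, 16.1, 21.3), (50.0, 63.0, 12.6, 16.7), (60.0, 57.0, 11.1, 15.5), (70.0, 68.0, 9.8, 13.8), (80.0, 42.0, 7.8, 11.1), (90.0, 43.0, 4.6, 8.0), (100.0, 55.0, 3.2, 6.0), (110.0, 63.0, 1.1, 4.1), (120.0, 86.0, -0.4, 2.2), (130.0, 107.0, -2.4, 0.1)]
[ 1.6 -6.5]
[ -6.4 -15.7]
[-14.1 -20.5]
```

>>> {"fn": "send_rows", "kwargs": {"motion": [{"travel": [0, 0, -0.006], "delta_rot": [0, 0, 0]}, {"travel": [0, 0, -0.014], "delta_rot": [0, 0, 0]}, {"travel": [0, 0, -0.014], "delta_rot": [0, 0, 0]}, {"travel": [0, 0, -0.013], "delta_rot": [0, 0, 0]}, {"travel": [-0.01, 0.003, 0], "delta_rot": [0, 0, 0]}, {"travel": [-0.012, 0.004, 0], "delta_rot": [0, 0, 0]}, {"travel": [-0.012, 0, 0], "delta_rot": [0, 0, 0]}, {"travel": [-0.012, 0, 0], "delta_rot": [0, 0, 0]}, {"travel": [-0.008, 0, 0], "delta_rot": [0, 0, 0]}, {"travel": [-0.005, 0, 0], "delta_rot": [0, 0, 0]}, {"travel": [-0.005, 0, 0], "delta_rot": [0, 0, 0]}, {"travel": [-0.005, 0, 0], "delta_rot": [0, 0, 0]}, {"travel": [-0.005, 0, 0], "delta_rot": [0, 0, 0]}, {"travel": [-0.005, 0, 0], "delta_rot": [0, 0, 0]}, {"travel": [-0.005, 0, 0], "delta_rot": [0, 0, 0]}, {"travel": [-0.004, 0, 0], "delta_rot": [0, 0, 0]}, {"travel": [-0.004, 0, 0], "delta_rot": [0, 0, 0]}, {"travel": [0, 0, 0], "delta_rot": [0, 0, 0]}, {"travel": [0, 0, 0], "delta_rot": [0, 0, 0]}]}}

```text
time: 62.73
tool_pos: [673.3, -173.0, 209.9]
eef_rot: [3.141, -0.002, -2.366]
force: [-5.3, -5.5, 2.1]
opening: 21.5
grasp_force: 122.3
```

```bash
python3 stir.py 36 15|head -1; python3 tilt.py
```

```text
[ 673.3 -173.   209.9] r 61.7 a 39.2 yaw -2.366 F [-5.3 -5.5  2.1] T [-1.28  1.53 -0.01]
tcp [ 673.3 -173.   209.9] rot [ 3.141e+00 -2.000e-03 -2.366e+00] F [-5.3 -5.5  2.1]
wrist [(55.9, 15.0, -11.4, -2.4), (65.9, 77.0, -8.5, -5.2), (75.9, 241.0, -5.1, -3.2), (85.9, 250.0, -2.1, -1.3), (95.9, 102.0, -3.5, -2.4), (105.9, 109.0, -4.1, -2.4), (115.9, 111.0, -4.2, -2.8), (125.9, 92.0, -4.5, -3.2), (135.9, 100.0, -4.7, -3.8), (145.9, 126.0, -5.0, -3.9), (155.9, 155.0, -5.1, -4.0), (165.9, 191.0, -5.0, -4.0), (175.9, 240.0, -5.3, -3.9)]
side [(75.9, 42.0, 0.8, -2.8), (85.9, 42.0, 1.7, -3.8), (95.9, 11.0, 1.7, -5.9), (105.9, 17.0, 1.4, -3.7), (115.9, 16.0, 2.3, -5.1), (125.9, 10.0, 1.6, -4.5), (135.9, 7.0, 1.4, -5.0), (145.9, 10.0, 1.0, -6.1), (155.9, 9.0, -0.1, -6.8), (165.9, 7.0, -0.5, -7.0), (175.9, 7.0, -2.9, -6.6)]
top []
```

>>> {"fn": "send_rows", "kwargs": {"motion": [{"travel": [0.006, 0, 0], "delta_rot": [0, 0, 0]}, {"travel": [0.01, 0, -0.006], "delta_rot": [0, 0, 0]}, {"travel": [0.01, 0, -0.016], "delta_rot": [0, 0, 0]}, {"travel": [0, 0, -0.02], "delta_rot": [0, 0, 0]}, {"travel": [0, 0, -0.02], "delta_rot": [0, 0, 0]}, {"travel": [0, 0, -0.01], "delta_rot": [0, 0, 0]}, {"travel": [0, 0, 0], "delta_rot": [0, 0, 0.1107]}, {"travel": [0, 0, 0], "delta_rot": [0, 0, 0.1107]}, {"travel": [0, 0, 0], "delta_rot": [0, 0, 0.1107]}, {"travel": [0, 0, 0], "delta_rot": [0, 0, 0.1107]}, {"travel": [0, 0, 0], "delta_rot": [0, 0, 0.1107]}, {"travel": [0, 0, 0], "delta_rot": [0, 0, 0.1107]}, {"travel": [0, 0, 0], "delta_rot": [0, 0, 0.1107]}, {"travel": [0.01, 0.02, 0], "delta_rot": [0, 0, 0]}, {"travel": [0.01, 0.03, 0], "delta_rot": [0, 0, 0]}, {"travel": [0.01, 0.03, 0], "delta_rot": [0, 0, 0]}, {"travel": [0.01, 0.03, 0], "delta_rot": [0, 0, 0]}, {"travel": [0, 0.03, 0], "delta_rot": [0, 0, 0]}, {"travel": [0, 0, 0], "delta_rot": [0, 0, 0]}, {"travel": [0, 0, 0], "delta_rot": [0, 0, 0]}]}}

```text
time: 64.55
tool_pos: [615.0, -49.5, 282.3]
eef_rot: [3.141, 0.0, -3.139]
force: [0.2, -0.4, -1.0]
opening: 21.5
grasp_force: 121.9
```

```bash
python3 tilt.py; python3 -c "
from h import *
print(tool((618.5,-8.5)))"
python3 - <<'E'
from h import *
c=cap('top'); W=world(c); z=W[...,2]
m=(z>17)&(z<26)&(np.hypot(W[...,0]-620,W[...,1]+9)<100); print('plate',circ(W[m][:,:2]),m.sum())
hsv=cv2.cvtColor(c['img'],cv2.COLOR_RGB2HSV)
P=W[(hsv[...,1]>90)&(hsv[...,0]<25)&(z>11)&(np.hypot(W[...,0]-625.5,W[...,1]+212)<76)]; print('jar contents',len(P),P[:,2].max())
for o in sticks(c): print(o)
E
```

```text
tcp [615.  -49.5 282.3] rot [ 3.141  0.    -3.139] F [ 0.2 -0.4 -1. ]
wrist [(128.3, 10.0, -8.1, -1.7), (138.3, 71.0, -7.4, -0.4), (148.3, 235.0, -2.0, -0.7), (158.3, 242.0, -0.5, -0.6), (168.3, 94.0, -2.1, -0.6), (178.3, 90.0, -2.4, -1.0), (188.3, 108.0, -2.8, -1.1), (198.3, 84.0, -3.3, -1.0), (208.3, 96.0, -4.5, -1.0), (218.3, 118.0, -4.8, -0.3), (228.3, 142.0, -5.6, -0.4), (238.3, 185.0, -6.4, -0.8), (248.3, 224.0, -6.8, -0.6)]
side [(138.3, 9.0, 6.7, -14.2), (148.3, 36.0, 7.5, -10.9), (158.3, 44.0, 7.5, -7.5), (168.3, 17.0, 6.5, -7.0), (178.3, 14.0, 5.6, -7.9), (188.3, 10.0, 6.4, -7.4), (198.3, 5.0, 5.1, -8.8), (208.3, 8.0, 5.2, -8.2), (218.3, 6.0, 3.8, -9.1), (228.3, 9.0, 5.2, -9.9)]
top [(138.3, 5.0, -6.1, 4.1), (148.3, 29.0, -2.6, 3.0), (158.3, 36.0, -0.4, 0.6), (168.3, 9.0, -1.6, 2.6), (178.3, 9.0, -1.2, 2.3), (188.3, 10.0, -2.1, 1.4), (198.3, 7.0, -3.2, 1.4), (228.3, 6.0, -6.2, 1.9), (238.3, 5.0, -6.5, 1.7)]
[-3.2 43.1]
plate (array([621.5,  -5.4]), np.float64(160.4), 214) 748
jar contents 411 41.33222901587645
(array([240.,  92.]), 873.0, 128.4, 29, 24, -72.2, np.float64(134.4))
(array([364., 199.]), 596.1, -168.8, 78, 20, 33.7, np.float64(34.1))
(array([403., 189.]), 614.3, -262.8, 22, 17, 88.5, np.float64(17.1))
```

>>> {"fn": "send_rows", "kwargs": {"motion": [{"travel": [-0.004, 0.011, 0], "delta_rot": [0, 0, 0]}, {"travel": [0, 0.015, 0], "delta_rot": [0, 0, 0]}, {"travel": [0, 0.015, 0], "delta_rot": [0, 0.015, 0]}, {"travel": [0, 0, 0], "delta_rot": [0, 0.015, 0]}, {"travel": [0, 0, 0], "delta_rot": [0, 0, 0]}, {"travel": [0, 0, 0], "delta_rot": [0, 0, 0]}]}}

```text
time: 65.25
tool_pos: [619.4, -9.4, 282.0]
eef_rot: [-3.142, -0.03, -3.14]
force: [-0.2, 0.2, -1.4]
opening: 21.7
grasp_force: 121.9
```

```bash
python3 tilt.py; python3 -c "
from h import *
print(tool((619,-8.5)))"
```

```text
tcp [619.4  -9.4 282. ] rot [-3.142 -0.03  -3.14 ] F [-0.2  0.2 -1.4]
wrist [(128.0, 9.0, -12.5, -1.9), (138.0, 68.0, -11.8, -0.7), (148.0, 235.0, -6.4, -0.7), (158.0, 243.0, -3.9, -0.7), (168.0, 89.0, -5.8, -1.4), (178.0, 98.0, -5.9, -1.0), (188.0, 102.0, -5.7, -0.4), (198.0, 85.0, -6.2, -0.7), (208.0, 92.0, -6.9, -0.9), (218.0, 118.0, -6.6, -0.9), (228.0, 155.0, -6.6, -0.8), (238.0, 178.0, -7.5, -0.7), (248.0, 225.0, -7.6, -0.9)]
side [(138.0, 13.0, 1.6, -13.0), (148.0, 38.0, 3.4, -8.6), (158.0, 43.0, 4.1, -5.5), (168.0, 16.0, 2.0, -6.2), (178.0, 11.0, 2.7, -7.0), (188.0, 12.0, 2.9, -6.6), (198.0, 10.0, 2.7, -7.9), (208.0, 8.0, 0.7, -7.7), (218.0, 9.0, 2.6, -8.0), (228.0, 13.0, 1.9, -8.6), (238.0, 9.0, 3.5, -10.1)]
top [(138.0, 10.0, -10.6, 4.1), (148.0, 24.0, -6.5, 2.1), (158.0, 47.0, -4.0, 1.5), (168.0, 7.0, -7.2, 1.9), (178.0, 11.0, -5.7, 1.3), (188.0, 11.0, -5.0, 1.5), (198.0, 9.0, -4.8, 1.4), (208.0, 6.0, -5.7, 3.0), (218.0, 7.0, -6.4, 4.1), (228.0, 7.0, -8.0, 1.4), (238.0, 6.0, -6.7, 2.7), (248.0, 8.0, -7.4, 4.9)]
[0.2 1.5]
```

>>> {"fn": "send_rows", "kwargs": {"motion": [{"travel": [-0.0035, 0, 0.012], "delta_rot": [0, 0, 0]}, {"travel": [0, 0, 0.02], "delta_rot": [0, 0, 0]}, {"travel": [0, 0, 0.02], "delta_rot": [0, 0, 0]}, {"travel": [0, 0, 0.02], "delta_rot": [0, 0, 0]}, {"travel": [0, 0, 0.02], "delta_rot": [0, 0, 0]}, {"travel": [0, 0, 0.012], "delta_rot": [0, 0, 0]}, {"travel": [0, 0, 0.006], "delta_rot": [0, 0, 0]}, {"travel": [0, 0, 0.003], "delta_rot": [0, 0, 0]}, {"travel": [0, 0, 0.001], "delta_rot": [0, 0, 0]}, {"travel": [0, 0, 0], "delta_rot": [0, 0, 0]}, {"travel": [0, 0, 0], "delta_rot": [0, 0, 0]}]}}

```text
time: 66.32
tool_pos: [619.8, -9.7, 168.9]
eef_rot: [-3.141, -0.029, -3.141]
force: [-0.5, 0.5, -2.3]
opening: 21.4
grasp_force: 121.9
```

>>> {"fn": "send_rows", "kwargs": {"motion": [{"travel": [0, 0, 0.001], "delta_rot": [0, 0, 0]}, {"travel": [0, 0, 0.001], "delta_rot": [0, 0, 0]}, {"travel": [0, 0, 0], "delta_rot": [0, 0, 0]}]}}

```text
time: 66.57
tool_pos: [619.3, -9.6, 166.3]
eef_rot: [-3.142, -0.03, -3.141]
force: [-1.0, -0.0, -1.3]
opening: 21.7
grasp_force: 121.9
```

>>> {"fn": "send_rows", "kwargs": {"motion": [{"travel": [0, 0, 0.0005], "delta_rot": [0, 0, 0]}, {"travel": [0, 0, 0.0005], "delta_rot": [0, 0, 0]}, {"travel": [0, 0, 0], "delta_rot": [0, 0, 0]}]}}

```text
time: 66.82
tool_pos: [619.2, -9.6, 165.1]
eef_rot: [-3.142, -0.03, -3.141]
force: [0.7, 0.7, -1.2]
opening: 21.9
grasp_force: 121.9
```

Run:
```python
from h import *
for n in('wrist','side'):
    c=cap(n,'pl_'+n); W=world(c); z=W[...,2]
    m=(z>18)&(z<25)&(np.hypot(W[...,0]-619,W[...,1]+9)>60)&(np.hypot(W[...,0]-619,W[...,1]+9)<98)
    print(n,'plate',circ(W[m][:,:2]),m.sum(),'bbox',np.nanmin(W[m],0).round(1),np.nanmax(W[m],0).round(1))
    m=(z>14)&(z<30)&(np.hypot(W[...,0]-619,W[...,1]+9)<28); P=W[m]
    if len(P): print(' foot',m.sum(),circ(P[:,:2]),P.mean(0).round(1), ((P.min(0)+P.max(0))/2).round(1))
```

```text
wrist plate (array([617.9,  -9.2]), np.float64(163.4), 3049) 9973 bbox [528.8 -98.7  18. ] [688.7  80.3  22.2]
 foot 147 (array([619.7, -10.1]), np.float64(29.4), 147) [608.4 -10.8  22.9] [615.6 -10.1  22.1]
side plate (array([621.1, -10.2]), np.float64(161.9), 475) 1413 bbox [532.1 -98.   18. ] [710.9  76.   24.8]
 foot 31 (array([622.6,  -9.8]), np.float64(28.2), 28) [622.5 -20.5  22.5] [617.3 -14.7  21.7]
```

View pics/pl_wrist.png

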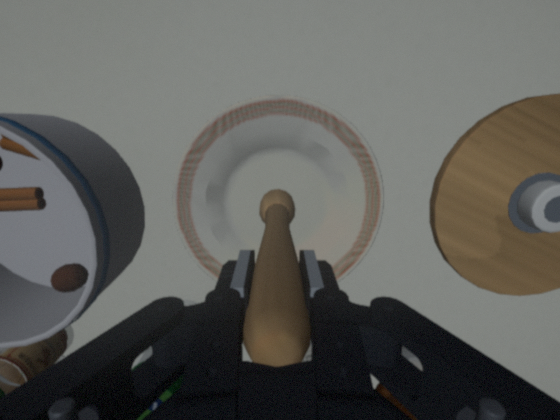

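The muddler stands upright over the plate's middle, foot at (277,205). The bamboo lid is visible at right with its button up. I'll lower to contact.

>>> {"fn": "send_rows", "kwargs": {"motion": [{"travel": [-0.0005, 0, 0.0005], "delta_rot": [0, 0, 0]}, {"travel": [0, 0, 0.0005], "delta_rot": [0, 0, 0]}, {"travel": [0, 0, 0], "delta_rot": [0, 0, 0]}]}}

```text
time: 67.17
tool_pos: [620.0, -9.7, 164.5]
eef_rot: [-3.142, -0.029, -3.141]
force: [-0.8, 0.8, 5.2]
opening: 21.9
grasp_force: 122.8
```

>>> {"fn": "send_rows", "kwargs": {"motion": [{"travel": [0, 0, 0.0005], "delta_rot": [0, 0, 0]}, {"travel": [0, 0, 0], "delta_rot": [0, 0, 0]}]}}

```text
time: 67.33
tool_pos: [620.2, -9.7, 164.5]
eef_rot: [-3.141, -0.028, -3.141]
force: [-1.5, 0.9, 10.6]
opening: 21.4
grasp_force: 123.5
```

>>> {"fn": "send_rows", "kwargs": {"motion": [{"travel": [0, 0, 0], "delta_rot": [0, 0, 0]}, {"travel": [0, 0, 0], "delta_rot": [0, 0, 0]}, {"travel": [0, 0, 0], "delta_rot": [0, 0, 0]}, {"travel": [0, 0, 0], "delta_rot": [0, 0, 0]}, {"travel": [0, 0, 0], "delta_rot": [0, 0, 0]}, {"travel": [0, 0, -0.006], "delta_rot": [0, 0, 0]}, {"travel": [0, 0, -0.012], "delta_rot": [0, 0, 0]}, {"travel": [0, 0, -0.018], "delta_rot": [0, 0, 0]}, {"travel": [0, 0, -0.02], "delta_rot": [0, 0, 0]}, {"travel": [0, 0, -0.02], "delta_rot": [0, 0, 0]}, {"travel": [0, 0, -0.02], "delta_rot": [0, 0, 0]}, {"travel": [0, 0, -0.02], "delta_rot": [0, 0, 0]}, {"travel": [0, 0, 0], "delta_rot": [0, -0.03, 0]}, {"travel": [0, 0, 0], "delta_rot": [0, 0, 0]}, {"travel": [0, 0, 0], "delta_rot": [0, 0, 0]}], "grip": 0.3, "squeeze": 40}}

```text
time: 68.58
tool_pos: [622.7, -9.6, 279.8]
eef_rot: [3.142, -0.001, -3.141]
force: [0.8, -0.2, -0.6]
opening: 55.7
grasp_force: 0.0
```

```bash
cat > chk.py <<'E'
from h import *
for n in('wrist','side','top'):
    c=cap(n); W=world(c); z=W[...,2]
    P=W[(z>185)&(z<203)&(np.hypot(W[...,0]-620,W[...,1]+9)<40)]
    if len(P): print(n,'mudtop',len(P),P[:,2].max().round(1),((np.percentile(P,2,0)+np.percentile(P,98,0))/2).round(1)[:2])
    m=(z>31)&(z<50)&(np.hypot(W[...,0]-615,W[...,1]-205)<100)
    if m.sum()>20:
        cn=contour(m); t=np.percentile(z[m],90); print(n,'btn',m.sum(),t.round(1),circ(np.array([ray(c,*p,46)[:2] for p in cn])))
    m=(z>23)&(z<50)&(np.hypot(W[...,0]-615,W[...,1]-205)<120)
    if m.sum()>200: print(n,'lid',circ(np.array([ray(c,*p,28)[:2] for p in contour(m)])))
    m=(z>82)&(z<91)&(abs(W[...,0]-626)<95)&(abs(W[...,1]+210)<95)
    if m.sum()>100: print(n,'jar',circ(W[m][:,:2]),m.sum())
s=get_state(); print(s['tool_pos'].round(1),s['eef_rot'].round(3),s['joint_pos'].round(2))
E
python3 chk.py
```

```text
wrist mudtop 899 198.9 [619.9 -10.3]
wrist btn 1181 45.6 (array([612.3, 201.2]), np.float64(42.9), 79)
wrist lid (array([613.7, 204.4]), np.float64(169.5), 424)
wrist jar (array([ 624.9, -211.1]), np.float64(159.5), 1377) 2306
side mudtop 64 198.7 [624.7 -14.7]
side btn 24 32.2 (array([326. ,  60.8]), np.float64(663.2), 1)
side lid (array([592.9, 195.7]), np.float64(120.7), 20)
side jar (array([ 628.4, -212.1]), np.float64(160.0), 357) 606
top mudtop 93 200.5 [619.3  -8.3]
top btn 484 47.2 (array([611.3, 206.8]), np.float64(40.2), 33)
top lid (array([613.1, 209. ]), np.float64(167.1), 96)
top jar (array([ 624.8, -209.6]), np.float64(160.3), 183) 323
[622.9  -9.7 278.9] [ 3.141e+00 -2.000e-03 -3.141e+00] [-0.11  0.47  1.32 -0.    1.35 -1.68]
```

>>> {"fn": "send_rows", "kwargs": {"motion": [{"travel": [0.002, 0.02, 0], "delta_rot": [0, 0, 0]}, {"travel": [0.003, 0.035, 0], "delta_rot": [0, 0, 0]}, {"travel": [0.003, 0.035, 0], "delta_rot": [0, 0, 0]}, {"travel": [0.001, 0.035, 0.01], "delta_rot": [0, 0, 0]}, {"travel": [0, 0.035, 0.02], "delta_rot": [0, 0, 0]}, {"travel": [0, 0.035, 0.03], "delta_rot": [0, 0, 0]}, {"travel": [0, 0.02, 0.03], "delta_rot": [0, 0, 0]}, {"travel": [0, 0, 0.02], "delta_rot": [0, 0, 0]}, {"travel": [0, 0, 0], "delta_rot": [0, 0, 0]}, {"travel": [0, 0, 0], "delta_rot": [0, 0, 0]}], "grip": 0.6}}

```text
time: 69.57
tool_pos: [613.5, 201.8, 171.6]
eef_rot: [-3.141, -0.003, -3.141]
force: [0.6, -0.6, -0.2]
opening: 68.5
grasp_force: 0.0
```

```bash
python3 chk.py
```

```text
wrist btn 1944 45.3 (array([611.4, 206. ]), np.float64(39.2), 141)
wrist lid (array([613. , 206.1]), np.float64(168.5), 557)
side mudtop 99 199.9 [624.4 -11.3]
side btn 228 46.9 (array([616.5, 201.3]), np.float64(42.7), 26)
side lid (array([617.1, 203.4]), np.float64(167.3), 88)
side jar (array([ 628.4, -211.9]), np.float64(160.1), 354) 600
top mudtop 102 202.9 [620.9  -8.4]
top btn 145 45.7 (array([613.2, 216.5]), np.float64(24.0), 13)
top lid (array([619.9, 181.6]), np.float64(117.9), 37)
top jar (array([ 624.7, -209.8]), np.float64(159.9), 285) 485
[615.  201.4 174.1] [3.141e+00 2.000e-03 3.141e+00] [ 0.22  0.61  1.38 -0.    1.15 -1.35]
```

>>> {"fn": "send_rows", "kwargs": {"motion": [{"travel": [0.001, 0.004, 0.01], "delta_rot": [0, 0, 0]}, {"travel": [0, 0, 0.02], "delta_rot": [0, 0, 0]}, {"travel": [0, 0, 0.02], "delta_rot": [0, 0, 0]}, {"travel": [0, 0, 0.02], "delta_rot": [0, 0, 0]}, {"travel": [0, 0, 0.02], "delta_rot": [0, 0, 0]}, {"travel": [0, 0, 0.012], "delta_rot": [0, 0, 0]}, {"travel": [0, 0, 0.007], "delta_rot": [0, 0, 0]}, {"travel": [0, 0, 0.003], "delta_rot": [0, 0, 0]}, {"travel": [0, 0, 0], "delta_rot": [0, 0, 0]}, {"travel": [0, 0, 0], "delta_rot": [0, 0, 0]}]}}

```text
time: 70.55
tool_pos: [613.5, 206.1, 61.4]
eef_rot: [3.141, 0.001, -3.141]
force: [-0.4, -0.2, -0.3]
opening: 68.2
grasp_force: 0.0
```

>>> {"fn": "send_rows", "kwargs": {"motion": [{"travel": [0, 0, 0], "delta_rot": [0, 0, 0]}, {"travel": [0, 0, 0], "delta_rot": [0, 0, 0]}, {"travel": [0, 0, 0], "delta_rot": [0, 0, 0]}, {"travel": [0, 0, 0], "delta_rot": [0, 0, 0]}, {"travel": [0, 0, 0], "delta_rot": [0, 0, 0]}, {"travel": [0, 0, 0], "delta_rot": [0, 0, 0]}, {"travel": [0, 0, 0], "delta_rot": [0, 0, 0]}], "grip": -0.4, "squeeze": 60}}

```text
time: 71.13
tool_pos: [613.3, 206.1, 60.7]
eef_rot: [3.141, 0.001, -3.141]
force: [1.7, 0.2, 1.3]
opening: 36.7
grasp_force: 59.8
```

>>> {"fn": "send_rows", "kwargs": {"motion": [{"travel": [0, 0, 0], "delta_rot": [0, 0, 0]}, {"travel": [0, 0, 0], "delta_rot": [0, 0, 0]}, {"travel": [0, 0, -0.003], "delta_rot": [0, 0, 0]}, {"travel": [0, 0, -0.006], "delta_rot": [0, 0, 0]}, {"travel": [0, 0, -0.01], "delta_rot": [0, 0, 0]}, {"travel": [0, 0, -0.011], "delta_rot": [0, 0, 0]}, {"travel": [0, 0, 0], "delta_rot": [0, 0, 0]}, {"travel": [0, 0, 0], "delta_rot": [0, 0, 0]}], "squeeze": 100}}

```text
time: 71.8
tool_pos: [613.5, 206.1, 91.6]
eef_rot: [3.141, 0.002, -3.141]
force: [-0.7, -0.2, -2.5]
opening: 34.9
grasp_force: 100.7
```

```bash
cat > lidchk.py <<'E'
from h import *
s=get_state(); p=s['tool_pos']; print(p.round(1),s['eef_rot'].round(3),s['force'].round(1),s['opening'])
for n in('wrist','side'):
    c=cap(n,'lid_'+n); W=world(c); z=W[...,2]
    hsv=cv2.cvtColor(c['img'],cv2.COLOR_RGB2HSV)
    m=(abs(z-(p[2]-33))<9)&(np.hypot(W[...,0]-p[0],W[...,1]-p[1])<95)&(np.hypot(W[...,0]-p[0],W[...,1]-p[1])>28)&(hsv[...,1]>50)&(hsv[...,0]<30)
    P=W[m]
    if len(P)<50: continue
    A=np.c_[P[:,:2]-p[:2],np.ones(len(P))]; k=np.linalg.lstsq(A,P[:,2],rcond=None)[0]
    print(n,len(P),'top face at tcp',k[2].round(1),'slopes x,y',k[:2].round(4),circ(np.array([ray(c,*q,k[2])[:2] for q in contour(m)])))
E
python3 lidchk.py
```

```text
[613.5 206.1  91.6] [ 3.141e+00  2.000e-03 -3.141e+00] [-0.7 -0.2 -2.5] 34.92733525041899
wrist 53934 top face at tcp 55.6 slopes x,y [ 0.001  -0.0006] (array([602.8, 205.2]), np.float64(150.6), 239)
side 2291 top face at tcp 55.7 slopes x,y [-0.0001 -0.0004] (array([616.9, 202.7]), np.float64(166.1), 93)
```

>>> {"fn": "send_rows", "kwargs": {"motion": [{"travel": [0, 0, -0.01], "delta_rot": [0, 0, 0]}, {"travel": [0, 0, -0.018], "delta_rot": [0, 0, 0]}, {"travel": [0, 0, -0.02], "delta_rot": [0, 0, 0]}, {"travel": [0, 0, -0.02], "delta_rot": [0, 0, 0]}, {"travel": [0, 0, -0.02], "delta_rot": [0, 0, 0]}, {"travel": [0, 0, -0.02], "delta_rot": [0, 0, 0]}, {"travel": [0, 0, -0.02], "delta_rot": [0, 0, 0]}, {"travel": [0, 0, -0.02], "delta_rot": [0, 0, 0]}, {"travel": [0, 0, -0.02], "delta_rot": [0, 0, 0]}, {"travel": [0, 0, -0.018], "delta_rot": [0, 0, 0]}, {"travel": [0, 0, -0.009], "delta_rot": [0, 0, 0]}, {"travel": [0, 0, 0], "delta_rot": [0, 0, 0]}, {"travel": [0, 0, 0], "delta_rot": [0, 0, 0]}]}}

```text
time: 72.98
tool_pos: [612.8, 205.9, 285.2]
eef_rot: [-3.142, -0.0, -3.141]
force: [-0.1, -0.2, -4.0]
opening: 34.7
grasp_force: 100.6
```

```bash
python3 lidchk.py; python3 -c "
from h import *
print(tool((625.3,-211.3)))"
```

```text
[612.8 205.9 285.2] [-3.142 -0.    -3.141] [-0.1 -0.2 -4. ] 34.721314863350905
wrist 53963 top face at tcp 249.2 slopes x,y [-0.0011 -0.0009] (array([601.8, 205.1]), np.float64(150.2), 240)
side 3065 top face at tcp 249.2 slopes x,y [-0.0026  0.0006] (array([616.2, 201.4]), np.float64(166.8), 118)
[ -12.6 -417.1]
```

>>> {"fn": "send_rows", "kwargs": {"motion": [{"travel": [-0.0007, -0.012, 0], "delta_rot": [0, 0, 0]}, {"travel": [-0.0007, -0.024, 0], "delta_rot": [0, 0, 0]}, {"travel": [-0.0007, -0.026, 0], "delta_rot": [0, 0, 0]}, {"travel": [-0.0007, -0.026, 0], "delta_rot": [0, 0, 0]}, {"travel": [-0.0007, -0.026, 0], "delta_rot": [0, 0, 0]}, {"travel": [-0.0007, -0.026, 0], "delta_rot": [0, 0, 0]}, {"travel": [-0.0007, -0.026, 0], "delta_rot": [0, 0, 0]}, {"travel": [-0.0007, -0.026, 0], "delta_rot": [0, 0, 0]}, {"travel": [-0.0007, -0.026, 0], "delta_rot": [0, 0, 0]}, {"travel": [-0.0007, -0.026, 0], "delta_rot": [0, 0, 0]}, {"travel": [-0.0007, -0.026, 0], "delta_rot": [0, 0, 0]}, {"travel": [-0.0007, -0.026, 0], "delta_rot": [0, 0, 0]}, {"travel": [-0.0007, -0.026, 0], "delta_rot": [0, 0, 0]}, {"travel": [-0.0007, -0.026, 0], "delta_rot": [0, 0, 0]}, {"travel": [-0.0007, -0.026, 0], "delta_rot": [0, 0, 0]}, {"travel": [-0.0007, -0.026, 0], "delta_rot": [0, 0, 0]}, {"travel": [-0.0007, -0.0171, 0], "delta_rot": [0, 0, 0]}, {"travel": [0, 0, 0], "delta_rot": [0, 0, 0]}, {"travel": [0, 0, 0], "delta_rot": [0, 0, 0]}]}}

```text
time: 74.67
tool_pos: [624.7, -212.0, 284.6]
eef_rot: [3.141, -0.001, 3.141]
force: [-1.0, 0.2, -2.7]
opening: 34.7
grasp_force: 100.7
```

```bash
python3 lidchk.py; python3 -c "
from h import *
print(tool((625.2,-211.2)))"
```

```text
[ 624.7 -212.   284.6] [ 3.141e+00 -1.000e-03  3.141e+00] [-1.   0.2 -2.7] 34.710526672652
wrist 53975 top face at tcp 248.6 slopes x,y [-0.0017 -0.0004] (array([ 613.9, -212.7]), np.float64(150.6), 238)
side 4856 top face at tcp 249.3 slopes x,y [-0.0019  0.0006] (array([ 627.9, -213.3]), np.float64(165.7), 130)
[-0.2 -0.7]
```

>>> {"fn": "send_rows", "kwargs": {"motion": [{"travel": [0, 0.0006, 0.012], "delta_rot": [0, 0, 0]}, {"travel": [0, 0, 0.02], "delta_rot": [0, 0, 0]}, {"travel": [0, 0, 0.02], "delta_rot": [0, 0, 0]}, {"travel": [0, 0, 0.02], "delta_rot": [0, 0, 0]}, {"travel": [0, 0, 0.02], "delta_rot": [0, 0, 0]}, {"travel": [0, 0, 0.02], "delta_rot": [0, 0, 0]}, {"travel": [0, 0, 0.014], "delta_rot": [0, 0, 0]}, {"travel": [0, 0, 0.005], "delta_rot": [0, 0, 0]}, {"travel": [0, 0, 0], "delta_rot": [0, 0, 0]}, {"travel": [0, 0, 0], "delta_rot": [0, 0, 0]}]}}

```text
time: 75.6
tool_pos: [625.5, -210.0, 155.1]
eef_rot: [-3.141, 0.0, -3.14]
force: [-0.7, 0.8, -2.5]
opening: 34.6
grasp_force: 100.7
```

```bash
python3 lidchk.py
```

```text
[ 625.5 -210.   155.1] [-3.141  0.    -3.14 ] [-0.7  0.8 -2.5] 34.64933858708507
wrist 53980 top face at tcp 119.1 slopes x,y [ 0.0001 -0.001 ] (array([ 614.8, -210.9]), np.float64(150.5), 241)
side 3324 top face at tcp 120.0 slopes x,y [0.0003 0.    ] (array([ 629.5, -212.1]), np.float64(165.1), 100)
```

>>> {"fn": "send_rows", "kwargs": {"motion": [{"travel": [0, 0, 0.004], "delta_rot": [0, 0, 0]}, {"travel": [0, 0, 0.004], "delta_rot": [0, 0, 0]}, {"travel": [0, 0, 0.003], "delta_rot": [0, 0, 0]}, {"travel": [0, 0, 0], "delta_rot": [0, 0, 0]}]}}

```text
time: 76.03
tool_pos: [624.8, -210.4, 142.7]
eef_rot: [3.141, -0.001, -3.141]
force: [-0.5, -0.1, -2.4]
opening: 34.5
grasp_force: 100.7
```

>>> {"fn": "send_rows", "kwargs": {"motion": [{"travel": [0, 0, 0.003], "delta_rot": [0, 0, 0]}, {"travel": [0, 0, 0.002], "delta_rot": [0, 0, 0]}, {"travel": [0, 0, 0.0015], "delta_rot": [0, 0, 0]}, {"travel": [0, 0, 0], "delta_rot": [0, 0, 0]}, {"travel": [0, 0, 0], "delta_rot": [0, 0, 0]}]}}

```text
time: 76.45
tool_pos: [625.2, -210.5, 136.9]
eef_rot: [3.142, -0.0, -3.141]
force: [0.2, 0.1, -2.2]
opening: 34.7
grasp_force: 100.7
```

>>> {"fn": "send_rows", "kwargs": {"motion": [{"travel": [0, 0, 0.001], "delta_rot": [0, 0, 0]}, {"travel": [0, 0, 0.0005], "delta_rot": [0, 0, 0]}, {"travel": [0, 0, 0], "delta_rot": [0, 0, 0]}]}}

```text
time: 76.7
tool_pos: [625.2, -210.5, 135.4]
eef_rot: [3.142, -0.0, -3.141]
force: [0.1, -0.3, -3.1]
opening: 35.0
grasp_force: 100.7
```

>>> {"fn": "send_rows", "kwargs": {"motion": [{"travel": [0, 0, 0.001], "delta_rot": [0, 0, 0]}, {"travel": [0, 0, 0], "delta_rot": [0, 0, 0]}, {"travel": [0, 0, 0], "delta_rot": [0, 0, 0]}]}}

```text
time: 76.95
tool_pos: [625.1, -210.5, 134.4]
eef_rot: [3.142, -0.0, -3.141]
force: [0.3, -0.4, -2.6]
opening: 34.8
grasp_force: 100.7
```

```bash
python3 lidchk.py
```

```text
[ 625.1 -210.5  134.4] [ 3.142 -0.    -3.141] [ 0.3 -0.4 -2.6] 34.83767485442765
wrist 54017 top face at tcp 98.4 slopes x,y [-0.0007 -0.0009] (array([ 614.5, -211.3]), np.float64(150.8), 240)
side 3116 top face at tcp 98.9 slopes x,y [-0.0011 -0.0007] (array([ 628.8, -212. ]), np.float64(165.6), 116)
```

>>> {"fn": "send_rows", "kwargs": {"motion": [{"travel": [0, 0, 0.0005], "delta_rot": [0, 0, 0]}, {"travel": [0, 0, 0.0005], "delta_rot": [0, 0, 0]}, {"travel": [0, 0, 0], "delta_rot": [0, 0, 0]}]}}

```text
time: 77.3
tool_pos: [625.1, -210.5, 133.4]
eef_rot: [3.142, -0.0, -3.141]
force: [-0.1, -0.1, -2.7]
opening: 35.2
grasp_force: 100.7
```

>>> {"fn": "send_rows", "kwargs": {"motion": [{"travel": [0, 0, 0], "delta_rot": [0, 0, 0]}, {"travel": [0, 0, 0], "delta_rot": [0, 0, 0]}, {"travel": [0, 0, 0], "delta_rot": [0, 0, 0]}, {"travel": [0, 0, 0], "delta_rot": [0, 0, 0]}, {"travel": [0, 0, 0], "delta_rot": [0, 0, 0]}, {"travel": [0, 0, 0], "delta_rot": [0, 0, 0]}, {"travel": [0, 0, -0.006], "delta_rot": [0, 0, 0]}, {"travel": [0, 0, -0.014], "delta_rot": [0, 0, 0]}, {"travel": [0, 0, -0.02], "delta_rot": [0, 0, 0]}, {"travel": [0, 0, -0.02], "delta_rot": [0, 0, 0]}, {"travel": [0, 0, -0.02], "delta_rot": [0, 0, 0]}, {"travel": [0, 0, 0], "delta_rot": [0, 0, 0]}, {"travel": [0, 0, 0], "delta_rot": [0, 0, 0]}], "grip": 0.5, "squeeze": 40}}

```text
time: 78.38
tool_pos: [625.7, -210.7, 215.0]
eef_rot: [-3.141, 0.002, -3.141]
force: [-1.0, -0.3, -1.0]
opening: 64.5
grasp_force: 0.0
```

```bash
cat > seat.py <<'E'
from h import *
s=get_state(); p=s['tool_pos']; print(p.round(1),s['force'].round(1),s['opening'])
for n in('wrist','side','top'):
    c=cap(n,'seat_'+n); W=world(c); z=W[...,2]
    d=np.hypot(W[...,0]-625.5,W[...,1]+211.5)
    m=(z>90)&(z<106)&(d<95)&(d>28); P=W[m]
    if len(P)>100:
        A=np.c_[P[:,:2]-[625.5,-211.5],np.ones(len(P))]; k=np.linalg.lstsq(A,P[:,2],rcond=None)[0]
        print(n,'face',k[2].round(1),'slopes',k[:2].round(4),circ(np.array([ray(c,*q,98)[:2] for q in contour((z>88)&(z<118)&(d<110))])))
    m=(d<24)&(z>101)&(z<122)
    if m.sum()>20: print(n,'btn',m.sum(),np.percentile(z[m],[50,90]).round(1),circ(np.array([ray(c,*q,np.percentile(z[m],85))[:2] for q in contour(m)])))
E
python3 seat.py
```

```text
[ 625.7 -210.7  215. ] [-1.  -0.3 -1. ] 64.46655479176843
wrist face 96.6 slopes [0.0006 0.0007] (array([ 624.2, -211.2]), np.float64(167.9), 407)
wrist btn 2397 [114.5 115.4] (array([ 623.1, -211.1]), np.float64(39.6), 157)
side face 97.0 slopes [0.0007 0.0035] (array([ 628.3, -212.4]), np.float64(167.5), 123)
side btn 32 [114.  116.9] (array([ 645.6, -216.6]), np.float64(11.4), 9)
top face 97.6 slopes [-0.0004 -0.0006] (array([ 633.5, -180.6]), np.float64(115.4), 36)
```

>>> {"fn": "send_rows", "kwargs": {"motion": [{"travel": [0.001, 0, 0], "delta_rot": [0, 0, 0]}, {"travel": [0, 0, 0], "delta_rot": [0, 0, 0]}, {"travel": [0, 0, 0], "delta_rot": [0, 0, 0]}, {"travel": [0, 0, 0], "delta_rot": [0, 0, 0]}, {"travel": [0, 0, 0], "delta_rot": [0, 0, 0]}, {"travel": [0, 0, 0], "delta_rot": [0, 0, 0]}, {"travel": [0, 0, 0.01], "delta_rot": [0, 0, 0]}, {"travel": [0, 0, 0.015], "delta_rot": [0, 0, 0]}, {"travel": [0, 0, 0.015], "delta_rot": [0, 0, 0]}, {"travel": [0, 0, 0.01], "delta_rot": [0, 0, 0]}, {"travel": [0, 0, 0.007], "delta_rot": [0, 0, 0]}, {"travel": [0, 0, 0.002], "delta_rot": [0, 0, 0]}, {"travel": [0, 0, 0], "delta_rot": [0, 0, 0]}, {"travel": [0, 0, 0], "delta_rot": [0, 0, 0]}], "grip": -1}}

```text
time: 79.7
tool_pos: [624.5, -210.6, 154.9]
eef_rot: [-3.141, 0.001, -3.141]
force: [-0.0, 0.9, 0.6]
opening: 0.2
grasp_force: 0.0
```

>>> {"fn": "send_rows", "kwargs": {"motion": [{"travel": [0, 0, 0.003], "delta_rot": [0, 0, 0]}, {"travel": [0, 0, 0.003], "delta_rot": [0, 0, 0]}, {"travel": [0, 0, 0.003], "delta_rot": [0, 0, 0]}, {"travel": [0, 0, 0.003], "delta_rot": [0, 0, 0]}, {"travel": [0, 0, 0.002], "delta_rot": [0, 0, 0]}, {"travel": [0, 0, 0], "delta_rot": [0, 0, 0]}, {"travel": [0, 0, 0], "delta_rot": [0, 0, 0]}]}}

```text
time: 80.28
tool_pos: [624.1, -210.4, 140.4]
eef_rot: [3.141, -0.0, -3.141]
force: [-0.8, 0.2, 1.8]
opening: -0.2
grasp_force: 0.5
```

>>> {"fn": "send_rows", "kwargs": {"motion": [{"travel": [0, 0, 0.002], "delta_rot": [0, 0, 0]}, {"travel": [0, 0, 0.002], "delta_rot": [0, 0, 0]}, {"travel": [0, 0, 0.002], "delta_rot": [0, 0, 0]}, {"travel": [0, 0, 0.002], "delta_rot": [0, 0, 0]}, {"travel": [0, 0, 0.001], "delta_rot": [0, 0, 0]}, {"travel": [0, 0, 0], "delta_rot": [0, 0, 0]}]}}

```text
time: 80.78
tool_pos: [624.2, -210.5, 131.2]
eef_rot: [3.142, -0.0, -3.141]
force: [-0.1, -0.7, 1.5]
opening: 0.1
grasp_force: 0.8
```

>>> {"fn": "send_rows", "kwargs": {"motion": [{"travel": [0, 0, 0.001], "delta_rot": [0, 0, 0]}, {"travel": [0, 0, 0.001], "delta_rot": [0, 0, 0]}, {"travel": [0, 0, 0.001], "delta_rot": [0, 0, 0]}, {"travel": [0, 0, 0], "delta_rot": [0, 0, 0]}]}}

```text
time: 81.12
tool_pos: [624.2, -210.5, 128.3]
eef_rot: [-3.142, 0.0, -3.141]
force: [1.1, -0.5, 2.4]
opening: -0.3
grasp_force: 0.9
```

>>> {"fn": "send_rows", "kwargs": {"motion": [{"travel": [0, 0, 0.001], "delta_rot": [0, 0, 0]}, {"travel": [0, 0, 0.001], "delta_rot": [0, 0, 0]}, {"travel": [0, 0, 0], "delta_rot": [0, 0, 0]}]}}

```text
time: 81.37
tool_pos: [624.2, -210.5, 126.3]
eef_rot: [3.142, -0.0, -3.141]
force: [1.6, -0.6, 0.8]
opening: -0.1
grasp_force: 0.9
```

>>> {"fn": "send_rows", "kwargs": {"motion": [{"travel": [0, 0, 0.001], "delta_rot": [0, 0, 0]}, {"travel": [0, 0, 0], "delta_rot": [0, 0, 0]}, {"travel": [0, 0, 0], "delta_rot": [0, 0, 0]}]}}

```text
time: 81.62
tool_pos: [624.2, -210.5, 125.4]
eef_rot: [-3.142, 0.0, -3.141]
force: [0.2, -0.3, 2.2]
opening: -0.1
grasp_force: 0.9
```

>>> {"fn": "send_rows", "kwargs": {"motion": [{"travel": [0, 0, 0.001], "delta_rot": [0, 0, 0]}, {"travel": [0, 0, 0], "delta_rot": [0, 0, 0]}, {"travel": [0, 0, 0], "delta_rot": [0, 0, 0]}]}}

```text
time: 81.87
tool_pos: [624.2, -210.5, 124.9]
eef_rot: [-3.141, 0.0, -3.141]
force: [-0.6, 1.1, 8.8]
opening: 0.1
grasp_force: 4.5
```

>>> {"fn": "send_rows", "kwargs": {"motion": [{"travel": [0, 0, 0.0007], "delta_rot": [0, 0, 0]}, {"travel": [0, 0, 0], "delta_rot": [0, 0, 0]}, {"travel": [0, 0, 0], "delta_rot": [0, 0, 0]}]}}

```text
time: 82.12
tool_pos: [624.3, -210.6, 124.8]
eef_rot: [-3.141, 0.001, -3.141]
force: [-3.7, 1.8, 16.5]
opening: 0.1
grasp_force: 8.4
```

Hard stop reached, so the button is fully pressed. I'll retreat straight up and verify.

>>> {"fn": "send_rows", "kwargs": {"motion": [{"travel": [0, 0, -0.003], "delta_rot": [0, 0, 0]}, {"travel": [0, 0, -0.005], "delta_rot": [0, 0, 0]}, {"travel": [0, 0, -0.006], "delta_rot": [0, 0, 0]}, {"travel": [0, 0, -0.01], "delta_rot": [0, 0, 0]}, {"travel": [0, 0, -0.02], "delta_rot": [0, 0, 0]}, {"travel": [0, 0, -0.03], "delta_rot": [0, 0, 0]}, {"travel": [0, 0, -0.03], "delta_rot": [0, 0, 0]}, {"travel": [0.03, 0, -0.02], "delta_rot": [0, 0, 0]}, {"travel": [0.04, 0, 0], "delta_rot": [0, 0, 0]}, {"travel": [0.04, 0, 0], "delta_rot": [0, 0, 0]}, {"travel": [0.03, 0, 0], "delta_rot": [0, 0, 0]}, {"travel": [0, 0, 0], "delta_rot": [0, 0, 0]}, {"travel": [0, 0, 0], "delta_rot": [0, 0, 0]}]}}

```text
time: 83.2
tool_pos: [483.0, -210.7, 248.9]
eef_rot: [-3.141, 0.001, 3.141]
force: [0.8, -1.2, -0.3]
opening: 0.2
grasp_force: 0.0
```

```bash
python3 seat.py
python3 - <<'E'
from h import *
c=cap('side'); W=world(c); z=W[...,2]
for k,x,y in(('mud',620,-10),('salt',737,97),('spice',742,-100)):
    P=W[(np.hypot(W[...,0]-x,W[...,1]-y)<45)&(z>40)]; print(k,P.min(0).round(),P.max(0).round())
cv2.imwrite('pics/fin.png',cv2.resize(c['img'][110:400,150:450,::-1],None,fx=2,fy=2))
E
```

```text
[ 483.  -210.7  248.9] [ 0.8 -1.2 -0.3] 0.1642679416273086
wrist face 97.3 slopes [0.0202 0.0007] (array([ 562.3, -168.4]), np.float64(49.8), 42)
wrist btn 204 [103.8 104.5] (array([ 630.9, -211.5]), np.float64(22.8), 26)
side face 97.0 slopes [0.0001 0.0018] (array([ 628.2, -211.2]), np.float64(169.3), 238)
side btn 285 [103.8 105.7] (array([ 628.3, -210.6]), np.float64(37.2), 48)
top face 97.7 slopes [ 0.0001 -0.0007] (array([ 624.5, -206.7]), np.float64(167.6), 81)
top btn 242 [104.2 106.8] (array([ 623.7, -208.2]), np.float64(37.7), 45)
mud [613. -22.  41.] [636.  -0. 201.]
salt [722.  76.  41.] [761. 112.  93.]
spice [ 720. -124.   40.] [766. -76. 109.]
```

View pics/fin.png

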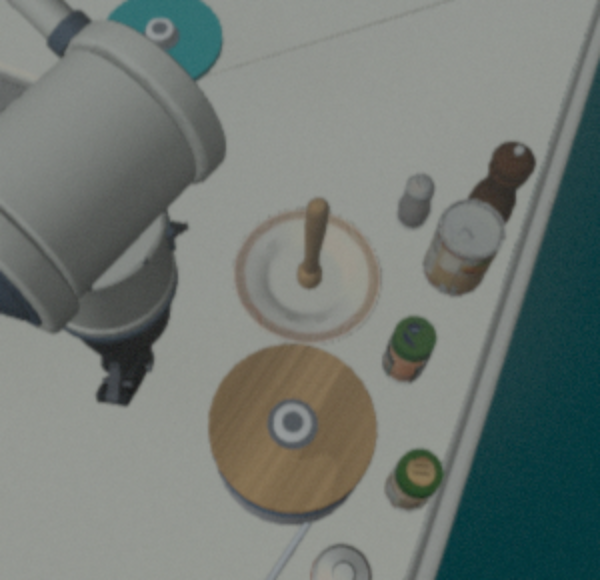

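The lid sits level on the jar at (292,430) in the crop, and the button has latched down, its top about 7 mm above the lid face. The muddler stands upright mid-plate at (310,275), and the salt and spice jars haven't moved. I'm handing in.

```bash
python3 -c "
from workcell import workorder
print(workorder.finish_job())"
```

```text
the job is handed in; nothing more can be done
None
```

I handed the job in at about 83 s of the 210 s allowed: sticks in the jar, muddler back upright mid-plate, lid on level and button clicked down; my one doubt is the stirring, about four turns by my count, mostly 30–40 mm out, but in two stretches the muddler jammed and tilted, so its foot left the circle.

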